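# Make up the stain kit and the mending kit

### The job

Make up the two kits from the stock on the left of the sink: the stain stick, the dropper bottle and the detergent scoop go in the large kit tray, the reel of white thread and the tape measure in the small one. Stand each thing upright and fully down in the well that is cut for it, and leave the wax pot and the clothes peg where they are.

Things in the scene. Friction and masses are not known exactly. Their poses are not given: they have to be found in the camera images.
- stain_stick: stain-remover stick: plain pale grey upright tube with a darker cap, 24 mm diameter, 136 mm tall (cap from 110 mm up), about 70 g, standing on end. Origin: centre of its underside; z up. Goes in the smallest round well of the stain tray
- dropper: small amber dropper bottle: body 33 mm diameter up to about 62 mm, collar 24 mm diameter from 62 to 77 mm, narrow black rubber bulb up to 102 mm, about 70 g, standing. Origin: centre of its underside; z up. Goes in the middle-sized round well of the stain tray
- scoop: light grey detergent scoop, 35 g, standing: cup 68 mm across, 48 mm tall, its axis at y = +20 mm of its own frame; flat handle tab at rim level along its own -y (y -14 to -55 mm), 18 mm wide, 4 mm thick (z 44 to 48 mm). Origin: base plane, midway along the 109 mm length. Pinch the tab's long edges near y = -38 mm. For the large round well of the stain tray; the tab clears the tray top
- reel: reel of white cotton thread, standing: 31 mm diameter, 43 mm tall, about 18 g. Origin: centre of its underside; z up. Goes in the round well of the mending tray
- tape_measure: dark grey pocket tape measure standing on its edge: 29 mm thick (own x), 65 mm long (own y), 64 mm tall, about 160 g. Origin: centre of its underside; z up. Goes in the oblong slot of the mending tray, its length along the slot
- stain_tray: larger kit tray, fixed, right of the sink: birch board 98 (x) x 204 (y) x 24 mm, yaw within 0.16. Origin: centre of underside. Three round wells, floor 4 mm above the worktop; centres (x, y) in its frame, diameter, mm: stick (22, 74) 42; scoop (0, 4) 84; dropper (18, -70) 50. Steel pulls stand out 12 mm at its y ends. On the way the wall tap juts out to x = 0.48 m at y = -0.07 m, 0.24 m high
- mending_tray: smaller kit tray, fixed, in front of or behind the larger one: birch board 99 (x) x 138 (y) x 24 mm, yaw within 0.16. Origin: centre of underside. Well floors 4 mm above the worktop. In its frame, mm: round reel well at (0, 36), 50 diameter; oblong slot for the tape measure at (0, -34), 85 along x by 49 along y. Steel pulls stand out 12 mm at its y ends
- wax_pot: low round pot with a wooden-looking lid, 62 mm diameter, 35 mm tall, among the stock; belongs to no kit, stays where it stands. Origin: centre of its underside
- peg: wooden clothes peg lying flat, 15 x 72 x 12 mm, length along its own y, on the near left of the worktop; stays where it lies. Origin: centre of its underside
There are look-alikes about, which are no part of the job. What is shaped like the tape_measure but pink is not meant.

How it is judged:
At the end, for the whole second after the job is handed in: Each thing stands in its own well: underside below 9 mm over the worktop, upright within 0.15 rad, origin within 13 mm (stick, dropper), 14 mm (reel), 16 mm (tape measure), 33 mm (scoop) of the well centre along each tray axis, at rest, released; wax pot and peg moved under 20 mm (x of stain_stick in the frame of stain_tray between 0.009 and 0.035 m and y of stain_stick in the frame of stain_tray between 0.061 and 0.087 m and z of stain_stick in the frame of stain_tray between 0 and 0.009 m and angle between each of stain_stick, scoop, dropper, reel, tape_measure's own z axis and vertical below 0.15 rad and linear speed of each of stain_stick, scoop, dropper, reel, tape_measure below 0.02 m/s and contact force between the fingers and stain_stick below 0.05 N and x of scoop in the frame of stain_tray between -0.033 and 0.033 m and y of scoop in the frame of stain_tray between -0.029 and 0.037 m and z of scoop in the frame of stain_tray between 0 and 0.009 m and contact force between the fingers and scoop below 0.05 N and x of dropper in the frame of stain_tray between 0.005 and 0.031 m and y of dropper in the frame of stain_tray between -0.083 and -0.057 m and z of dropper in the frame of stain_tray between 0 and 0.009 m and contact force between the fingers and dropper below 0.05 N and x of reel in the frame of mending_tray between -0.014 and 0.014 m and y of reel in the frame of mending_tray between 0.022 and 0.05 m and z of reel in the frame of mending_tray between 0 and 0.009 m and contact force between the fingers and reel below 0.05 N and x of tape_measure in the frame of mending_tray between -0.016 and 0.016 m and y of tape_measure in the frame of mending_tray between -0.05 and -0.018 m and z of tape_measure in the frame of mending_tray between 0 and 0.009 m and contact force between the fingers and tape_measure below 0.05 N and distance of each of wax_pot, peg from where it was at the start of the episode below 0.02 m); the robot touches nothing.
It fails at once if the wax pot or the clothes peg was moved from its place (distance of any of wax_pot, peg from where it was at the start of the episode above 0.03 m).
It also fails if it takes over 144 s, if anything falls off the work surface, if the arm or the gripper's body presses on something with over 40 N, if the wrist force passes 120 N, or if a joint passes its speed limit or range.

### The arm

A 6-joint arm with a two-finger parallel gripper is mounted at the origin on a cart in front of the work surface, level with it; the furniture and walls round the work are solid. World frame = base frame: x ahead of the robot, y to its left, z up, the work surface at z = 0. Lengths are in m, angles in rad, forces in N, time in s.
With the tool pointing down it reaches from about 0.3 to 0.775 m from the base axis. Payload 14.6 kg.
Tool frame: the origin (TCP) lies at the very end of the fingers, on their centre line; the grasp point (between the pads) lies 19 mm behind it; z points along the fingers, y is the direction in which the jaws open and shut (so a half turn about z gives the same grasp; the last joint's range is limited). The gripper opens to 94 mm and grips with 3 to 60 N. Pads are 16 mm wide; open, the fingers measure 119 mm over their backs; the gripper's body (75 mm by 177 mm) begins 78 mm behind the grasp point.
Start: joints at [-1.314, 0.3, 1.521, -0, 1.321, -0.067], TCP at [0.175, -0.521, 0.205] pointing down, gripper open.
Joint ranges: [-3.03, 3.03], [-0.79, 2.21], [0.23, 2.52], [-1.04, 4.18], [0, 3.07], [-2.55, 2.55]. Speed limits (rad/s): [2.22, 2.22, 2.57, 3.14, 3.14, 3.14].

### API

Orientations are given as [roll, pitch, yaw] about the fixed x, y, z axes, in that order (R = Rz(yaw) Ry(pitch) Rx(roll)).
In Python, from station import ctrl, vision, ticket gives the robot as it stands.
- The arm moves only by the tool step_arm, never from a script. Its argument "steps" is a list of rows, each an object of numbers: "x", "y", "z": the shift along the tool's x, y, z in m; "ax", "ay", "az": the turn, a rotation vector about the tool's x, y, z in degrees; "claw": the finger opening in m, from 0 to 0.094. A call has 1 to 5 rows; each row shifts and turns the pose as measured when the row begins, along the tool's axes as they then stand; what a row does not reach is not made up. A row lasts 1/12 s, in which the tool goes at most 41.7 mm and 7.16 degrees, less where a joint would pass 70% of its speed; a pose out of reach is approached as far as the arm can. A call with a gripper value outside its range is refused whole. The fingers move at their own pace and stop on an object; "grip_force" is the grip in N (left out, the last holds). Time passes only in rows, so rows that do not move let the fingers close. It gives the time, the measured TCP pose, the force and the opening at its end, in the units of the state.
- ctrl.get_obs(): the state, without advancing time (a new reading comes with each control period).
- vision.camera(name): name is "scene" or "top" or "wrist"; returns (picture, depth): 480x640x3 uint8, red, green, blue; 480x640 float32, m along the optical axis (not along the pixel's ray), 0 where there is no reading.
- vision.camera_params(name): a dict with "fov_y" (degrees; the focal length in pixels is half the picture's height over the tangent of half this angle, whatever the lens; pixels are square), "cx", "cy" (the principal point, pixels), "origin" and "attitude" of the camera in the world; the wrist camera has in their place "mount" (4x4, takes a point from camera to tool coordinates, whose origin is the TCP and whose axes are the flange's). Camera axes: x right, y up, looking along -z (the intrinsics and any distortion apply to the point x, -y, -z); pixel columns grow to the right and rows downward; lengths in m; the calibration is good to about 2 mm. A picture is of the moment at which its call begins: read the wrist's pose just before it. camera_params takes no time and is no camera call.
- ticket.hand_in(): hands the job in, once; it reports no verdict.
The state is a dict: "time_s": time; "qpos": joint angles; "joint_vel": joint speeds; "tau": joint torques, N m; "ee_pos": TCP position; "eef_rot": TCP orientation; "force": force on the tool from outside, world axes, zero at the start; "moment": the same for the moment, N m; "grip_width": finger opening in m.
Only numpy, scipy, OpenCV 4.12 (cv2) and the standard library are available. Lean on these libraries where they do the work, as an engineer would, in place of code of your own. Each camera call takes 0.05 s, during which the arm holds its last target.

## Working session

There is one attempt and no reset: what is moved stays moved. The work goes in short steps, Python scripts to look and compute and a tool call to move; the robot and the scene stay as the last step left them, time stands still between calls to the robot, and variables do not carry over. Pictures are saved under pics/ and viewed, and the job is handed in when it is done.

Besides the shell and the picture viewer there is one more tool, called after "Emit:" as name(argument=value, ...), one argument or row to a line, values as JSON. step_arm: Moves the arm, as the interface text tells. Its arguments: {"type":"object","properties":{"steps":{"type":"array"},"grip_force":{"type":"number"}},"required":["steps"]}

```bash
ls -la; mkdir -p pics; python3 - <<'E'
from station import ctrl, vision, ticket
import cv2,numpy as np
print(ctrl.get_obs())
for n in("scene","top","wrist"):
    print(n,vision.camera_params(n))
for n in("scene","top"):
    p,d=vision.camera(n)
    cv2.imwrite(f"pics/{n}0.png",p[:,:,::-1]); np.save(f"pics/{n}0.npy",d)
    print((d>0).mean())
E
```

```text
total 12
drwxr-xr-x  3 agent agent 4096 Dec  7 15:07 .
drwxr-xr-x 23 root  root  4096 Dec  7 15:07 ..
drwxr-xr-x  2 agent agent 4096 Dec  7 15:07 pics
{'time_s': 0.0, 'qpos': array([-1.31361522e+00,  3.00451411e-01,  1.52154711e+00,  2.15610497e-06,
        1.32068033e+00, -6.65863013e-02]), 'joint_vel': array([-0.0007249 ,  0.00119502,  0.00210376, -0.00136917, -0.00044808,
       -0.00059821]), 'tau': array([-6.50668153e-04, -5.31811702e+01, -3.52733696e+01,  7.07679545e-02,
        2.44206889e-02, -4.83006556e-05]), 'ee_pos': array([ 0.17492016, -0.52118659,  0.2049115 ]), 'eef_rot': array([-3.14050900e+00, -7.43561198e-05,  3.23766830e-01]), 'force': array([ 0.39942808, -0.50426235, -0.10702238]), 'moment': array([-0.03083521, -0.01274234,  0.00637818]), 'grip_width': 0.0940377798033845}
scene {'fov_y': 49.21461830162337, 'cx': 323.4826845425488, 'cy': 235.27446853967845, 'origin': array([-0.08103812,  1.07082131,  0.8944397 ]), 'attitude': array([ 0.94389413,  0.021467  , -2.68484715])}
top {'fov_y': 57.91147444703081, 'cx': 319.1205417309604, 'cy': 233.96521562260264, 'origin': array([0.25188815, 0.02578149, 0.95444287]), 'attitude': array([ 0.1921978 ,  0.00332053, -1.57591957])}
wrist {'fov_y': 69.20918481745542, 'cx': 317.07065843470644, 'cy': 244.25974734238943, 'mount': array([[-3.23040975e-04,  9.68028959e-01,  2.50838256e-01,
         7.12175639e-02],
       [ 9.99999933e-01,  2.69561737e-04,  2.47559472e-04,
         5.02882065e-04],
       [ 1.72028342e-04,  2.50838319e-01, -9.68028981e-01,
        -1.79462689e-01],
       [ 0.00000000e+00,  0.00000000e+00,  0.00000000e+00,
         1.00000000e+00]])}
0.9958040364583334
0.9961165364583333
```

View pics/scene0.png

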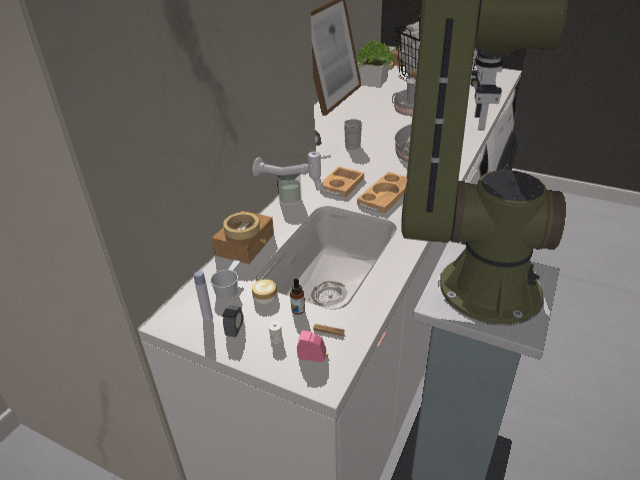

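View pics/top0.png

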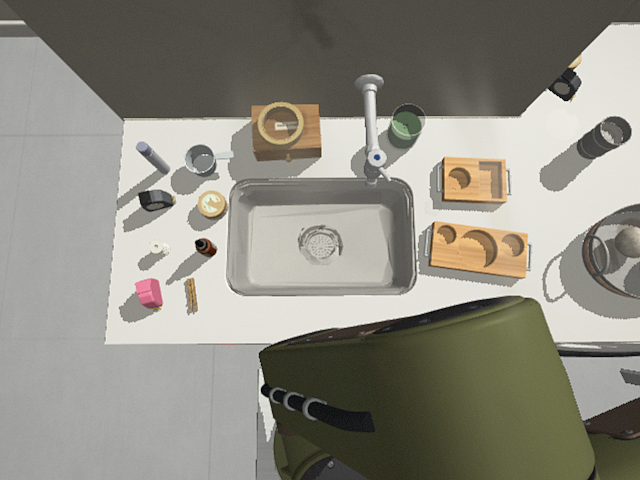

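```bash
cat > h.py <<'E'
import cv2,numpy as np
from scipy.spatial.transform import Rotation as R
from station import ctrl, vision, ticket
def cam(name,obs=None):
    p=vision.camera_params(name); f=240/np.tan(np.radians(p["fov_y"])/2)
    K=np.array([[f,0,p["cx"]],[0,f,p["cy"]],[0,0,1]])
    if "origin" in p: Rm=R.from_euler("xyz",p["attitude"]).as_matrix(); o=p["origin"]
    else:
        T=R.from_euler("xyz",obs["eef_rot"]).as_matrix(); M=p["mount"]
        Rm=T@M[:3,:3]; o=obs["ee_pos"]+T@M[:3,3]
    return K,Rm@np.diag([1,-1,-1]),np.array(o)   # cv axes -> world
def cloud(d,c):
    K,Rw,o=c; v,u=np.mgrid[:480,:640]
    ray=np.stack([(u-K[0,2])/K[0,0],(v-K[1,2])/K[1,1],np.ones_like(u,float)],-1)
    P=(ray*d[...,None])@Rw.T+o; P[d<=0]=np.nan
    return P
def onplane(uv,z,c):
    K,Rw,o=c; uv=np.atleast_2d(uv).astype(float)
    r=np.c_[(uv-[K[0,2],K[1,2]])/K[0,0],np.ones(len(uv))]@Rw.T
    return o+r*((z-o[2])/r[:,2])[:,None]
def shot(name,tag):
    obs=ctrl.get_obs(); p,d=vision.camera(name)
    cv2.imwrite(f"pics/{tag}.png",p[:,:,::-1]); np.save(f"pics/{tag}.npy",d)
    return p,d,cam(name,obs)
E
python3 - <<'E'
from h import *
c=cam("top"); d=np.load("pics/top0.npy"); P=cloud(d,c)
for n,(u,v) in dict(t1=(130,330),t2=(220,130),t3=(330,140),t4=(430,300),t5=(560,300),t6=(560,150),tl=(115,125),stick=(143,147),scoop=(202,160),handle=(222,157),pot=(211,204),tape=(155,200),reel=(158,247),drop=(206,246),pink=(148,288),peg=(191,295),tapR=(565,85),mt=(475,178),st=(480,262)).items(): print(n,P[v,u].round(4))
c=cam("scene"); d=np.load("pics/scene0.npy"); P=cloud(d,c)
for n,(u,v) in dict(t1=(180,330),t2=(300,380),stick=(200,273),scoop=(225,285),pot=(264,287),tape=(233,315),reel=(275,330),drop=(297,283)).items(): print(n,P[v,u].round(4))
p=cv2.imread("pics/top0.png")
cv2.imwrite("pics/cropL.png",cv2.resize(p[120:320,110:330],None,fx=3.6,fy=3,interpolation=2)[:600,:790])
cv2.imwrite("pics/cropR.png",cv2.resize(p[60:300,360:620],None,fx=2.5,fy=2.5,interpolation=2))
E
```

```text
t1 [0.2294 0.4358 0.0006]
t2 [0.6876 0.2597 0.0013]
t3 [ 0.6627  0.0013 -0.0029]
t4 [ 0.2899 -0.2126 -0.0008]
t5 [ 0.2885 -0.4962 -0.0028]
t6 [ 0.6329 -0.5324  0.001 ]
tl [ 1.1249  0.9612 -0.8948]
stick [0.5904 0.3793 0.1367]
scoop [0.6125 0.2977 0.0042]
handle [0.6026 0.2414 0.0478]
pot [0.4985 0.2639 0.0372]
tape [0.5019 0.378  0.06  ]
reel [0.402  0.3692 0.0488]
drop [0.4    0.2619 0.0701]
pink [0.3146 0.378  0.0648]
peg [0.3028 0.3049 0.012 ]
tapR [ 0.7722 -0.5355  0.0451]
mt [ 0.5589 -0.322   0.0231]
st [ 0.3721 -0.3264  0.0026]
t1 [ 0.6222  0.4493 -0.0021]
t2 [ 0.2972  0.4572 -0.0018]
stick [0.5885 0.3816 0.1328]
scoop [ 0.6169  0.2729 -0.0007]
pot [0.4995 0.2664 0.0308]
tape [0.4904 0.4083 0.065 ]
reel [0.3963 0.3869 0.0384]
drop [0.3951 0.2802 0.0931]
```

View pics/cropL.png

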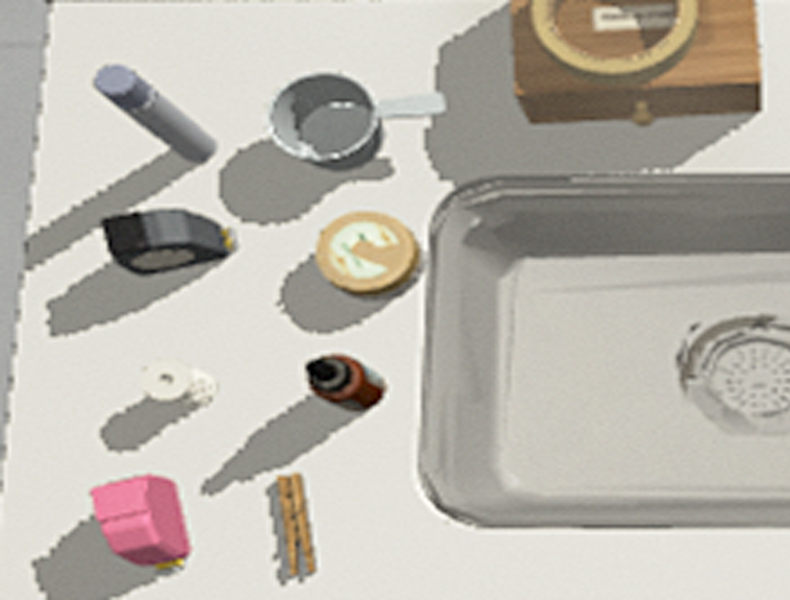

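View pics/cropR.png

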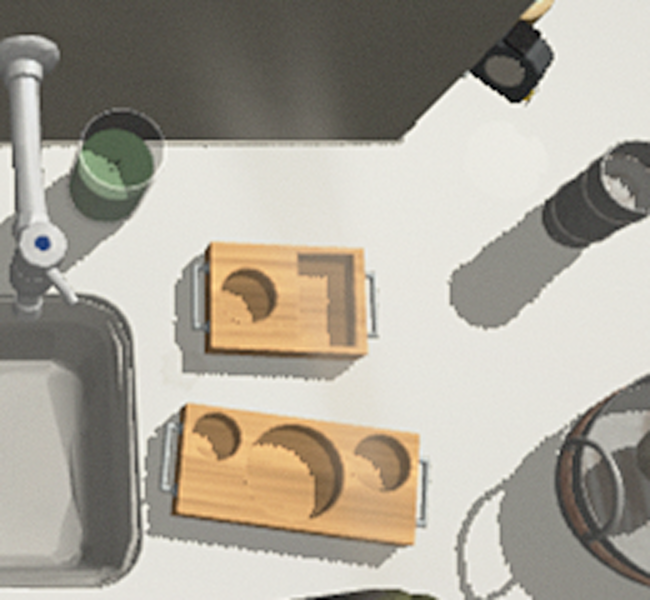

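Candidates (top view pixels): 
- Stick: tube at (152,155). The dark cylinder at (605,135) is on the right, so not this one.
- Tape measure: dark one at (157,200). Pink (148,293) and black (565,85) are look-alikes.
- Scoop: (202,160), with its tab. The green cup at (407,125) has none.
- Reel: white (158,247).
- Dropper: amber (206,246).
- Pot (211,204) and peg (191,295) stay put.

The crop shows the chosen items match their descriptions.

```bash
python3 - <<'E'
from h import *
Pt=cloud(np.load("pics/top0.npy"),cam("top")); Ps=cloud(np.load("pics/scene0.npy"),cam("scene"))
def sel(P,x,y,r,z0,z1):
    Q=P.reshape(-1,3); Q=Q[~np.isnan(Q[:,0])]
    return Q[(np.hypot(Q[:,0]-x,Q[:,1]-y)<r)&(Q[:,2]>z0)&(Q[:,2]<z1)]
def circ(Q):
    A=np.c_[2*Q[:,:2],np.ones(len(Q))]; s=np.linalg.lstsq(A,(Q[:,:2]**2).sum(1),rcond=None)[0]
    return s[:2].round(4),round(float(np.sqrt(s[2]+s[0]**2+s[1]**2)),4)
for n,(x,y,r,z0,z1) in dict(sticktop=(.585,.375,.03,.13,.145),stickbody=(.585,.375,.04,.02,.1),reeltop=(.4,.37,.03,.037,.05),reelside=(.4,.37,.03,.006,.034),pot=(.4985,.264,.05,.03,.045),dropbody=(.4,.26,.035,.01,.058),dropbulb=(.4,.26,.035,.085,.11),scooprim=(.61,.30,.06,.043,.052),tape=(.5,.38,.06,.058,.075),peg=(.303,.305,.05,.007,.02)).items():
  for cn,P in (("top",Pt),("scene",Ps)):
    Q=sel(P,x,y,r,z0,z1)
    if len(Q)<5: print(n,cn,len(Q));continue
    b=cv2.minAreaRect((Q[:,:2]*1000).astype(np.float32))
    print(n,cn,len(Q),"mean",Q.mean(0).round(4),"rect",np.round(b[0],1),np.round(b[1],1),round(b[2],1),"circ",*circ(Q))
for n,(x,y,r) in dict(st=(.42,-.33,.13),mt=(.56,-.32,.09)).items():
    Q=sel(Pt,x,y,r,.019,.032)
    if n=="st": Q=Q[Q[:,0]<.49]
    else: Q=Q[Q[:,0]>.49]
    b=cv2.minAreaRect((Q[:,:2]*1000).astype(np.float32)); print(n,len(Q),b)
# box near scoop
Q=sel(Pt,.65,.13,.12,.03,.2); print("box",Q.min(0),Q.max(0))
Q=sel(Pt,.55,-.07,.25,.1,.4);Q=Q[abs(Q[:,1]+.07)<.05]; print("tap",Q.min(0),Q.max(0))
E
```

```text
sticktop top 106 mean [0.5923 0.3817 0.1361] rect [593.7 382.2] [22.1 21.7] 77.3 circ [0.5927 0.3819] 0.0084
sticktop scene 56 mean [0.5894 0.3872 0.1333] rect [590.1 386.3] [20.  22.9] 23.2 circ [0.5899 0.3864] 0.0084
stickbody top 210 mean [0.5875 0.3763 0.0614] rect [588.2 378.1] [12.9 23.9] 41.9 circ [0.5934 0.3826] 0.0116
stickbody scene 273 mean [0.5845 0.3919 0.0611] rect [585.1 391.4] [24.3 18.9] 44.5 circ [0.5887 0.3877] 0.0098
reeltop top 157 mean [0.4059 0.3749 0.0432] rect [406.4 374.8] [28.1 28.6] 3.2 circ [0.4059 0.3748] 0.0109
reeltop scene 107 mean [0.4028 0.3782 0.041 ] rect [402.7 377.8] [28.9 31.3] 45.4 circ [0.4025 0.3781] 0.0112
reelside top 64 mean [0.4015 0.3659 0.0197] rect [402.7 367.5] [11.4 28. ] 69.1 circ [0.4061 0.3759] 0.0141
reelside scene 109 mean [0.3978 0.3855 0.0203] rect [399. 384.] [28.4 16. ] 32.5 circ [0.4026 0.3782] 0.0125
pot top 587 mean [0.5016 0.2639 0.0349] rect [502.  264.3] [59.5 59. ] 30.0 circ [0.5017 0.2639] 0.0217
pot scene 302 mean [0.4985 0.2683 0.0328] rect [498.6 266.9] [59.7 61. ] 77.2 circ [0.4988 0.2682] 0.0217
dropbody top 10
[... 736 characters left out ...]
27] 0.0136
tape scene 113 mean [0.505  0.4005 0.0612] rect [506.1 398.1] [28.8 34. ] 11.4 circ [0.5057 0.3994] 0.0127
peg top 184 mean [0.309  0.3041 0.0108] rect [307.8 296.9] [70.1 28.7] 10.9 circ [0.3086 0.3033] 0.0196
peg scene 111 mean [0.3064 0.3085 0.0093] rect [302.9 308.1] [71.7 18.5] 10.4 circ [0.3053 0.3092] 0.0198
st 2453 ((399.9721984863281, -319.332763671875), (206.8763427734375, 99.37767791748047), 81.81356811523438)
mt 1557 ((558.5597534179688, -319.1117858886719), (162.85675048828125, 101.48207092285156), 87.16596984863281)
box [0.59955559 0.02266233 0.03007069] [0.72360073 0.24426756 0.19984812]
tap [ 0.48536646 -0.11997326  0.10003437] [ 0.72345951 -0.02000237  0.38404162]
```

```bash
cat > plan.py <<'E'
import sys; from h import *
# usage: plan.py x y z yaw [maxstep mm]
x,y,z,yaw=map(float,sys.argv[1:5]); ms=float(sys.argv[5])/1000 if len(sys.argv)>5 else .040
o=ctrl.get_obs(); p=o["ee_pos"]; T=R.from_euler("xyz",o["eef_rot"])
G=R.from_euler("xyz",[np.pi,0,yaw]); t=np.array([x,y,z])
rv=(T.inv()*G).as_rotvec(degrees=True); D=t-p
n=max(1,int(np.ceil(max(np.linalg.norm(D)/ms,np.linalg.norm(rv)/7))))
print("t",o["time_s"].__round__(2),"at",p.round(4),"rpy",o["eef_rot"].round(3),"F",o["force"].round(1),"w",round(o["grip_width"],4),"q",o["qpos"].round(2),"rows",n)
for i in range(n):
    s=T.inv().apply(D/n); print("{x:%.3f,y:%.3f,z:%.3f,ax:%.1f,ay:%.1f,az:%.1f}"%(*s,*(rv/n)))
    T=T*R.from_rotvec(rv/n,degrees=True)
E
python3 plan.py .48 -.33 .25 0
```

```text
t 0.1 at [ 0.1749 -0.5212  0.2049] rpy [-3.141 -0.     0.324] F [-0.8  0.3 -0.3] w 0.0938 q [-1.31  0.3   1.52  0.    1.32 -0.07] rows 10
{x:0.035,y:-0.008,z:-0.004,ax:-0.0,ay:0.0,az:1.9}
{x:0.035,y:-0.010,z:-0.004,ax:-0.0,ay:0.0,az:1.9}
{x:0.034,y:-0.011,z:-0.004,ax:-0.0,ay:0.0,az:1.9}
{x:0.034,y:-0.012,z:-0.004,ax:-0.0,ay:0.0,az:1.9}
{x:0.034,y:-0.013,z:-0.004,ax:-0.0,ay:0.0,az:1.9}
{x:0.033,y:-0.014,z:-0.004,ax:-0.0,ay:0.0,az:1.9}
{x:0.033,y:-0.015,z:-0.005,ax:-0.0,ay:0.0,az:1.9}
{x:0.032,y:-0.016,z:-0.005,ax:-0.0,ay:0.0,az:1.9}
{x:0.032,y:-0.017,z:-0.005,ax:-0.0,ay:0.0,az:1.9}
{x:0.031,y:-0.018,z:-0.005,ax:-0.0,ay:0.0,az:1.9}
```

Emit:
step_arm(
  steps=[
    {"x":0.035,"y":-0.008,"z":-0.004,"az":1.9},
    {"x":0.035,"y":-0.01,"z":-0.004,"az":1.9},
    {"x":0.034,"y":-0.011,"z":-0.004,"az":1.9},
    {"x":0.034,"y":-0.012,"z":-0.004,"az":1.9},
    {"x":0.034,"y":-0.013,"z":-0.004,"az":1.9},
  ],
)

```text
validation failed for argument at $.st...
```

Emit:
step_arm(
  steps=[
    {"x":0.033,"y":-0.014,"z":-0.005,"az":1.9},
    {"x":0.033,"y":-0.015,"z":-0.005,"az":1.9},
    {"x":0.032,"y":-0.016,"z":-0.005,"az":1.9},
    {"x":0.032,"y":-0.017,"z":-0.005,"az":1.9},
    {"x":0.031,"y":-0.018,"z":-0.005,"az":1.9},
  ],
)

```text
validation failed for argument at $.st...
```

```bash
python3 plan.py .48 -.33 .25 0; python3 -c "
from h import *
shot('wrist','w1')"
```

```text
t 0.1 at [ 0.1749 -0.5212  0.2049] rpy [-3.141 -0.     0.324] F [-0.8  0.3 -0.3] w 0.0938 q [-1.31  0.3   1.52  0.    1.32 -0.07] rows 10
{x:0.035,y:-0.008,z:-0.004,ax:-0.0,ay:0.0,az:1.9}
{x:0.035,y:-0.010,z:-0.004,ax:-0.0,ay:0.0,az:1.9}
{x:0.034,y:-0.011,z:-0.004,ax:-0.0,ay:0.0,az:1.9}
{x:0.034,y:-0.012,z:-0.004,ax:-0.0,ay:0.0,az:1.9}
{x:0.034,y:-0.013,z:-0.004,ax:-0.0,ay:0.0,az:1.9}
{x:0.033,y:-0.014,z:-0.004,ax:-0.0,ay:0.0,az:1.9}
{x:0.033,y:-0.015,z:-0.005,ax:-0.0,ay:0.0,az:1.9}
{x:0.032,y:-0.016,z:-0.005,ax:-0.0,ay:0.0,az:1.9}
{x:0.032,y:-0.017,z:-0.005,ax:-0.0,ay:0.0,az:1.9}
{x:0.031,y:-0.018,z:-0.005,ax:-0.0,ay:0.0,az:1.9}
```

View pics/w1.png

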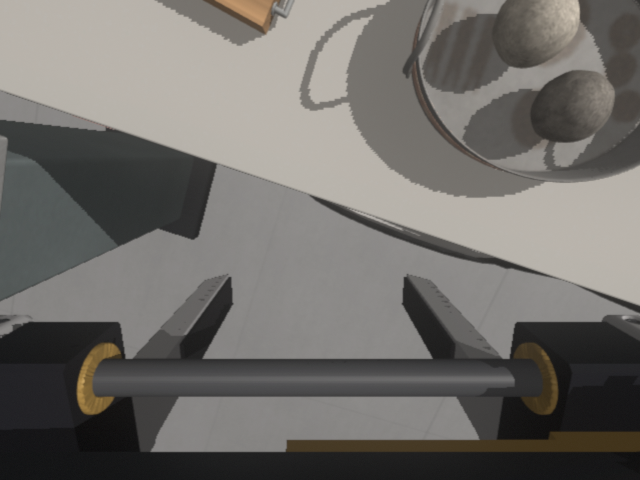

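The arm did not move: both calls were refused. The picture shows the pan at (540,60) and a tray corner at (250,10). I'll try rows with every key filled in.

Emit:
step_arm(
  steps=[
    {"x":0.035,"y":-0.008,"z":-0.004,"ax":0,"ay":0,"az":1.9,"claw":0.094},
    {"x":0.035,"y":-0.01,"z":-0.004,"ax":0,"ay":0,"az":1.9,"claw":0.094},
    {"x":0.034,"y":-0.011,"z":-0.004,"ax":0,"ay":0,"az":1.9,"claw":0.094},
    {"x":0.034,"y":-0.012,"z":-0.004,"ax":0,"ay":0,"az":1.9,"claw":0.094},
    {"x":0.034,"y":-0.013,"z":-0.004,"ax":0,"ay":0,"az":1.9,"claw":0.094},
  ],
)

```text
time_s: 0.57
ee_pos: [0.3278, -0.4244, 0.2233]
eef_rot: [-3.137, 0.002, 0.142]
force: [0.8, -0.6, 0.1]
grip_width: 0.0941
```

Emit:
step_arm(
  steps=[
    {"x":0.033,"y":-0.014,"z":-0.005,"ax":0,"ay":0,"az":1.9,"claw":0.094},
    {"x":0.033,"y":-0.015,"z":-0.005,"ax":0,"ay":0,"az":1.9,"claw":0.094},
    {"x":0.032,"y":-0.016,"z":-0.005,"ax":0,"ay":0,"az":1.9,"claw":0.094},
    {"x":0.032,"y":-0.017,"z":-0.005,"ax":0,"ay":0,"az":1.9,"claw":0.094},
    {"x":0.0,"y":0,"z":0,"ax":0,"ay":0,"az":0,"claw":0.094},
  ],
)

```text
time_s: 0.98
ee_pos: [0.4611, -0.3425, 0.244]
eef_rot: [-3.136, 0.003, 0.004]
force: [-0.9, -0.5, -0.9]
grip_width: 0.094
```

```bash
python3 plan.py .48 -.33 .25 0; python3 -c "
from h import *
shot('wrist','w2')"
```

```text
t 0.98 at [ 0.4611 -0.3425  0.244 ] rpy [-3.136e+00  3.000e-03  4.000e-03] F [-0.9 -0.5 -0.9] w 0.094 q [-0.7   0.33  1.39  0.    1.43  0.86] rows 1
{x:0.019,y:-0.012,z:-0.006,ax:-0.3,ay:0.2,az:0.2}
```

View pics/w2.png

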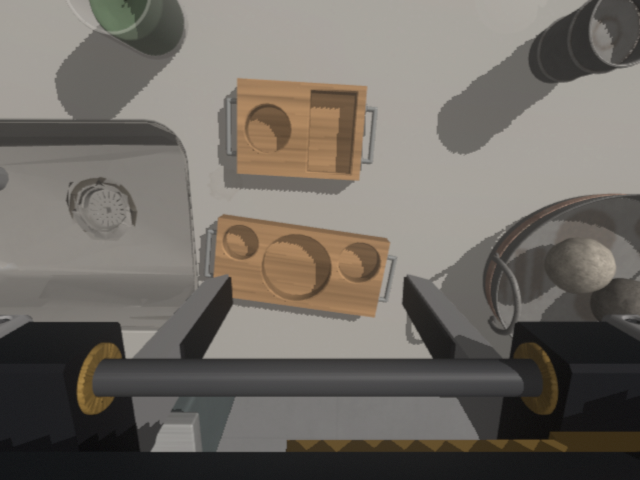

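The wrist view shows both trays: mending centre at about (302,130), with its round well at (268,128) and slot at (331,132); stain centre at about (303,265), with its wells at (240,242), (296,266) and (358,262).

```bash
cat > trays.py <<'E'
from h import *
import sys
def trays(p,P,c=None):
    hsv=cv2.cvtColor(p,cv2.COLOR_RGB2HSV)
    m=(hsv[...,0]>5)&(hsv[...,0]<25)&(hsv[...,1]>80)&(abs(P[...,2]-.024)<.005)&(P[...,1]<-.18)&(P[...,1]>-.48)&(P[...,0]>.3)&(P[...,0]<.65)
    m=cv2.morphologyEx(m.astype(np.uint8),cv2.MORPH_OPEN,np.ones((3,3)))
    n,l,s,ct=cv2.connectedComponentsWithStats(m)
    out=[]
    for i in range(1,n):
        if s[i,4]<800: continue
        Q=P[l==i]; b=cv2.minAreaRect((Q[:,:2]*1000).astype(np.float32)); out.append((i,s[i,4],b,Q[:,2].mean()))
    return m,l,out
if __name__=="__main__":
    p=cv2.imread("pics/w2.png")[:,:,::-1]; c=cam("wrist",ctrl.get_obs())
    P=cloud(np.load("pics/w2.npy"),c); m,l,o=trays(p,P)
    for t in o:
        print(t)
        # outline corners rays on z=.024, holes
        k=(l==t[0]).astype(np.uint8); cs,h=cv2.findContours(k,cv2.RETR_CCOMP,cv2.CHAIN_APPROX_NONE)
        for q,hh in zip(cs,h[0]):
            if len(q)<40: continue
            W=onplane(q[:,0],.024,c)[:,:2]*1000; b=cv2.minAreaRect(W.astype(np.float32))
            print("  outer" if hh[3]<0 else "  hole",np.round(b[0],1),np.round(b[1],1),round(b[2],1),"circ",[np.round(v,1) for v in cv2.minEnclosingCircle(W.astype(np.float32))])
E
python3 trays.py
python3 - <<'E'
from h import *; from trays import *
p=cv2.imread("pics/top0.png")[:,:,::-1]; P=cloud(np.load("pics/top0.npy"),cam("top"))
for t in trays(p,P)[2]: print("top",t)
E
```

```text
(1, np.int32(6652), ((554.3772583007812, -323.8450012207031), (137.76185607910156, 98.9339599609375), 87.11976623535156), np.float64(0.023498455724846958))
  outer [ 554.4 -324.1] [137.3  98.6] 87.0 circ [array([ 554.6, -324.2]), np.float64(83.0)]
  hole [ 556.1 -288.8] [50.4 50.3] 54.6 circ [array([ 557.4, -288. ]), np.float64(27.0)]
  hole [ 553.6 -358.2] [50.5 88.8] 86.9 circ [array([ 552.3, -357.9]), np.float64(48.6)]
(2, np.int32(7041), ((395.13311767578125, -321.4486389160156), (203.3763885498047, 99.02935791015625), 81.84388732910156), np.float64(0.023738756815500913))
  outer [ 395.9 -321.7] [203.   99.2] 81.8 circ [array([ 396.4, -321.6]), np.float64(111.7)]
  hole [ 403.8 -393.9] [49.1 50.4] 0.4 circ [array([ 404.7, -393.2]), np.float64(26.0)]
  hole [ 396.6 -318. ] [83.4 83.8] 45.3 circ [array([ 398.1, -317.7]), np.float64(43.5)]
  hole [ 428.3 -252.8] [42.4 41.3] 43.3 circ [array([ 426.7, -252.2]), np.float64(22.9)]
top (1, np.int32(1370), ((557.4610595703125, -321.830810546875), (138.21327209472656, 97.7529067993164), 87.07676696777344), np.float64(0.023440857243726947))
top (4, np.int32(2276), ((398.48687744140625, -319.78216552734375), (204.9629364013672, 96.5458755493164), 81.87813568115234), np.float64(0.0236736213488091))
```

Emit:
step_arm(
  steps=[
    {"x":-0.026,"y":-0.03,"z":0,"ax":0,"ay":0,"az":0,"claw":0.094},
    {"x":-0.026,"y":-0.03,"z":0,"ax":0,"ay":0,"az":0,"claw":0.094},
    {"x":-0.026,"y":-0.03,"z":0,"ax":0,"ay":0,"az":0,"claw":0.094},
    {"x":-0.026,"y":-0.03,"z":0,"ax":0,"ay":0,"az":0,"claw":0.094},
    {"x":-0.022,"y":-0.03,"z":0,"ax":0,"ay":0,"az":0,"claw":0.094},
  ],
)

```text
time_s: 1.45
ee_pos: [0.3269, -0.1932, 0.2379]
eef_rot: [-3.13, 0.013, 0.005]
force: [0.4, 1.3, 0.8]
grip_width: 0.094
```

Emit:
step_arm(
  steps=[
    {"x":0,"y":-0.04,"z":0,"ax":0,"ay":0,"az":0,"claw":0.094},
    {"x":0,"y":-0.04,"z":0,"ax":0,"ay":0,"az":0,"claw":0.094},
    {"x":0,"y":-0.04,"z":0,"ax":0,"ay":0,"az":0,"claw":0.094},
    {"x":0,"y":-0.04,"z":0,"ax":0,"ay":0,"az":0,"claw":0.094},
    {"x":0,"y":-0.04,"z":0,"ax":0,"ay":0,"az":0,"claw":0.094},
  ],
)

```text
time_s: 1.87
ee_pos: [0.3183, 0.0103, 0.2391]
eef_rot: [-3.131, 0.012, -0.007]
force: [1.1, -0.4, -1.5]
grip_width: 0.0939
```

Emit:
step_arm(
  steps=[
    {"x":0,"y":-0.04,"z":0,"ax":0,"ay":0,"az":0,"claw":0.094},
    {"x":0,"y":-0.04,"z":0,"ax":0,"ay":0,"az":0,"claw":0.094},
    {"x":0.02,"y":-0.035,"z":0,"ax":0,"ay":0,"az":0,"claw":0.094},
    {"x":0.02,"y":-0.035,"z":0,"ax":0,"ay":0,"az":0,"claw":0.094},
    {"x":0.02,"y":-0.035,"z":0,"ax":0,"ay":0,"az":0,"claw":0.094},
  ],
)

```text
time_s: 2.28
ee_pos: [0.376, 0.2021, 0.2414]
eef_rot: [-3.13, 0.006, -0.008]
force: [-0.1, -0.8, 1.1]
grip_width: 0.0938
```

```bash
python3 plan.py .5 .33 .27 0
```

```text
t 2.28 at [0.376  0.2021 0.2414] rpy [-3.13   0.006 -0.008] F [-0.1 -0.8  1.1] w 0.0938 q [ 0.4  -0.01  1.79  0.01  1.36  1.97] rows 5
{x:0.025,y:-0.026,z:-0.006,ax:-0.1,ay:0.1,az:-0.1}
{x:0.025,y:-0.026,z:-0.006,ax:-0.1,ay:0.1,az:-0.1}
{x:0.025,y:-0.026,z:-0.006,ax:-0.1,ay:0.1,az:-0.1}
{x:0.025,y:-0.026,z:-0.006,ax:-0.1,ay:0.1,az:-0.1}
{x:0.025,y:-0.026,z:-0.006,ax:-0.1,ay:0.1,az:-0.1}
```

Emit:
step_arm(
  steps=[
    {"x":0.025,"y":-0.026,"z":-0.006,"ax":-0.1,"ay":0.1,"az":0,"claw":0.094},
    {"x":0.025,"y":-0.026,"z":-0.006,"ax":-0.1,"ay":0.1,"az":0,"claw":0.094},
    {"x":0.025,"y":-0.026,"z":-0.006,"ax":-0.1,"ay":0.1,"az":0,"claw":0.094},
    {"x":0.025,"y":-0.026,"z":-0.006,"ax":-0.1,"ay":0.1,"az":0,"claw":0.094},
    {"x":0.01,"y":-0.01,"z":0,"ax":0,"ay":0,"az":0,"claw":0.094},
  ],
)

```text
time_s: 2.7
ee_pos: [0.4915, 0.3215, 0.2635]
eef_rot: [-3.139, 0.001, -0.004]
force: [0.5, -0.3, 0.1]
grip_width: 0.0939
```

Emit:
step_arm(
  steps=[
    {"x":0,"y":0,"z":0,"ax":0,"ay":0,"az":0,"claw":0.094},
  ],
)

```text
time_s: 2.78
ee_pos: [0.4929, 0.322, 0.2621]
eef_rot: [-3.14, 0.003, -0.004]
force: [-0.7, 0.1, -0.2]
grip_width: 0.094
```

```bash
python3 plan.py .5 .33 .27 0; python3 - <<'E'
from h import *
p,d,c=shot('wrist','w3'); np.savez('pics/w3c.npz',K=c[0],R=c[1],o=c[2])
E
```

```text
t 2.78 at [0.4929 0.322  0.2621] rpy [-3.14e+00  3.00e-03 -4.00e-03] F [-0.7  0.1 -0.2] w 0.094 q [0.52 0.35 1.32 0.   1.47 2.09] rows 1
{x:0.007,y:-0.008,z:-0.008,ax:-0.1,ay:0.2,az:-0.2}
```

View pics/w3.png

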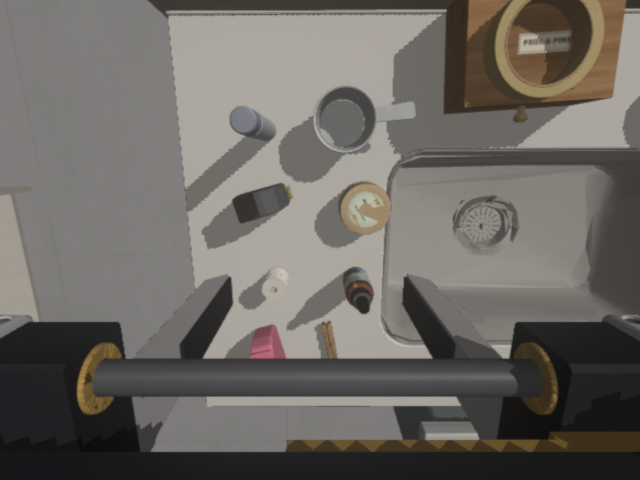

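The view shows all the stock: stick top at (243,121), scoop cup at (346,118) with tab at (397,112), tape at (262,201), pot at (365,208), reel at (275,284), dropper at (358,288).

```bash
python3 - <<'E'
from h import *
z=np.load('pics/w3c.npz'); c=(z['K'],z['R'],z['o']); P=cloud(np.load('pics/w3.npy'),c).reshape(-1,3); P=P[~np.isnan(P[:,0])]
def sel(x,y,r,z0,z1):
    return P[(np.hypot(P[:,0]-x,P[:,1]-y)<r)&(P[:,2]>z0)&(P[:,2]<z1)]
def rep(n,Q):
    if len(Q)<5: print(n,len(Q)); return
    A=np.c_[2*Q[:,:2],np.ones(len(Q))]; s=np.linalg.lstsq(A,(Q[:,:2]**2).sum(1),rcond=None)[0]
    b=cv2.minAreaRect((Q[:,:2]*1000).astype(np.float32))
    print(n,len(Q),"mean",Q.mean(0).round(4),"rect",np.round(b[0],1),np.round(b[1],1),round(b[2],1),"circ",s[:2].round(4),np.sqrt(s[2]+s[0]**2+s[1]**2).round(4))
rep("table",sel(.45,.32,.02,-.02,.02))
rep("stick",sel(.59,.384,.03,.129,.145)); rep("reel",sel(.404,.3765,.03,.038,.05)); rep("pot",sel(.5,.266,.05,.03,.045))
rep("dropbody",sel(.403,.2735,.035,.01,.055)); rep("bulb",sel(.403,.2735,.03,.085,.11))
rep("rim",sel(.6,.2875,.04,.044,.052))
T=sel(.6,.2,.07,.042,.052); rep("tab",T[T[:,1]<.247])
rep("tapetop",sel(.508,.39,.055,.057,.075)); rep("tapeall",sel(.508,.385,.055,.012,.075))
rep("peg",sel(.305,.305,.05,.008,.02)); rep("box",sel(.66,.1,.12,.03,.3))
Q=sel(.66,.12,.14,.03,.3); print("box min/max",Q.min(0),Q.max(0))
E
```

```text
table 703 mean [4.501e-01 3.200e-01 4.000e-04] rect [450.1 319.8] [38.1 39.7] 89.2 circ [0.45 0.32] 0.0141
stick 651 mean [0.5916 0.3818 0.1361] rect [591.8 382.3] [22.5 22.5] 31.2 circ [0.5916 0.3819] 0.0082
reel 454 mean [0.4042 0.3746 0.0433] rect [404.  374.6] [29.6 29.3] 86.8 circ [0.4043 0.3745] 0.0109
pot 2047 mean [0.5012 0.2643 0.0351] rect [500.4 263.7] [59.5 59.2] 0.6 circ [0.5008 0.2643] 0.0213
dropbody 335 mean [0.4153 0.2749 0.0343] rect [411.1 272.9] [17.  33.5] 12.4 circ [0.4026 0.271 ] 0.0167
bulb 148 mean [0.405  0.2719 0.0961] rect [403.2 271.6] [12.6 11.9] 1.6 circ [0.4037 0.2715] 0.0047
rim 741 mean [0.6024 0.2836 0.0477] rect [600.  290.6] [68.1 69.6] 50.5 circ [0.5996 0.2892] 0.0334
tab 721 mean [0.6168 0.2098 0.0475] rect [633.1 193. ] [ 58.  116.1] 7.5 circ [0.6237 0.2005] 0.0371
tapetop 912 mean [0.5087 0.392  0.0626] rect [508.6 391.2] [28.5 40.3] 15.3 circ [0.5085 0.3921] 0.0136
tapeall 1451 mean [0.5118 0.3839 0.0549] rect [510.9 383.1] [28.5 60.2] 15.4 circ [0.5111 0.3843] 0.0179
peg 304 mean [0.3145 0.3052 0.0112] rect [313.2 304.8] [54.3 13.7] 10.2 circ [0.3141 0.3043] 0.0158
box 17510 mean [0.6579 0.1092 0.0668] rect [653.7 100.4] [162.9 112.5] 85.8 circ [0.6586 0.1061] 0.0526
box min/max [0.59727293 0.02126925 0.03000226] [0.71569634 0.2510168  0.08949516]
```

```bash
python3 - <<'E'
from h import *
z=np.load('pics/w3c.npz'); c=(z['K'],z['R'],z['o']); P=cloud(np.load('pics/w3.npy'),c)
p=cv2.imread('pics/w3.png'); 
Q=P[100:125,383:415].reshape(-1,3); Q=Q[(Q[:,2]>.04)&(Q[:,2]<.055)]
b=cv2.minAreaRect((Q[:,:2]*1000).astype(np.float32)); print(len(Q),Q.mean(0),b)
E
python3 plan.py .404 .3745 .10 0; python3 plan.py .404 .3745 .024 0 30
```

```text
519 [0.60702242 0.2340736  0.04767935] ((607.3279418945312, 234.32662963867188), (16.94110679626465, 33.87800598144531), 4.692635536193848)
t 2.83 at [0.4922 0.3212 0.262 ] rpy [-3.141e+00  3.000e-03 -4.000e-03] F [ 1.4  0.1 -0.2] w 0.0944 q [0.51 0.35 1.32 0.   1.47 2.09] rows 5
{x:-0.018,y:-0.011,z:0.032,ax:-0.0,ay:0.0,az:-0.0}
{x:-0.018,y:-0.011,z:0.032,ax:-0.0,ay:0.0,az:-0.0}
{x:-0.018,y:-0.011,z:0.032,ax:-0.0,ay:0.0,az:-0.0}
{x:-0.018,y:-0.011,z:0.032,ax:-0.0,ay:0.0,az:-0.0}
{x:-0.018,y:-0.011,z:0.032,ax:-0.0,ay:0.0,az:-0.0}
t 2.83 at [0.4922 0.3212 0.262 ] rpy [-3.141e+00  3.000e-03 -4.000e-03] F [ 1.4  0.1 -0.2] w 0.0944 q [0.51 0.35 1.32 0.   1.47 2.09] rows 9
{x:-0.010,y:-0.006,z:0.026,ax:-0.0,ay:0.0,az:-0.0}
{x:-0.010,y:-0.006,z:0.026,ax:-0.0,ay:0.0,az:-0.0}
{x:-0.010,y:-0.006,z:0.026,ax:-0.0,ay:0.0,az:-0.0}
{x:-0.010,y:-0.006,z:0.026,ax:-0.0,ay:0.0,az:-0.0}
{x:-0.010,y:-0.006,z:0.026,ax:-0.0,ay:0.0,az:-0.0}
{x:-0.010,y:-0.006,z:0.026,ax:-0.0,ay:0.0,az:-0.0}
{x:-0.010,y:-0.006,z:0.026,ax:-0.0,ay:0.0,az:-0.0}
{x:-0.010,y:-0.006,z:0.026,ax:-0.0,ay:0.0,az:-0.0}
{x:-0.010,y:-0.006,z:0.026,ax:-0.0,ay:0.0,az:-0.0}
```

Emit:
step_arm(
  steps=[
    {"x":-0.018,"y":-0.011,"z":0.03,"ax":0,"ay":0,"az":0,"claw":0.06},
    {"x":-0.018,"y":-0.011,"z":0.03,"ax":0,"ay":0,"az":0,"claw":0.06},
    {"x":-0.018,"y":-0.011,"z":0.03,"ax":0,"ay":0,"az":0,"claw":0.06},
    {"x":-0.018,"y":-0.011,"z":0.03,"ax":0,"ay":0,"az":0,"claw":0.06},
    {"x":-0.015,"y":-0.01,"z":0.02,"ax":0,"ay":0,"az":0,"claw":0.06},
  ],
)

```text
time_s: 3.25
ee_pos: [0.4049, 0.3696, 0.1216]
eef_rot: [-3.137, -0.005, -0.012]
force: [0.2, 1.6, -0.3]
grip_width: 0.0643
```

```bash
python3 plan.py .404 .3745 .024 0 25
```

```text
t 3.25 at [0.4049 0.3696 0.1216] rpy [-3.137 -0.005 -0.012] F [ 0.2  1.6 -0.3] w 0.0643 q [0.67 0.38 1.63 0.   1.13 2.26] rows 4
{x:-0.000,y:-0.001,z:0.024,ax:-0.1,ay:-0.1,az:-0.2}
{x:-0.000,y:-0.001,z:0.024,ax:-0.1,ay:-0.1,az:-0.2}
{x:-0.000,y:-0.001,z:0.024,ax:-0.1,ay:-0.1,az:-0.2}
{x:-0.000,y:-0.001,z:0.024,ax:-0.1,ay:-0.1,az:-0.2}
```

Emit:
step_arm(
  grip_force=15,
  steps=[
    {"x":0,"y":-0.001,"z":0.025,"ax":0,"ay":-0.1,"az":-0.2,"claw":0.06},
    {"x":0,"y":-0.001,"z":0.025,"ax":0,"ay":-0.1,"az":-0.2,"claw":0.06},
    {"x":0,"y":-0.001,"z":0.025,"ax":0,"ay":-0.1,"az":-0.2,"claw":0.06},
    {"x":0,"y":-0.001,"z":0.022,"ax":0,"ay":0,"az":0,"claw":0.06},
    {"x":0,"y":0,"z":0,"ax":0,"ay":0,"az":0,"claw":0.06},
  ],
)

```text
time_s: 3.67
ee_pos: [0.3982, 0.3673, 0.019]
eef_rot: [-3.14, 0.005, -0.0]
force: [-0.1, 0.1, 0.2]
grip_width: 0.06
```

Emit:
step_arm(
  grip_force=15,
  steps=[
    {"x":0,"y":0,"z":0,"ax":0,"ay":0,"az":0,"claw":0.02},
    {"x":0,"y":0,"z":0,"ax":0,"ay":0,"az":0,"claw":0.02},
    {"x":0,"y":0,"z":0,"ax":0,"ay":0,"az":0,"claw":0.02},
    {"x":0,"y":0,"z":0,"ax":0,"ay":0,"az":0,"claw":0.02},
    {"x":0,"y":0,"z":0,"ax":0,"ay":0,"az":0,"claw":0.02},
  ],
)

```text
time_s: 4.08
ee_pos: [0.3995, 0.3655, 0.0246]
eef_rot: [-3.138, 0.001, -0.002]
force: [-0.5, -1.4, 0.0]
grip_width: 0.0308
```

Emit:
step_arm(
  steps=[
    {"x":0,"y":0,"z":-0.03,"ax":0,"ay":0,"az":0,"claw":0.02},
    {"x":0,"y":0,"z":-0.04,"ax":0,"ay":0,"az":0,"claw":0.02},
    {"x":0,"y":0,"z":-0.04,"ax":0,"ay":0,"az":0,"claw":0.02},
    {"x":0,"y":0,"z":-0.04,"ax":0,"ay":0,"az":0,"claw":0.02},
    {"x":0,"y":0,"z":-0.03,"ax":0,"ay":0,"az":0,"claw":0.02},
  ],
)

```text
time_s: 4.5
ee_pos: [0.3974, 0.3627, 0.2086]
eef_rot: [3.14, 0.007, -0.002]
force: [-0.1, 0.6, 0.4]
grip_width: 0.0304
```

```bash
python3 - <<'E'
from h import *
p,d,c=shot('wrist','w4'); o=ctrl.get_obs()
P=cloud(d,c); T=R.from_euler("xyz",o["eef_rot"]).as_matrix(); L=(P-o["ee_pos"])@T
np.save('pics/w4L.npy',L)
for u,v in [(317,y) for y in range(270,360,8)]: print((u,v),L[v,u].round(4),p[v,u])
E
python3 plan.py .34 .2 .25 0
```

```text
(317, 270) [ 0.0159  0.002  -0.014 ] [192 184 172]
(317, 278) [ 0.0119  0.002  -0.0143] [191 184 172]
(317, 286) [ 0.0062  0.002  -0.0103] [175 168 157]
(317, 294) [ 0.0019  0.002  -0.0104] [156 150 140]
(317, 302) [-0.0003  0.002  -0.0152] [189 182 170]
(317, 310) [-0.0047  0.002  -0.015 ] [189 181 170]
(317, 318) [-0.0089  0.002  -0.0153] [139 135 128]
(317, 326) [-0.1363  0.003   0.2151] [175 170 163]
(317, 334) [-0.1464  0.003   0.2134] [175 170 162]
(317, 342) [-0.1574  0.003   0.2134] [175 169 162]
(317, 350) [-0.1684  0.003   0.2131] [174 170 162]
(317, 358) [-0.1803  0.003   0.2139] [125 122 117]
t 4.55 at [0.3989 0.3639 0.2143] rpy [-3.138e+00  1.000e-03 -2.000e-03] F [0.  0.6 6.4] w 0.0307 q [0.67 0.27 1.54 0.   1.33 2.24] rows 5
{x:-0.012,y:0.033,z:-0.007,ax:-0.0,ay:0.0,az:-0.0}
{x:-0.012,y:0.033,z:-0.007,ax:-0.0,ay:0.0,az:-0.0}
{x:-0.012,y:0.033,z:-0.007,ax:-0.0,ay:0.0,az:-0.0}
{x:-0.012,y:0.033,z:-0.007,ax:-0.0,ay:0.0,az:-0.0}
{x:-0.012,y:0.033,z:-0.007,ax:-0.0,ay:0.0,az:-0.0}
```

View pics/w4.png

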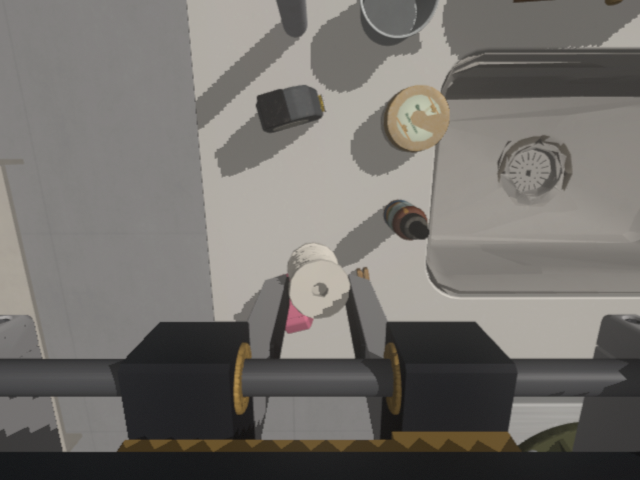

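Emit:
step_arm(
  steps=[
    {"x":-0.014,"y":0.035,"z":-0.01,"ax":0,"ay":0,"az":0,"claw":0.02},
    {"x":-0.014,"y":0.035,"z":-0.01,"ax":0,"ay":0,"az":0,"claw":0.02},
    {"x":-0.014,"y":0.035,"z":-0.01,"ax":0,"ay":0,"az":0,"claw":0.02},
    {"x":-0.012,"y":0.035,"z":-0.01,"ax":0,"ay":0,"az":0,"claw":0.02},
    {"x":0,"y":0.04,"z":0,"ax":0,"ay":0,"az":0,"claw":0.02},
  ],
)

```text
time_s: 4.97
ee_pos: [0.3424, 0.1827, 0.2565]
eef_rot: [-3.136, -0.003, 0.005]
force: [1.7, -0.4, -0.2]
grip_width: 0.0309
```

Emit:
step_arm(
  steps=[
    {"x":0,"y":0.04,"z":0,"ax":0,"ay":0,"az":0,"claw":0.02},
    {"x":0,"y":0.04,"z":0,"ax":0,"ay":0,"az":0,"claw":0.02},
    {"x":0,"y":0.04,"z":0,"ax":0,"ay":0,"az":0,"claw":0.02},
    {"x":0,"y":0.04,"z":0,"ax":0,"ay":0,"az":0,"claw":0.02},
    {"x":0,"y":0.04,"z":0,"ax":0,"ay":0,"az":0,"claw":0.02},
  ],
)

```text
time_s: 5.38
ee_pos: [0.3403, -0.0251, 0.2584]
eef_rot: [-3.135, -0.014, 0.01]
force: [0.7, 0.2, 0.3]
grip_width: 0.0307
```

Emit:
step_arm(
  steps=[
    {"x":0,"y":0.04,"z":0,"ax":0,"ay":0,"az":0,"claw":0.02},
    {"x":0,"y":0.04,"z":0,"ax":0,"ay":0,"az":0,"claw":0.02},
    {"x":0.01,"y":0.038,"z":0,"ax":0,"ay":0,"az":0,"claw":0.02},
    {"x":0.02,"y":0.03,"z":0,"ax":0,"ay":0,"az":0,"claw":0.02},
    {"x":0.03,"y":0.025,"z":0,"ax":0,"ay":0,"az":0,"claw":0.02},
  ],
)

```text
time_s: 5.8
ee_pos: [0.3977, -0.2091, 0.2623]
eef_rot: [-3.141, -0.024, 0.005]
force: [0.8, 0.8, 0.3]
grip_width: 0.0308
```

```bash
python3 plan.py .5525 -.2875 .2 0
```

```text
t 5.8 at [ 0.3977 -0.2091  0.2623] rpy [-3.141 -0.024  0.005] F [0.8 0.8 0.3] w 0.0308 q [-0.57  0.02  1.72  0.01  1.39  0.99] rows 5
{x:0.031,y:0.016,z:0.013,ax:-0.0,ay:-0.3,az:0.1}
{x:0.031,y:0.016,z:0.013,ax:-0.0,ay:-0.3,az:0.1}
{x:0.031,y:0.016,z:0.013,ax:-0.0,ay:-0.3,az:0.1}
{x:0.031,y:0.016,z:0.013,ax:-0.0,ay:-0.3,az:0.1}
{x:0.031,y:0.016,z:0.013,ax:-0.0,ay:-0.3,az:0.1}
```

Emit:
step_arm(
  steps=[
    {"x":0.031,"y":0.016,"z":0.013,"ax":0,"ay":-0.3,"az":0,"claw":0.02},
    {"x":0.031,"y":0.016,"z":0.013,"ax":0,"ay":-0.3,"az":0,"claw":0.02},
    {"x":0.031,"y":0.016,"z":0.013,"ax":0,"ay":-0.3,"az":0,"claw":0.02},
    {"x":0.025,"y":0.012,"z":0.013,"ax":0,"ay":-0.3,"az":0,"claw":0.02},
    {"x":0,"y":0,"z":0,"ax":0,"ay":0,"az":0,"claw":0.02},
  ],
)

```text
time_s: 6.22
ee_pos: [0.5239, -0.2779, 0.2101]
eef_rot: [3.139, -0.006, -0.001]
force: [-0.3, -0.4, -0.7]
grip_width: 0.0307
```

Emit:
step_arm(
  steps=[
    {"x":0,"y":0,"z":0,"ax":0,"ay":0,"az":0,"claw":0.02},
  ],
)

```text
time_s: 6.3
ee_pos: [0.5243, -0.2781, 0.2092]
eef_rot: [3.14, -0.005, -0.001]
force: [-0.4, -0.2, 1.4]
grip_width: 0.0313
```

```bash
python3 plan.py .5525 -.2875 .07 0
```

```text
t 6.3 at [ 0.5243 -0.2781  0.2092] rpy [ 3.14e+00 -5.00e-03 -1.00e-03] F [-0.4 -0.2  1.4] w 0.0313 q [-0.55  0.39  1.39  0.    1.36  1.02] rows 4
{x:0.007,y:0.002,z:0.035,ax:0.0,ay:-0.1,az:-0.0}
{x:0.007,y:0.002,z:0.035,ax:0.0,ay:-0.1,az:-0.0}
{x:0.007,y:0.002,z:0.035,ax:0.0,ay:-0.1,az:-0.0}
{x:0.007,y:0.002,z:0.035,ax:0.0,ay:-0.1,az:-0.0}
```

Emit:
step_arm(
  steps=[
    {"x":0.008,"y":0.003,"z":0.03,"ax":0,"ay":0,"az":0,"claw":0.02},
    {"x":0.008,"y":0.003,"z":0.03,"ax":0,"ay":0,"az":0,"claw":0.02},
    {"x":0.008,"y":0.003,"z":0.03,"ax":0,"ay":0,"az":0,"claw":0.02},
    {"x":0.006,"y":0.002,"z":0.03,"ax":0,"ay":0,"az":0,"claw":0.02},
    {"x":0,"y":0,"z":0,"ax":0,"ay":0,"az":0,"claw":0.02},
  ],
)

```text
time_s: 6.72
ee_pos: [0.5555, -0.2897, 0.0924]
eef_rot: [3.134, -0.014, -0.001]
force: [-1.2, 0.5, -0.8]
grip_width: 0.0305
```

```bash
python3 plan.py .5525 -.2875 .07 0; python3 -c "
from h import *
shot('wrist','w5')"
```

```text
t 6.72 at [ 0.5555 -0.2897  0.0924] rpy [ 3.134e+00 -1.400e-02 -1.000e-03] F [-1.2  0.5 -0.8] w 0.0305 q [-0.54  0.57  1.42  0.    1.14  1.03] rows 1
{x:-0.003,y:-0.002,z:0.022,ax:0.4,ay:-0.8,az:-0.1}
```

View pics/w5.png

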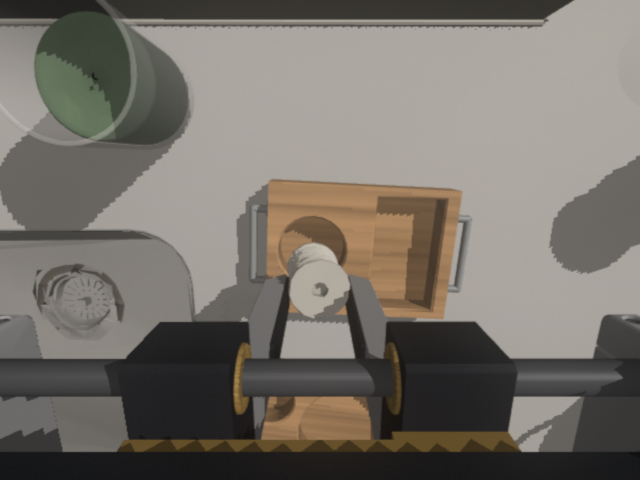

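```bash
python3 - <<'E'
from h import *
c=cam('wrist',ctrl.get_obs()); o=ctrl.get_obs()
print(onplane([(313,248),(268,180),(459,190),(445,318)],.024,c).round(4))
P=cloud(np.load('pics/w5.npy'),c); Q=P[262:320,290:350].reshape(-1,3); Q=Q[Q[:,2]>o['ee_pos'][2]+.008]
print(o['ee_pos'],cv2.minAreaRect((Q[:,:2]*1000).astype(np.float32)),np.nanmedian(Q[:,2]))
E
```

```text
[[ 0.5608 -0.2886  0.024 ]
 [ 0.611  -0.2567  0.024 ]
 [ 0.6036 -0.3942  0.024 ]
 [ 0.5034 -0.3926  0.024 ]]
[ 0.55615602 -0.290125    0.09581317] ((562.1156005859375, -292.1191711425781), (29.12995719909668, 30.64666748046875), 89.66272735595703) 0.1161083588605078
```

Emit:
step_arm(
  steps=[
    {"x":-0.003,"y":-0.002,"z":0.025,"ax":0.2,"ay":-0.5,"az":0,"claw":0.02},
    {"x":-0.001,"y":-0.001,"z":0.015,"ax":0.2,"ay":-0.3,"az":0,"claw":0.02},
    {"x":0,"y":0,"z":0,"ax":0,"ay":0,"az":0,"claw":0.02},
    {"x":0,"y":0,"z":0,"ax":0,"ay":0,"az":0,"claw":0.02},
  ],
)

```text
time_s: 7.1
ee_pos: [0.5542, -0.2886, 0.0653]
eef_rot: [3.134, -0.013, -0.001]
force: [-0.2, -0.0, -0.2]
grip_width: 0.0305
```

```bash
python3 plan.py .5525 -.2865 .030 0 15
```

```text
t 7.1 at [ 0.5542 -0.2886  0.0653] rpy [ 3.134e+00 -1.300e-02 -1.000e-03] F [-0.2 -0.  -0.2] w 0.0305 q [-0.54  0.59  1.44 -0.    1.09  1.03] rows 3
{x:-0.001,y:-0.001,z:0.012,ax:0.2,ay:-0.2,az:-0.0}
{x:-0.001,y:-0.001,z:0.012,ax:0.2,ay:-0.2,az:-0.0}
{x:-0.001,y:-0.001,z:0.012,ax:0.2,ay:-0.2,az:-0.0}
```

Emit:
step_arm(
  steps=[
    {"x":-0.001,"y":-0.001,"z":0.014,"ax":0.2,"ay":-0.4,"az":0,"claw":0.02},
    {"x":-0.001,"y":-0.001,"z":0.014,"ax":0.2,"ay":-0.4,"az":0,"claw":0.02},
    {"x":0,"y":0,"z":0.006,"ax":0,"ay":0,"az":0,"claw":0.02},
    {"x":0,"y":0,"z":0,"ax":0,"ay":0,"az":0,"claw":0.02},
    {"x":0,"y":0,"z":0,"ax":0,"ay":0,"az":0,"claw":0.02},
  ],
)

```text
time_s: 7.52
ee_pos: [0.5539, -0.2877, 0.0332]
eef_rot: [3.138, -0.004, -0.001]
force: [-0.4, -1.2, 0.7]
grip_width: 0.0309
```

```bash
python3 plan.py .5525 -.2865 .030 0 15
```

```text
t 7.52 at [ 0.5539 -0.2877  0.0332] rpy [ 3.138e+00 -4.000e-03 -1.000e-03] F [-0.4 -1.2  0.7] w 0.0309 q [-0.54  0.64  1.45 -0.    1.05  1.04] rows 1
{x:-0.001,y:-0.001,z:0.003,ax:0.2,ay:-0.2,az:-0.1}
```

Emit:
step_arm(
  steps=[
    {"x":-0.001,"y":-0.001,"z":0.003,"ax":0,"ay":0,"az":0,"claw":0.02},
    {"x":0,"y":0,"z":0,"ax":0,"ay":0,"az":0,"claw":0.06},
    {"x":0,"y":0,"z":0,"ax":0,"ay":0,"az":0,"claw":0.06},
    {"x":0,"y":0,"z":0,"ax":0,"ay":0,"az":0,"claw":0.06},
    {"x":0,"y":0,"z":0,"ax":0,"ay":0,"az":0,"claw":0.06},
  ],
)

```text
time_s: 7.93
ee_pos: [0.5532, -0.2868, 0.0307]
eef_rot: [3.137, -0.004, -0.001]
force: [0.3, 0.9, -0.2]
grip_width: 0.054
```

Emit:
step_arm(
  steps=[
    {"x":0,"y":0,"z":-0.04,"ax":0,"ay":0,"az":0,"claw":0.06},
    {"x":0,"y":0,"z":-0.04,"ax":0,"ay":0,"az":0,"claw":0.06},
    {"x":0,"y":0,"z":-0.04,"ax":0,"ay":0,"az":0,"claw":0.06},
    {"x":0,"y":0,"z":-0.04,"ax":0,"ay":0,"az":0,"claw":0.06},
    {"x":0,"y":0,"z":-0.04,"ax":0,"ay":0,"az":0,"claw":0.06},
  ],
)

```text
time_s: 8.35
ee_pos: [0.5491, -0.2842, 0.2289]
eef_rot: [-3.137, 0.01, -0.001]
force: [0.5, -0.4, -0.6]
grip_width: 0.0597
```

```bash
python3 plan.py .36 -.15 .25 0; python3 -c "
from h import *
p,d,c=shot('wrist','w6')
P=cloud(d,c);Q=P.reshape(-1,3); Q=Q[(np.hypot(Q[:,0]-.557,Q[:,1]+.288)<.03)&(Q[:,2]>.036)&(Q[:,2]<.08)]
print(len(Q),Q.mean(0),cv2.minAreaRect((Q[:,:2]*1000).astype(np.float32)))"
```

```text
t 8.35 at [ 0.5491 -0.2842  0.2289] rpy [-3.137e+00  1.000e-02 -1.000e-03] F [ 0.5 -0.4 -0.6] w 0.0597 q [-0.54  0.45  1.27 -0.    1.44  1.04] rows 6
{x:-0.032,y:-0.022,z:-0.003,ax:-0.0,ay:0.1,az:-0.0}
{x:-0.032,y:-0.022,z:-0.003,ax:-0.0,ay:0.1,az:-0.0}
{x:-0.032,y:-0.022,z:-0.003,ax:-0.0,ay:0.1,az:-0.0}
{x:-0.032,y:-0.022,z:-0.003,ax:-0.0,ay:0.1,az:-0.0}
{x:-0.032,y:-0.022,z:-0.003,ax:-0.0,ay:0.1,az:-0.0}
{x:-0.032,y:-0.022,z:-0.003,ax:-0.0,ay:0.1,az:-0.0}
658 [ 0.55861088 -0.28497788  0.0471156 ] ((558.7249145507812, -285.194580078125), (29.575393676757812, 29.401845932006836), 0.6587250828742981)
```

View pics/w6.png

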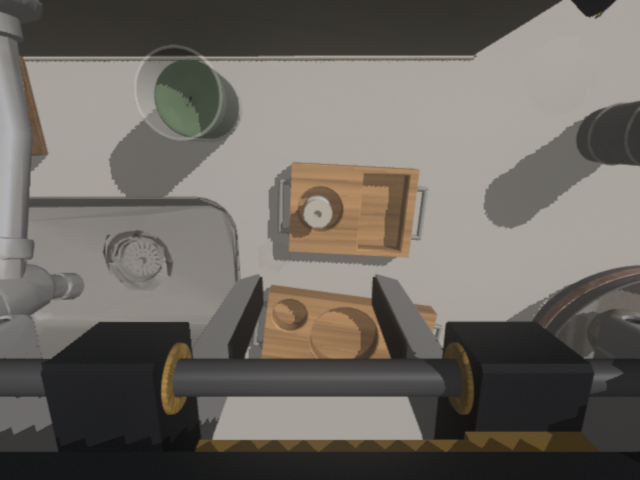

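The reel stands in its well: its top is at (318,212) in the image, 47 mm up, and centred to 3 mm. Next is the scoop.

```bash
cat > path.py <<'E'
import sys; from h import *
# path.py "x,y,z,yaw;x,y,z,yaw;..." [maxstep mm] : chained plan from the present pose
ms=float(sys.argv[2])/1000 if len(sys.argv)>2 else .038
o=ctrl.get_obs(); p=o["ee_pos"]; T=R.from_euler("xyz",o["eef_rot"])
print("t",round(o["time_s"],2),"at",p.round(4),"rpy",o["eef_rot"].round(3),"w",round(o["grip_width"],4))
k=0
for w in sys.argv[1].split(";"):
    x,y,z,yaw=map(float,w.split(",")); G=R.from_euler("xyz",[np.pi,0,yaw]); D=np.array([x,y,z])-p
    rv=(T.inv()*G).as_rotvec(degrees=True); n=max(1,int(np.ceil(max(np.linalg.norm(D)/ms,np.linalg.norm(rv)/6.8))))
    for i in range(n):
        k+=1; s=T.inv().apply(D/n); print(k,"x%.3f y%.3f z%.3f a %.1f %.1f %.1f"%(*s,*(rv/n))); T=T*R.from_rotvec(rv/n,degrees=True)
    p=np.array([x,y,z])
E
python3 path.py ".36,-.15,.25,0;.36,.12,.25,.8;.5,.22,.22,1.3"
```

```text
t 8.4 at [ 0.5512 -0.2853  0.2384] rpy [ 3.14e+00 -0.00e+00 -1.00e-03] w 0.0602
1 x-0.027 y-0.019 z-0.002 a 0.0 -0.0 -0.0
2 x-0.027 y-0.019 z-0.002 a 0.0 -0.0 -0.0
3 x-0.027 y-0.019 z-0.002 a 0.0 -0.0 -0.0
4 x-0.027 y-0.019 z-0.002 a 0.0 -0.0 -0.0
5 x-0.027 y-0.019 z-0.002 a 0.0 -0.0 -0.0
6 x-0.027 y-0.019 z-0.002 a 0.0 -0.0 -0.0
7 x-0.027 y-0.019 z-0.002 a 0.0 -0.0 -0.0
8 x-0.000 y-0.034 z-0.000 a -0.0 0.0 -5.7
9 x0.003 y-0.034 z-0.000 a -0.0 0.0 -5.7
10 x0.007 y-0.033 z-0.000 a -0.0 0.0 -5.7
11 x0.010 y-0.032 z-0.000 a -0.0 0.0 -5.7
12 x0.013 y-0.031 z-0.000 a -0.0 0.0 -5.7
13 x0.016 y-0.030 z-0.000 a -0.0 0.0 -5.7
14 x0.019 y-0.028 z-0.000 a -0.0 0.0 -5.7
15 x0.022 y-0.026 z-0.000 a -0.0 0.0 -5.7
16 x0.034 y0.006 z0.006 a 0.0 0.0 -5.7
17 x0.033 y0.010 z0.006 a 0.0 0.0 -5.7
18 x0.032 y0.013 z0.006 a 0.0 0.0 -5.7
19 x0.031 y0.016 z0.006 a 0.0 0.0 -5.7
20 x0.029 y0.019 z0.006 a 0.0 0.0 -5.7
```

Emit:
step_arm(
  steps=[
    {"x":-0.034,"y":-0.024,"z":-0.003,"ax":0,"ay":0,"az":0,"claw":0.05},
    {"x":-0.034,"y":-0.024,"z":-0.003,"ax":0,"ay":0,"az":0,"claw":0.05},
    {"x":-0.034,"y":-0.024,"z":-0.003,"ax":0,"ay":0,"az":0,"claw":0.05},
    {"x":-0.034,"y":-0.024,"z":-0.003,"ax":0,"ay":0,"az":0,"claw":0.05},
    {"x":-0.03,"y":-0.024,"z":-0.003,"ax":0,"ay":0,"az":0,"claw":0.05},
  ],
)

```text
time_s: 8.82
ee_pos: [0.385, -0.1657, 0.2508]
eef_rot: [3.139, -0.002, -0.003]
force: [1.2, 0.7, 0.8]
grip_width: 0.0499
```

Emit:
step_arm(
  steps=[
    {"x":0,"y":-0.035,"z":0,"ax":0,"ay":0,"az":-5.7,"claw":0.05},
    {"x":0.003,"y":-0.035,"z":0,"ax":0,"ay":0,"az":-5.7,"claw":0.05},
    {"x":0.007,"y":-0.034,"z":0,"ax":0,"ay":0,"az":-5.7,"claw":0.05},
    {"x":0.01,"y":-0.033,"z":0,"ax":0,"ay":0,"az":-5.7,"claw":0.05},
    {"x":0.013,"y":-0.032,"z":0,"ax":0,"ay":0,"az":-5.7,"claw":0.05},
  ],
)

```text
time_s: 9.23
ee_pos: [0.3782, 0.013, 0.2523]
eef_rot: [3.132, -0.006, 0.504]
force: [1.0, -0.4, -0.4]
grip_width: 0.0499
```

Emit:
step_arm(
  steps=[
    {"x":0.016,"y":-0.031,"z":0,"ax":0,"ay":0,"az":-5.7,"claw":0.05},
    {"x":0.019,"y":-0.029,"z":0,"ax":0,"ay":0,"az":-5.7,"claw":0.05},
    {"x":0.022,"y":-0.027,"z":0,"ax":0,"ay":0,"az":-5.7,"claw":0.05},
    {"x":0.03,"y":0.006,"z":0,"ax":0,"ay":0,"az":-5.7,"claw":0.05},
    {"x":0.03,"y":0.01,"z":0,"ax":0,"ay":0,"az":-5.7,"claw":0.05},
  ],
)

```text
time_s: 9.65
ee_pos: [0.4229, 0.1633, 0.2545]
eef_rot: [3.125, -0.006, 1.032]
force: [0.4, -0.8, 0.5]
grip_width: 0.0502
```

```bash
python3 path.py ".58,.21,.2,1.70;.607,.2325,.10,1.70"
```

```text
t 9.65 at [0.4229 0.1633 0.2545] rpy [ 3.125 -0.006  1.032] w 0.0502
1 x0.020 y0.018 z0.010 a 0.2 -0.0 -6.4
2 x0.018 y0.020 z0.009 a 0.2 -0.0 -6.4
3 x0.016 y0.022 z0.009 a 0.2 -0.0 -6.4
4 x0.013 y0.024 z0.009 a 0.2 -0.0 -6.4
5 x0.010 y0.025 z0.009 a 0.2 -0.0 -6.4
6 x0.007 y0.026 z0.009 a 0.2 -0.0 -6.4
7 x0.006 y0.010 z0.033 a -0.0 0.0 0.0
8 x0.006 y0.010 z0.033 a -0.0 0.0 0.0
9 x0.006 y0.010 z0.033 a -0.0 0.0 0.0
```

```bash
python3 path.py ".58,.21,.2,1.70;.607,.2325,.10,1.70" | head -7
```

```text
t 9.65 at [0.4229 0.1633 0.2545] rpy [ 3.125 -0.006  1.032] w 0.0502
1 x0.020 y0.018 z0.010 a 0.2 -0.0 -6.4
2 x0.018 y0.020 z0.009 a 0.2 -0.0 -6.4
3 x0.016 y0.022 z0.009 a 0.2 -0.0 -6.4
4 x0.013 y0.024 z0.009 a 0.2 -0.0 -6.4
5 x0.010 y0.025 z0.009 a 0.2 -0.0 -6.4
6 x0.007 y0.026 z0.009 a 0.2 -0.0 -6.4
```

The state hasn't changed, so I'll carry on.

Emit:
step_arm(
  steps=[
    {"x":0.02,"y":0.018,"z":0.009,"ax":0.2,"ay":0,"az":-6.4,"claw":0.05},
    {"x":0.018,"y":0.02,"z":0.009,"ax":0.2,"ay":0,"az":-6.4,"claw":0.05},
    {"x":0.016,"y":0.022,"z":0.009,"ax":0.2,"ay":0,"az":-6.4,"claw":0.05},
    {"x":0.013,"y":0.024,"z":0.009,"ax":0.2,"ay":0,"az":-6.4,"claw":0.05},
    {"x":0.01,"y":0.025,"z":0.009,"ax":0.2,"ay":0,"az":-6.4,"claw":0.05},
  ],
)

```text
time_s: 10.07
ee_pos: [0.558, 0.2114, 0.2117]
eef_rot: [3.134, -0.004, 1.624]
force: [0.3, 0.2, 1.0]
grip_width: 0.0502
```

Emit:
step_arm(
  steps=[
    {"x":0.006,"y":0.02,"z":0.009,"ax":0.2,"ay":0,"az":-5,"claw":0.05},
    {"x":0,"y":0,"z":0,"ax":0,"ay":0,"az":0,"claw":0.05},
    {"x":0,"y":0,"z":0,"ax":0,"ay":0,"az":0,"claw":0.05},
  ],
)

```text
time_s: 10.32
ee_pos: [0.5811, 0.2195, 0.1981]
eef_rot: [3.141, -0.003, 1.722]
force: [-0.8, -0.7, 0.4]
grip_width: 0.0497
```

```bash
python3 - <<'E'
from h import *
p,d,c=shot('wrist','w7'); P=cloud(d,c)
M=(P[...,2]>.042)&(P[...,2]<.053)&(P[...,0]>.54)&(P[...,0]<.66)&(P[...,1]>.2)&(P[...,1]<.34)
Q=P[M]; 
T=Q[(Q[:,1]<.25)&(Q[:,1]>.212)&(abs(Q[:,0]-.607)<.02)]
b=cv2.minAreaRect((T[:,:2]*1000).astype(np.float32)); print("tab",len(T),T.mean(0),b)
C=Q[Q[:,1]>.255]; A=np.c_[2*C[:,:2],np.ones(len(C))]; s=np.linalg.lstsq(A,(C[:,:2]**2).sum(1),rcond=None)[0]; print("axis",s[:2],np.sqrt(s[2]+s[0]**2+s[1]**2))
E
python3 path.py ".607,.2325,.10,1.70;.607,.2325,.031,1.70"
```

```text
tab 564 [0.60760551 0.23362871 0.04773877] ((607.3778076171875, 234.2797393798828), (16.742250442504883, 33.33985137939453), 8.812783241271973)
axis [0.6000879  0.29106656] 0.03268198814264219
t 10.37 at [0.5807 0.2194 0.1981] rpy [ 3.141e+00 -2.000e-03  1.722e+00] w 0.05
1 x0.003 y0.009 z0.033 a 0.0 -0.0 0.4
2 x0.003 y0.009 z0.033 a 0.0 -0.0 0.4
3 x0.003 y0.009 z0.033 a 0.0 -0.0 0.4
4 x0.000 y-0.000 z0.035 a -0.0 0.0 -0.0
5 x0.000 y-0.000 z0.035 a -0.0 0.0 -0.0
```

View pics/w7.png

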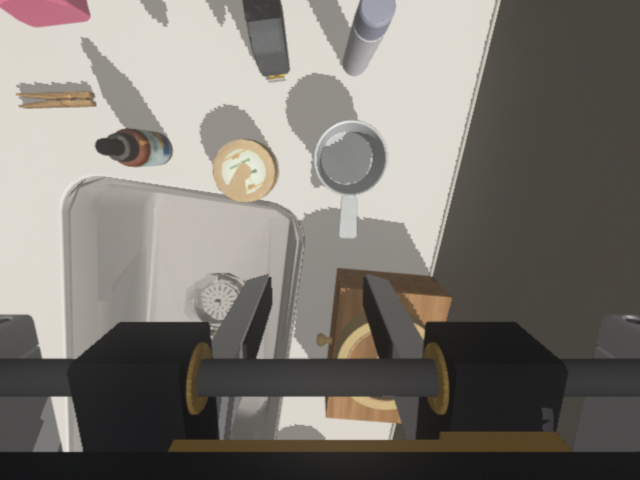

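Scoop cup at (350,157) and tab at (348,215), with the tab measured at (0.607, 0.234). Descending onto it.

Emit:
step_arm(
  grip_force=30,
  steps=[
    {"x":0.004,"y":0.009,"z":0.03,"ax":0,"ay":0,"az":0.2,"claw":0.05},
    {"x":0.003,"y":0.009,"z":0.03,"ax":0,"ay":0,"az":0.2,"claw":0.05},
    {"x":0.003,"y":0.009,"z":0.025,"ax":0,"ay":0,"az":0.2,"claw":0.05},
    {"x":0,"y":0,"z":0,"ax":0,"ay":0,"az":0,"claw":0.05},
    {"x":0,"y":0,"z":0,"ax":0,"ay":0,"az":0,"claw":0.05},
  ],
)

```text
time_s: 10.78
ee_pos: [0.6055, 0.2333, 0.1175]
eef_rot: [3.132, -0.004, 1.702]
force: [0.5, 0.1, 0.6]
grip_width: 0.0502
```

```bash
python3 path.py ".607,.2330,.031,1.71" 25
```

```text
t 10.78 at [0.6055 0.2333 0.1175] rpy [ 3.132 -0.004  1.702] w 0.0502
1 x-0.000 y0.000 z0.022 a 0.1 -0.1 -0.1
2 x-0.000 y0.000 z0.022 a 0.1 -0.1 -0.1
3 x-0.000 y0.000 z0.022 a 0.1 -0.1 -0.1
4 x-0.000 y0.000 z0.022 a 0.1 -0.1 -0.1
```

Emit:
step_arm(
  steps=[
    {"x":0,"y":0.001,"z":0.022,"ax":0.1,"ay":-0.1,"az":0,"claw":0.05},
    {"x":0,"y":0,"z":0.022,"ax":0.1,"ay":-0.1,"az":0,"claw":0.05},
    {"x":0,"y":0,"z":0.022,"ax":0.1,"ay":-0.1,"az":0,"claw":0.05},
    {"x":0,"y":0,"z":0.012,"ax":0.1,"ay":-0.1,"az":0,"claw":0.05},
    {"x":0,"y":0,"z":0,"ax":0,"ay":0,"az":0,"claw":0.05},
  ],
)

```text
time_s: 11.2
ee_pos: [0.6086, 0.2339, 0.0502]
eef_rot: [3.125, 0.001, 1.698]
force: [-0.3, -0.5, 0.3]
grip_width: 0.0502
```

Emit:
step_arm(
  steps=[
    {"x":0,"y":0,"z":0,"ax":0,"ay":0,"az":0,"claw":0.05},
  ],
)

```text
time_s: 11.28
ee_pos: [0.6089, 0.2339, 0.052]
eef_rot: [3.124, 0.0, 1.697]
force: [0.6, 0.2, -0.3]
grip_width: 0.0498
```

```bash
python3 path.py ".607,.2330,.031,1.71" 25
```

```text
t 11.28 at [0.6089 0.2339 0.052 ] rpy [3.124 0.    1.697] w 0.0498
1 x-0.001 y-0.002 z0.021 a 1.0 0.0 -0.7
```

Emit:
step_arm(
  steps=[
    {"x":-0.001,"y":-0.001,"z":0.014,"ax":0.7,"ay":0,"az":-0.5,"claw":0.05},
    {"x":0,"y":-0.001,"z":0.011,"ax":0.5,"ay":0,"az":-0.2,"claw":0.05},
    {"x":0,"y":0,"z":0,"ax":0,"ay":0,"az":0,"claw":0.05},
    {"x":0,"y":0,"z":0,"ax":0,"ay":0,"az":0,"claw":0.05},
  ],
)

```text
time_s: 11.62
ee_pos: [0.6089, 0.233, 0.0299]
eef_rot: [3.14, -0.001, 1.71]
force: [1.1, 0.9, 0.5]
grip_width: 0.0502
```

```bash
python3 path.py ".607,.2330,.031,1.71" 25
```

```text
t 11.62 at [0.6089 0.233  0.0299] rpy [ 3.14e+00 -1.00e-03  1.71e+00] w 0.0502
1 x0.000 y-0.002 z-0.001 a 0.1 -0.0 0.0
```

Emit:
step_arm(
  grip_force=30,
  steps=[
    {"x":0,"y":-0.002,"z":0,"ax":0,"ay":0,"az":0,"claw":0.008},
    {"x":0,"y":0,"z":0,"ax":0,"ay":0,"az":0,"claw":0.008},
    {"x":0,"y":0,"z":0,"ax":0,"ay":0,"az":0,"claw":0.008},
    {"x":0,"y":0,"z":0,"ax":0,"ay":0,"az":0,"claw":0.008},
    {"x":0,"y":0,"z":0,"ax":0,"ay":0,"az":0,"claw":0.008},
  ],
)

```text
time_s: 12.03
ee_pos: [0.607, 0.2328, 0.0308]
eef_rot: [3.139, -0.001, 1.71]
force: [-0.1, 0.4, 0.2]
grip_width: 0.0197
```

Emit:
step_arm(
  steps=[
    {"x":0,"y":0,"z":-0.01,"ax":0,"ay":0,"az":0,"claw":0.008},
    {"x":0,"y":0,"z":-0.03,"ax":0,"ay":0,"az":0,"claw":0.008},
    {"x":0,"y":0,"z":-0.035,"ax":0,"ay":0,"az":0,"claw":0.008},
    {"x":0,"y":0,"z":-0.035,"ax":0,"ay":0,"az":0,"claw":0.008},
    {"x":0,"y":0,"z":-0.035,"ax":0,"ay":0,"az":0,"claw":0.008},
  ],
)

```text
time_s: 12.45
ee_pos: [0.6034, 0.2315, 0.1752]
eef_rot: [-3.13, 0.002, 1.71]
force: [0.8, -0.5, -0.9]
grip_width: 0.0169
```

```bash
python3 -c "
from h import *
shot('wrist','w8')"; python3 path.py ".38,.12,.25,1.3;.36,-.12,.25,.3;.36,-.30,.25,-.145"
```

```text
t 12.5 at [0.6058 0.2323 0.1839] rpy [-3.14 -0.    1.71] w 0.0165
1 x-0.011 y-0.034 z-0.009 a -0.0 0.0 3.4
2 x-0.013 y-0.033 z-0.009 a -0.0 0.0 3.4
3 x-0.015 y-0.033 z-0.009 a -0.0 0.0 3.4
4 x-0.017 y-0.032 z-0.009 a -0.0 0.0 3.4
5 x-0.019 y-0.031 z-0.009 a -0.0 0.0 3.4
6 x-0.021 y-0.029 z-0.009 a -0.0 0.0 3.4
7 x-0.022 y-0.028 z-0.009 a -0.0 0.0 3.4
8 x-0.026 y0.005 z0.000 a 0.0 -0.0 6.4
9 x-0.026 y0.008 z0.000 a 0.0 -0.0 6.4
10 x-0.025 y0.011 z0.000 a 0.0 -0.0 6.4
11 x-0.023 y0.013 z0.000 a 0.0 -0.0 6.4
12 x-0.022 y0.016 z0.000 a 0.0 -0.0 6.4
13 x-0.020 y0.018 z0.000 a 0.0 -0.0 6.4
14 x-0.018 y0.020 z0.000 a 0.0 -0.0 6.4
15 x-0.015 y0.022 z0.000 a 0.0 -0.0 6.4
16 x-0.013 y0.024 z0.000 a 0.0 -0.0 6.4
17 x-0.011 y0.034 z0.000 a -0.0 -0.0 5.1
18 x-0.008 y0.035 z0.000 a -0.0 -0.0 5.1
19 x-0.004 y0.036 z0.000 a -0.0 -0.0 5.1
20 x-0.001 y0.036 z0.000 a -0.0 -0.0 5.1
21 x0.002 y0.036 z0.000 a -0.0 -0.0 5.1
```

View pics/w8.png

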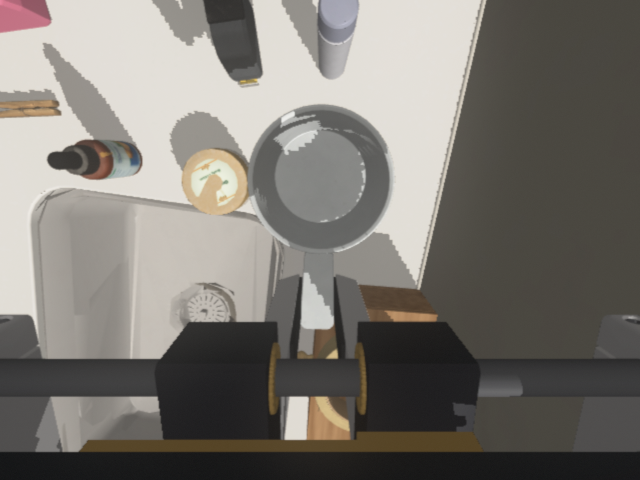

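Scoop is held by its tab at (318,290) and is level. I'll cross higher, at z 0.28.

Emit:
step_arm(
  steps=[
    {"x":-0.011,"y":-0.034,"z":-0.012,"ax":0,"ay":0,"az":3.4,"claw":0.008},
    {"x":-0.013,"y":-0.033,"z":-0.012,"ax":0,"ay":0,"az":3.4,"claw":0.008},
    {"x":-0.015,"y":-0.033,"z":-0.012,"ax":0,"ay":0,"az":3.4,"claw":0.008},
    {"x":-0.017,"y":-0.032,"z":-0.012,"ax":0,"ay":0,"az":3.4,"claw":0.008},
    {"x":-0.019,"y":-0.031,"z":-0.012,"ax":0,"ay":0,"az":3.4,"claw":0.008},
  ],
)

```text
time_s: 12.92
ee_pos: [0.4405, 0.153, 0.2449]
eef_rot: [-3.14, 0.001, 1.404]
force: [0.6, 0.0, 0.7]
grip_width: 0.0165
```

Emit:
step_arm(
  steps=[
    {"x":-0.021,"y":-0.029,"z":-0.012,"ax":0,"ay":0,"az":3.4,"claw":0.008},
    {"x":-0.022,"y":-0.028,"z":-0.012,"ax":0,"ay":0,"az":3.4,"claw":0.008},
    {"x":-0.026,"y":0.003,"z":-0.006,"ax":0,"ay":0,"az":6.4,"claw":0.008},
    {"x":-0.026,"y":0.005,"z":0,"ax":0,"ay":0,"az":6.4,"claw":0.008},
    {"x":-0.025,"y":0.008,"z":0,"ax":0,"ay":0,"az":6.4,"claw":0.008},
  ],
)

```text
time_s: 13.33
ee_pos: [0.3517, 0.0424, 0.2818]
eef_rot: [3.135, -0.006, 0.936]
force: [0.3, 0.1, -0.4]
grip_width: 0.0167
```

```bash
python3 path.py ".34,-.12,.28,.4;.34,-.30,.22,-.145"
```

```text
t 13.33 at [0.3517 0.0424 0.2818] rpy [ 3.135 -0.006  0.936] w 0.0167
1 x-0.028 y0.017 z0.000 a 0.1 -0.1 6.1
2 x-0.026 y0.020 z0.000 a 0.1 -0.1 6.1
3 x-0.023 y0.023 z0.000 a 0.1 -0.1 6.1
4 x-0.021 y0.025 z0.000 a 0.1 -0.1 6.1
5 x-0.018 y0.027 z0.000 a 0.1 -0.1 6.1
6 x-0.014 y0.033 z0.012 a 0.0 -0.0 6.2
7 x-0.010 y0.034 z0.012 a 0.0 -0.0 6.2
8 x-0.007 y0.035 z0.012 a 0.0 -0.0 6.2
9 x-0.003 y0.036 z0.012 a 0.0 -0.0 6.2
10 x0.001 y0.036 z0.012 a 0.0 -0.0 6.2
```

Emit:
step_arm(
  steps=[
    {"x":-0.028,"y":0.017,"z":0,"ax":0.1,"ay":-0.1,"az":6.1,"claw":0.008},
    {"x":-0.026,"y":0.02,"z":0,"ax":0.1,"ay":-0.1,"az":6.1,"claw":0.008},
    {"x":-0.023,"y":0.023,"z":0,"ax":0.1,"ay":-0.1,"az":6.1,"claw":0.008},
    {"x":-0.021,"y":0.025,"z":0,"ax":0.1,"ay":-0.1,"az":6.1,"claw":0.008},
    {"x":-0.018,"y":0.027,"z":0,"ax":0.1,"ay":-0.1,"az":6.1,"claw":0.008},
  ],
)

```text
time_s: 13.75
ee_pos: [0.3335, -0.1259, 0.2862]
eef_rot: [3.139, -0.007, 0.38]
force: [1.0, 0.2, -0.1]
grip_width: 0.0165
```

Emit:
step_arm(
  steps=[
    {"x":-0.014,"y":0.033,"z":0.012,"ax":0,"ay":0,"az":6.2,"claw":0.008},
    {"x":-0.01,"y":0.034,"z":0.012,"ax":0,"ay":0,"az":6.2,"claw":0.008},
    {"x":-0.007,"y":0.035,"z":0.012,"ax":0,"ay":0,"az":6.2,"claw":0.008},
    {"x":-0.003,"y":0.036,"z":0.012,"ax":0,"ay":0,"az":6.2,"claw":0.008},
    {"x":0.001,"y":0.025,"z":0.012,"ax":0,"ay":0,"az":4,"claw":0.008},
  ],
)

```text
time_s: 14.17
ee_pos: [0.3258, -0.3042, 0.2306]
eef_rot: [3.137, -0.018, -0.153]
force: [0.1, 0.2, 0.3]
grip_width: 0.0166
```

Emit:
step_arm(
  steps=[
    {"x":0,"y":0,"z":0,"ax":0,"ay":0,"az":0,"claw":0.008},
  ],
)

```text
time_s: 14.25
ee_pos: [0.3246, -0.307, 0.2287]
eef_rot: [3.138, -0.016, -0.161]
force: [0.6, 0.1, -0.6]
grip_width: 0.0171
```

```bash
python3 path.py ".3396,-.3087,.12,-.145"
```

```text
t 14.25 at [ 0.3246 -0.307   0.2287] rpy [ 3.138 -0.016 -0.161] w 0.0171
1 x0.004 y-0.000 z0.036 a 0.1 -0.3 -0.3
2 x0.005 y-0.000 z0.036 a 0.1 -0.3 -0.3
3 x0.005 y-0.000 z0.036 a 0.1 -0.3 -0.3
```

Emit:
step_arm(
  steps=[
    {"x":0.005,"y":0,"z":0.034,"ax":0.1,"ay":-0.3,"az":-0.3,"claw":0.008},
    {"x":0.005,"y":0,"z":0.034,"ax":0.1,"ay":-0.3,"az":-0.3,"claw":0.008},
    {"x":0.005,"y":0,"z":0.03,"ax":0.1,"ay":-0.3,"az":-0.3,"claw":0.008},
    {"x":0,"y":0,"z":0,"ax":0,"ay":0,"az":0,"claw":0.008},
    {"x":0,"y":0,"z":0,"ax":0,"ay":0,"az":0,"claw":0.008},
  ],
)

```text
time_s: 14.67
ee_pos: [0.3412, -0.3115, 0.1319]
eef_rot: [3.139, -0.005, -0.146]
force: [-0.2, -0.0, -0.2]
grip_width: 0.0167
```

```bash
python3 path.py ".3396,-.3087,.036,-.145" 20; python3 - <<'E'
from h import *
p,d,c=shot('wrist','w9'); P=cloud(d,c); o=ctrl.get_obs(); z=o['ee_pos'][2]; print(z)
T=R.from_euler("xyz",o["eef_rot"]).as_matrix()
L=(P-o['ee_pos'])@T
M=(L[...,2]>-.03)&(L[...,2]<-.008)&(L[...,0]>.015)&(L[...,0]<.12)&(abs(L[...,1])<.06)
Q=P[M]; q=L[M]
for lo,hi in((.02,.045),(.045,.075),(.075,.12)):
    s=q[(q[:,0]>lo)&(q[:,0]<hi)]; print(lo,len(s),s.mean(0))
s=q[q[:,0]>.03]; A=np.c_[2*s[:,:2],np.ones(len(s))]; f=np.linalg.lstsq(A,(s[:,:2]**2).sum(1),rcond=None)[0]; r=np.sqrt(f[2]+f[0]**2+f[1]**2)
ax=T@np.array([f[0],f[1],-.015])+o['ee_pos']; print("axis tool",f[:2],r,"world",ax)
E
```

```text
t 14.67 at [ 0.3412 -0.3115  0.1319] rpy [ 3.139 -0.005 -0.146] w 0.0167
1 x-0.000 y-0.001 z0.019 a 0.0 -0.1 -0.0
2 x-0.000 y-0.001 z0.019 a 0.0 -0.1 -0.0
3 x-0.000 y-0.001 z0.019 a 0.0 -0.1 -0.0
4 x-0.000 y-0.001 z0.019 a 0.0 -0.1 -0.0
5 x-0.000 y-0.001 z0.019 a 0.0 -0.1 -0.0
0.13208908111050716
0.02 1813 [ 0.03147488  0.00270055 -0.01426386]
0.045 1358 [ 0.06016003  0.00325476 -0.0139838 ]
0.075 1487 [ 0.08562123  0.00297326 -0.01412862]
axis tool [0.05904449 0.00283963] 0.03220984908144277 world [ 0.3990055  -0.32281131  0.14738999]
```

View pics/w9.png

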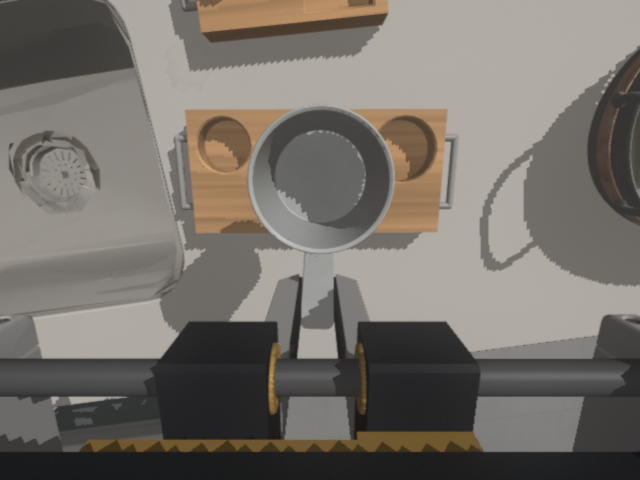

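The cup is level over the tray, at (320,180), and 5 mm off in y. I'll correct that and lower.

Emit:
step_arm(
  steps=[
    {"x":-0.002,"y":-0.003,"z":0.022,"ax":0,"ay":-0.1,"az":0,"claw":0.008},
    {"x":-0.001,"y":-0.002,"z":0.022,"ax":0,"ay":-0.1,"az":0,"claw":0.008},
    {"x":0,"y":0,"z":0.015,"ax":0,"ay":-0.1,"az":0,"claw":0.008},
    {"x":0,"y":0,"z":0,"ax":0,"ay":0,"az":0,"claw":0.008},
    {"x":0,"y":0,"z":0,"ax":0,"ay":0,"az":0,"claw":0.008},
  ],
)

```text
time_s: 15.13
ee_pos: [0.3424, -0.309, 0.0828]
eef_rot: [3.129, -0.013, -0.144]
force: [0.2, 0.5, 0.4]
grip_width: 0.0167
```

```bash
python3 path.py ".3388,-.3062,.040,-.145" 20
```

```text
t 15.13 at [ 0.3424 -0.309   0.0828] rpy [ 3.129 -0.013 -0.144] w 0.0167
1 x-0.001 y-0.001 z0.014 a 0.2 -0.2 0.0
2 x-0.001 y-0.001 z0.014 a 0.2 -0.2 0.0
3 x-0.001 y-0.001 z0.014 a 0.2 -0.2 0.0
```

Emit:
step_arm(
  steps=[
    {"x":-0.003,"y":-0.002,"z":0.008,"ax":0.4,"ay":-0.4,"az":0,"claw":0.008},
    {"x":-0.001,"y":-0.001,"z":0.005,"ax":0.2,"ay":-0.3,"az":0,"claw":0.008},
    {"x":0,"y":0,"z":0,"ax":0,"ay":0,"az":0,"claw":0.008},
    {"x":0,"y":0,"z":0,"ax":0,"ay":0,"az":0,"claw":0.008},
  ],
)

```text
time_s: 15.47
ee_pos: [0.3403, -0.307, 0.0739]
eef_rot: [3.136, -0.005, -0.144]
force: [0.4, -0.3, -0.3]
grip_width: 0.0169
```

```bash
python3 path.py ".3388,-.3062,.040,-.145" 20
```

```text
t 15.47 at [ 0.3403 -0.307   0.0739] rpy [ 3.136 -0.005 -0.144] w 0.0169
1 x-0.001 y-0.000 z0.017 a 0.2 -0.2 0.0
2 x-0.001 y-0.000 z0.017 a 0.2 -0.2 0.0
```

Emit:
step_arm(
  steps=[
    {"x":-0.001,"y":-0.001,"z":0.014,"ax":0.2,"ay":-0.3,"az":0,"claw":0.008},
    {"x":-0.001,"y":0,"z":0.012,"ax":0.2,"ay":-0.3,"az":0,"claw":0.008},
    {"x":0,"y":0,"z":0.004,"ax":0,"ay":0,"az":0,"claw":0.008},
    {"x":0,"y":0,"z":0,"ax":0,"ay":0,"az":0,"claw":0.008},
    {"x":0,"y":0,"z":0,"ax":0,"ay":0,"az":0,"claw":0.008},
  ],
)

```text
time_s: 15.88
ee_pos: [0.3391, -0.3066, 0.044]
eef_rot: [-3.141, 0.004, -0.144]
force: [-0.1, -0.1, -0.4]
grip_width: 0.017
```

```bash
python3 path.py ".3388,-.3062,.038,-.145" 20
```

```text
t 15.88 at [ 0.3391 -0.3066  0.044 ] rpy [-3.141  0.004 -0.144] w 0.017
1 x-0.000 y-0.000 z0.006 a -0.0 0.2 0.0
```

Emit:
step_arm(
  steps=[
    {"x":0,"y":0,"z":0.006,"ax":0,"ay":0,"az":0,"claw":0.008},
    {"x":0,"y":0,"z":0.002,"ax":0,"ay":0,"az":0,"claw":0.008},
    {"x":0,"y":0,"z":0,"ax":0,"ay":0,"az":0,"claw":0.008},
  ],
)

```text
time_s: 16.13
ee_pos: [0.3394, -0.3071, 0.0361]
eef_rot: [3.141, 0.003, -0.144]
force: [-0.1, -0.0, -0.3]
grip_width: 0.0164
```

Emit:
step_arm(
  steps=[
    {"x":0,"y":0,"z":0,"ax":0,"ay":0,"az":0,"claw":0.045},
    {"x":0,"y":0,"z":0,"ax":0,"ay":0,"az":0,"claw":0.045},
    {"x":0,"y":0,"z":0,"ax":0,"ay":0,"az":0,"claw":0.045},
    {"x":0,"y":0,"z":0,"ax":0,"ay":0,"az":0,"claw":0.045},
  ],
)

```text
time_s: 16.47
ee_pos: [0.3397, -0.3073, 0.0366]
eef_rot: [3.14, 0.002, -0.144]
force: [0.5, 0.3, 0.2]
grip_width: 0.0399
```

Emit:
step_arm(
  steps=[
    {"x":0,"y":0,"z":-0.02,"ax":0,"ay":0,"az":0,"claw":0.045},
    {"x":0,"y":0,"z":-0.04,"ax":0,"ay":0,"az":0,"claw":0.045},
    {"x":0,"y":0,"z":-0.04,"ax":0,"ay":0,"az":0,"claw":0.045},
    {"x":0,"y":0,"z":-0.04,"ax":0,"ay":0,"az":0,"claw":0.045},
    {"x":0,"y":0,"z":-0.04,"ax":0,"ay":0,"az":0,"claw":0.045},
  ],
)

```text
time_s: 16.88
ee_pos: [0.3372, -0.3042, 0.2164]
eef_rot: [-3.133, 0.014, -0.144]
force: [0.3, 0.4, 0.2]
grip_width: 0.0452
```

```bash
python3 - <<'E'
from h import *
p,d,c=shot('wrist','w10'); P=cloud(d,c).reshape(-1,3)
Q=P[(np.hypot(P[:,0]-.397,P[:,1]+.317)<.05)&(P[:,2]>.045)&(P[:,2]<.06)]
A=np.c_[2*Q[:,:2],np.ones(len(Q))]; s=np.linalg.lstsq(A,(Q[:,:2]**2).sum(1),rcond=None)[0]; print(len(Q),"axis",s[:2],np.sqrt(s[2]+s[0]**2+s[1]**2),"z",Q[:,2].mean(), [Q[m,2].mean().round(4) for m in (Q[:,0]<.38,Q[:,0]>.41,Q[:,1]<-.33,Q[:,1]>-.3)])
E
python3 path.py ".34,-.05,.25,.8;.403,.2715,.25,1.57"
```

```text
1103 axis [ 0.39280697 -0.31822168] 0.034082088754960486 z 0.05114973988921122 [np.float64(0.0513), np.float64(0.0511), np.float64(0.051), np.float64(0.051)]
t 16.93 at [ 0.3391 -0.3061  0.2244] rpy [-3.14   0.006 -0.144] w 0.045
1 x-0.005 y-0.032 z-0.003 a -0.0 0.0 -6.8
2 x-0.001 y-0.032 z-0.003 a -0.0 0.0 -6.8
3 x0.003 y-0.032 z-0.003 a -0.0 0.0 -6.8
4 x0.007 y-0.031 z-0.003 a -0.0 0.0 -6.8
5 x0.010 y-0.030 z-0.003 a -0.0 0.0 -6.8
6 x0.014 y-0.029 z-0.003 a -0.0 0.0 -6.8
7 x0.017 y-0.027 z-0.003 a -0.0 0.0 -6.8
8 x0.020 y-0.025 z-0.003 a -0.0 0.0 -6.8
9 x0.031 y-0.020 z-0.000 a 0.0 0.0 -4.9
10 x0.032 y-0.017 z-0.000 a 0.0 0.0 -4.9
11 x0.033 y-0.014 z-0.000 a 0.0 0.0 -4.9
12 x0.035 y-0.011 z-0.000 a 0.0 0.0 -4.9
13 x0.035 y-0.008 z-0.000 a 0.0 0.0 -4.9
14 x0.036 y-0.005 z-0.000 a 0.0 0.0 -4.9
15 x0.036 y-0.002 z-0.000 a 0.0 0.0 -4.9
16 x0.036 y0.001 z0.000 a 0.0 0.0 -4.9
17 x0.036 y0.004 z0.000 a 0.0 0.0 -4.9
```

View pics/w10.png

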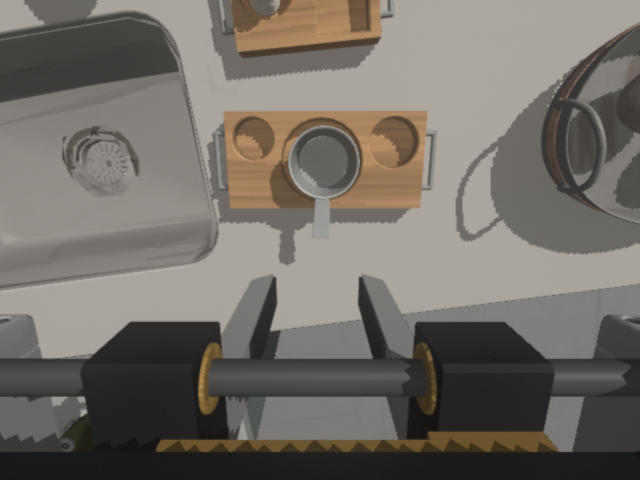

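The scoop is seated: its level rim reads 51 mm, and the cup at (324,162) is 4 mm off the well centre. Next is the dropper.

Emit:
step_arm(
  steps=[
    {"x":-0.005,"y":-0.034,"z":-0.003,"ax":0,"ay":0,"az":-6.8,"claw":0.06},
    {"x":-0.001,"y":-0.034,"z":-0.003,"ax":0,"ay":0,"az":-6.8,"claw":0.06},
    {"x":0.003,"y":-0.034,"z":-0.003,"ax":0,"ay":0,"az":-6.8,"claw":0.06},
    {"x":0.007,"y":-0.033,"z":-0.003,"ax":0,"ay":0,"az":-6.8,"claw":0.06},
    {"x":0.01,"y":-0.032,"z":-0.003,"ax":0,"ay":0,"az":-6.8,"claw":0.06},
  ],
)

```text
time_s: 17.35
ee_pos: [0.3373, -0.1356, 0.243]
eef_rot: [3.137, -0.0, 0.462]
force: [0.6, 0.0, -0.0]
grip_width: 0.0596
```

Emit:
step_arm(
  steps=[
    {"x":0.014,"y":-0.03,"z":-0.003,"ax":0,"ay":0,"az":-6.8,"claw":0.06},
    {"x":0.017,"y":-0.029,"z":-0.003,"ax":0,"ay":0,"az":-6.8,"claw":0.06},
    {"x":0.02,"y":-0.027,"z":-0.003,"ax":0,"ay":0,"az":-6.8,"claw":0.06},
    {"x":0.031,"y":-0.02,"z":0,"ax":0,"ay":0,"az":-4.9,"claw":0.06},
    {"x":0.032,"y":-0.017,"z":0,"ax":0,"ay":0,"az":-4.9,"claw":0.06},
  ],
)

```text
time_s: 17.77
ee_pos: [0.3411, 0.0442, 0.2527]
eef_rot: [3.132, -0.0, 1.016]
force: [1.5, -1.6, -0.0]
grip_width: 0.06
```

Emit:
step_arm(
  steps=[
    {"x":0.033,"y":-0.014,"z":0,"ax":0,"ay":0,"az":-4.9,"claw":0.06},
    {"x":0.035,"y":-0.011,"z":0,"ax":0,"ay":0,"az":-4.9,"claw":0.06},
    {"x":0.035,"y":-0.008,"z":0,"ax":0,"ay":0,"az":-4.9,"claw":0.06},
    {"x":0.036,"y":-0.005,"z":0,"ax":0,"ay":0,"az":-4.9,"claw":0.06},
    {"x":0.036,"y":-0.002,"z":0,"ax":0,"ay":0,"az":-4.9,"claw":0.06},
  ],
)

```text
time_s: 18.18
ee_pos: [0.3666, 0.2334, 0.2529]
eef_rot: [3.128, 0.002, 1.468]
force: [1.0, -0.6, -0.5]
grip_width: 0.06
```

```bash
python3 path.py ".403,.2715,.2,1.57;.403,.2715,.14,1.57"
```

```text
t 18.18 at [0.3666 0.2334 0.2529] rpy [3.128e+00 2.000e-03 1.468e+00] w 0.06
1 x0.021 y0.016 z0.027 a 0.4 0.1 -2.9
2 x0.020 y0.017 z0.027 a 0.4 0.1 -2.9
3 x-0.000 y-0.000 z0.030 a -0.0 -0.0 0.0
4 x-0.000 y-0.000 z0.030 a -0.0 -0.0 0.0
```

Emit:
step_arm(
  steps=[
    {"x":0.02,"y":0.016,"z":0.02,"ax":0.4,"ay":0.1,"az":-2.9,"claw":0.06},
    {"x":0.014,"y":0.015,"z":0.025,"ax":0.4,"ay":0,"az":-2.5,"claw":0.06},
    {"x":0,"y":0,"z":0.025,"ax":0,"ay":0,"az":0,"claw":0.06},
    {"x":0,"y":0,"z":0,"ax":0,"ay":0,"az":0,"claw":0.06},
    {"x":0,"y":0,"z":0,"ax":0,"ay":0,"az":0,"claw":0.06},
  ],
)

```text
time_s: 18.6
ee_pos: [0.4013, 0.2741, 0.1804]
eef_rot: [3.14, -0.001, 1.582]
force: [-0.3, 0.2, 1.3]
grip_width: 0.0598
```

```bash
python3 path.py ".4035,.2715,.14,1.57"
```

```text
t 18.6 at [0.4013 0.2741 0.1804] rpy [ 3.140e+00 -1.000e-03  1.582e+00] w 0.0598
1 x-0.001 y0.001 z0.020 a 0.0 -0.0 0.3
2 x-0.001 y0.001 z0.020 a 0.0 -0.0 0.3
```

Emit:
step_arm(
  steps=[
    {"x":-0.002,"y":0.002,"z":0.025,"ax":0,"ay":0,"az":0.3,"claw":0.06},
    {"x":-0.001,"y":0,"z":0.025,"ax":0,"ay":0,"az":0.3,"claw":0.06},
    {"x":0,"y":0,"z":0.025,"ax":0,"ay":0,"az":0,"claw":0.06},
    {"x":0,"y":0,"z":0.015,"ax":0,"ay":0,"az":0,"claw":0.06},
    {"x":0,"y":0,"z":0,"ax":0,"ay":0,"az":0,"claw":0.06},
  ],
)

```text
time_s: 19.02
ee_pos: [0.4064, 0.2711, 0.0958]
eef_rot: [3.13, -0.007, 1.566]
force: [-0.3, 0.1, -0.3]
grip_width: 0.0601
```

```bash
python3 path.py ".4035,.2715,.032,1.57" 20
```

```text
t 19.02 at [0.4064 0.2711 0.0958] rpy [ 3.13  -0.007  1.566] w 0.0601
1 x-0.000 y-0.001 z0.016 a 0.2 -0.1 -0.1
2 x0.000 y-0.001 z0.016 a 0.2 -0.1 -0.1
3 x0.000 y-0.001 z0.016 a 0.2 -0.1 -0.1
4 x0.000 y-0.001 z0.016 a 0.2 -0.1 -0.1
```

Emit:
step_arm(
  steps=[
    {"x":0,"y":-0.001,"z":0.018,"ax":0.4,"ay":-0.2,"az":0,"claw":0.06},
    {"x":0,"y":-0.001,"z":0.018,"ax":0.3,"ay":-0.2,"az":0,"claw":0.06},
    {"x":0,"y":-0.001,"z":0.018,"ax":0.2,"ay":-0.1,"az":0,"claw":0.06},
    {"x":0,"y":-0.001,"z":0.01,"ax":0.2,"ay":0,"az":0,"claw":0.06},
    {"x":0,"y":0,"z":0,"ax":0,"ay":0,"az":0,"claw":0.06},
  ],
)

```text
time_s: 19.43
ee_pos: [0.4072, 0.2724, 0.0399]
eef_rot: [3.139, -0.004, 1.563]
force: [-0.2, -0.4, 0.8]
grip_width: 0.0603
```

```bash
python3 path.py ".4035,.2715,.032,1.57" 20
```

```text
t 19.43 at [0.4072 0.2724 0.0399] rpy [ 3.139 -0.004  1.563] w 0.0603
1 x-0.001 y-0.004 z0.008 a 0.2 -0.3 -0.4
```

Emit:
step_arm(
  grip_force=20,
  steps=[
    {"x":-0.001,"y":-0.003,"z":0.008,"ax":0.1,"ay":-0.2,"az":-0.4,"claw":0.06},
    {"x":0,"y":0,"z":0,"ax":0,"ay":0,"az":0,"claw":0.025},
    {"x":0,"y":0,"z":0,"ax":0,"ay":0,"az":0,"claw":0.025},
    {"x":0,"y":0,"z":0,"ax":0,"ay":0,"az":0,"claw":0.025},
    {"x":0,"y":0,"z":0,"ax":0,"ay":0,"az":0,"claw":0.025},
  ],
)

```text
time_s: 19.85
ee_pos: [0.4063, 0.2724, 0.0366]
eef_rot: [3.135, -0.004, 1.57]
force: [-0.2, -0.3, 1.0]
grip_width: 0.0367
```

Emit:
step_arm(
  steps=[
    {"x":0,"y":0,"z":0,"ax":0,"ay":0,"az":0,"claw":0.025},
    {"x":0,"y":0,"z":-0.01,"ax":0,"ay":0,"az":0,"claw":0.025},
    {"x":0,"y":0,"z":-0.03,"ax":0,"ay":0,"az":0,"claw":0.025},
    {"x":0,"y":0,"z":-0.04,"ax":0,"ay":0,"az":0,"claw":0.025},
    {"x":0,"y":0,"z":-0.04,"ax":0,"ay":0,"az":0,"claw":0.025},
  ],
)

```text
time_s: 20.27
ee_pos: [0.4021, 0.27, 0.156]
eef_rot: [-3.137, 0.003, 1.57]
force: [-0.3, 0.6, -0.7]
grip_width: 0.0319
```

```bash
python3 - <<'E'
from h import *
p,d,c=shot('wrist','w11'); P=cloud(d,c); o=ctrl.get_obs()
T=R.from_euler("xyz",o["eef_rot"]).as_matrix(); L=(P-o['ee_pos'])@T
for n,(a,b) in dict(bulb=(-.08,-.06),body=(-.028,-.01)).items():
    q=L[(L[...,2]>a)&(L[...,2]<b)&(abs(L[...,1])<.013)&(abs(L[...,0])<.03)]; print(n,len(q),q.mean(0) if len(q) else 0,q.min(0),q.max(0))
E
python3 path.py ".34,.1,.25,1.3;.34,-.15,.25,1.2;.40,-.36,.25,1.43"
```

```text
bulb 19 [ 0.00291892  0.01286941 -0.06158095] [ 0.00052187  0.01267794 -0.06275355] [ 0.00600472  0.0129938  -0.06001274]
body 1475 [ 0.00717587  0.00077317 -0.01774846] [-0.01133214 -0.0129952  -0.02799576] [ 0.01431299  0.01296975 -0.01005506]
t 20.32 at [0.4048 0.2716 0.1642] rpy [ 3.137e+00 -3.000e-03  1.570e+00] w 0.0319
1 x-0.029 y-0.011 z-0.014 a 0.0 -0.0 2.6
2 x-0.029 y-0.009 z-0.014 a 0.0 -0.0 2.6
3 x-0.029 y-0.008 z-0.014 a 0.0 -0.0 2.6
4 x-0.030 y-0.007 z-0.014 a 0.0 -0.0 2.6
5 x-0.030 y-0.005 z-0.014 a 0.0 -0.0 2.6
6 x-0.030 y-0.004 z-0.014 a 0.0 -0.0 2.6
7 x-0.034 y0.010 z0.000 a -0.0 -0.0 0.8
8 x-0.034 y0.010 z0.000 a -0.0 -0.0 0.8
9 x-0.034 y0.011 z0.000 a -0.0 -0.0 0.8
10 x-0.034 y0.011 z0.000 a -0.0 -0.0 0.8
11 x-0.034 y0.012 z0.000 a -0.0 -0.0 0.8
12 x-0.034 y0.012 z0.000 a -0.0 -0.0 0.8
13 x-0.033 y0.012 z0.000 a -0.0 -0.0 0.8
14 x-0.029 y0.022 z0.000 a 0.0 0.0 -2.2
15 x-0.030 y0.021 z0.000 a 0.0 0.0 -2.2
16 x-0.031 y0.020 z0.000 a 0.0 0.0 -2.2
17 x-0.031 y0.019 z0.000 a 0.0 0.0 -2.2
18 x-0.032 y0.017 z0.000 a 0.0 0.0 -2.2
19 x-0.033 y0.016 z0.000 a 0.0 0.0 -2.2
```

View pics/w11.png

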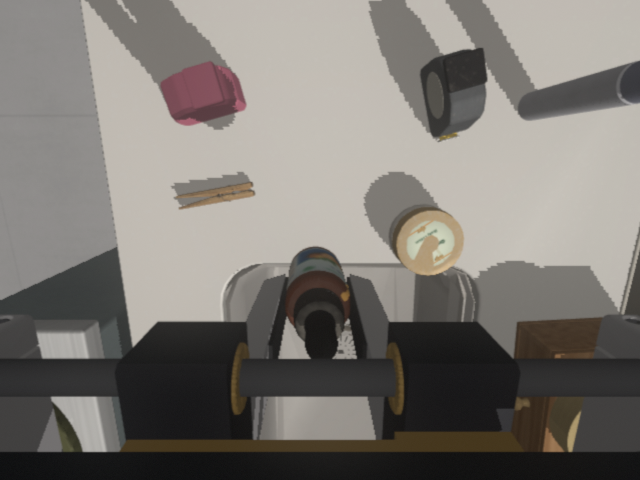

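The dropper is held upright between the pads at (318,310), and its axis is within a couple of mm of the tool axis.

Emit:
step_arm(
  steps=[
    {"x":-0.03,"y":-0.013,"z":-0.017,"ax":0,"ay":0,"az":2.6,"claw":0.025},
    {"x":-0.032,"y":-0.011,"z":-0.017,"ax":0,"ay":0,"az":2.6,"claw":0.025},
    {"x":-0.034,"y":-0.01,"z":-0.017,"ax":0,"ay":0,"az":2.6,"claw":0.025},
    {"x":-0.034,"y":-0.008,"z":-0.017,"ax":0,"ay":0,"az":2.6,"claw":0.025},
    {"x":-0.034,"y":-0.006,"z":-0.015,"ax":0,"ay":0,"az":2.6,"claw":0.025},
  ],
)

```text
time_s: 20.73
ee_pos: [0.3386, 0.1105, 0.2516]
eef_rot: [3.136, -0.005, 1.341]
force: [-0.4, -0.2, -0.7]
grip_width: 0.0321
```

Emit:
step_arm(
  steps=[
    {"x":-0.036,"y":0.008,"z":0,"ax":0,"ay":0,"az":0.8,"claw":0.025},
    {"x":-0.036,"y":0.01,"z":0,"ax":0,"ay":0,"az":0.8,"claw":0.025},
    {"x":-0.036,"y":0.011,"z":0,"ax":0,"ay":0,"az":0.8,"claw":0.025},
    {"x":-0.036,"y":0.011,"z":0,"ax":0,"ay":0,"az":0.8,"claw":0.025},
    {"x":-0.036,"y":0.012,"z":0,"ax":0,"ay":0,"az":0.8,"claw":0.025},
  ],
)

```text
time_s: 21.15
ee_pos: [0.3389, -0.0836, 0.2587]
eef_rot: [3.121, -0.009, 1.27]
force: [1.0, 0.0, -0.6]
grip_width: 0.0318
```

Emit:
step_arm(
  steps=[
    {"x":-0.036,"y":0.012,"z":0,"ax":0,"ay":0,"az":0.8,"claw":0.025},
    {"x":-0.036,"y":0.012,"z":0,"ax":0,"ay":0,"az":0.8,"claw":0.025},
    {"x":-0.031,"y":0.022,"z":0,"ax":0,"ay":0,"az":-2.2,"claw":0.025},
    {"x":-0.031,"y":0.021,"z":0,"ax":0,"ay":0,"az":-2.2,"claw":0.025},
    {"x":-0.031,"y":0.02,"z":0,"ax":0,"ay":0,"az":-2.2,"claw":0.025},
  ],
)

```text
time_s: 21.57
ee_pos: [0.3698, -0.2773, 0.2639]
eef_rot: [3.113, -0.004, 1.355]
force: [0.9, 0.9, -0.3]
grip_width: 0.0318
```

```bash
python3 path.py ".4045,-.393,.22,1.43;.4045,-.393,.12,1.43"
```

```text
t 21.57 at [ 0.3698 -0.2773  0.2639] rpy [ 3.113 -0.004  1.355] w 0.0318
1 x-0.026 y0.014 z0.011 a 0.4 -0.0 -1.1
2 x-0.027 y0.014 z0.011 a 0.4 -0.0 -1.1
3 x-0.027 y0.014 z0.011 a 0.4 -0.0 -1.1
4 x-0.027 y0.013 z0.011 a 0.4 -0.0 -1.1
5 x-0.000 y-0.000 z0.033 a -0.0 -0.0 0.0
6 x-0.000 y-0.000 z0.033 a -0.0 -0.0 0.0
7 x-0.000 y-0.000 z0.033 a -0.0 -0.0 0.0
```

Emit:
step_arm(
  steps=[
    {"x":-0.027,"y":0.013,"z":0.011,"ax":0.4,"ay":0,"az":-1.1,"claw":0.025},
    {"x":-0.027,"y":0.013,"z":0.011,"ax":0.4,"ay":0,"az":-1.1,"claw":0.025},
    {"x":-0.027,"y":0.012,"z":0.011,"ax":0.4,"ay":0,"az":-1.1,"claw":0.025},
    {"x":-0.02,"y":0.01,"z":0.011,"ax":0.4,"ay":0,"az":-0.8,"claw":0.025},
    {"x":0,"y":0,"z":0.02,"ax":0,"ay":0,"az":0,"claw":0.025},
  ],
)

```text
time_s: 21.98
ee_pos: [0.4001, -0.398, 0.2038]
eef_rot: [3.134, 0.003, 1.427]
force: [-0.6, -0.2, -0.6]
grip_width: 0.0316
```

Emit:
step_arm(
  steps=[
    {"x":0,"y":0,"z":0.03,"ax":0,"ay":0,"az":0,"claw":0.025},
    {"x":0,"y":0,"z":0.02,"ax":0,"ay":0,"az":0,"claw":0.025},
    {"x":0,"y":0,"z":0,"ax":0,"ay":0,"az":0,"claw":0.025},
    {"x":0,"y":0,"z":0,"ax":0,"ay":0,"az":0,"claw":0.025},
  ],
)

```text
time_s: 22.32
ee_pos: [0.3993, -0.3989, 0.1499]
eef_rot: [3.138, 0.0, 1.426]
force: [-0.3, -0.4, -0.2]
grip_width: 0.032
```

```bash
python3 path.py ".4045,-.393,.09,1.43" 20
python3 -c "
from h import *
shot('wrist','w12')"
```

```text
t 22.32 at [ 0.3993 -0.3989  0.1499] rpy [3.138 0.    1.426] w 0.032
1 x0.002 y0.001 z0.015 a 0.1 0.0 -0.1
2 x0.002 y0.001 z0.015 a 0.1 0.0 -0.1
3 x0.002 y0.001 z0.015 a 0.1 0.0 -0.1
4 x0.002 y0.001 z0.015 a 0.1 0.0 -0.1
```

View pics/w12.png

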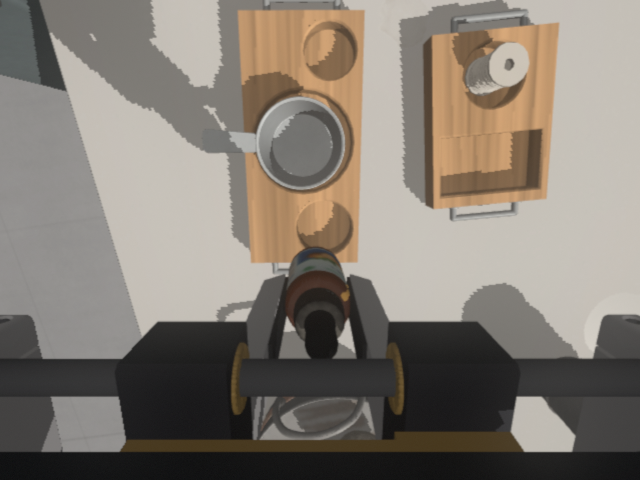

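Emit:
step_arm(
  steps=[
    {"x":0.003,"y":0.002,"z":0.018,"ax":0.1,"ay":0,"az":0,"claw":0.025},
    {"x":0.003,"y":0.001,"z":0.018,"ax":0.1,"ay":0,"az":0,"claw":0.025},
    {"x":0.001,"y":0.001,"z":0.018,"ax":0.1,"ay":0,"az":0,"claw":0.025},
    {"x":0,"y":0,"z":0,"ax":0,"ay":0,"az":0,"claw":0.025},
    {"x":0,"y":0,"z":0,"ax":0,"ay":0,"az":0,"claw":0.025},
  ],
)

```text
time_s: 22.78
ee_pos: [0.4075, -0.3949, 0.1047]
eef_rot: [3.132, 0.009, 1.426]
force: [-0.1, 0.3, -0.6]
grip_width: 0.0318
```

```bash
python3 path.py ".4045,-.392,.044,1.43" 20
python3 - <<'E'
from h import *
p,d,c=shot('wrist','w13'); P=cloud(d,c); o=ctrl.get_obs()
hsv=cv2.cvtColor(p,cv2.COLOR_RGB2HSV)
T=R.from_euler("xyz",o["eef_rot"]).as_matrix(); L=(P-o['ee_pos'])@T
q=L[(L[...,2]>-.012)&(L[...,2]<.02)&(abs(L[...,1])<.02)&(abs(L[...,0])<.03)]; print(len(q),q.min(0),q.max(0))
# lowest visible body
E
```

```text
t 22.78 at [ 0.4075 -0.3949  0.1047] rpy [3.132 0.009 1.426] w 0.0318
1 x0.001 y-0.001 z0.015 a 0.1 0.1 -0.1
2 x0.001 y-0.001 z0.015 a 0.1 0.1 -0.1
3 x0.001 y-0.001 z0.015 a 0.1 0.1 -0.1
4 x0.001 y-0.001 z0.015 a 0.1 0.1 -0.1
1006 [ 0.00311972 -0.01999861 -0.01199637] [0.01626439 0.01987711 0.01982258]
```

View pics/w13.png

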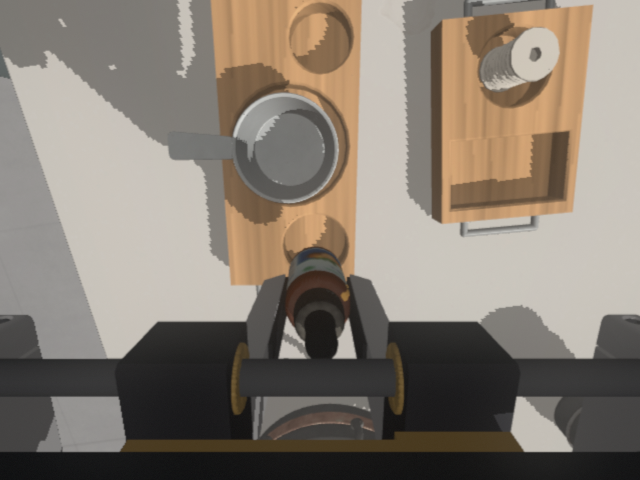

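Emit:
step_arm(
  steps=[
    {"x":0.002,"y":-0.002,"z":0.018,"ax":0.3,"ay":0.3,"az":0,"claw":0.025},
    {"x":0.001,"y":-0.001,"z":0.015,"ax":0.2,"ay":0.2,"az":0,"claw":0.025},
    {"x":0,"y":0,"z":0,"ax":0,"ay":0,"az":0,"claw":0.025},
    {"x":0,"y":0,"z":0,"ax":0,"ay":0,"az":0,"claw":0.025},
  ],
)

```text
time_s: 23.17
ee_pos: [0.4068, -0.3938, 0.0768]
eef_rot: [3.135, 0.005, 1.426]
force: [-0.1, -0.6, 0.0]
grip_width: 0.0317
```

```bash
python3 path.py ".4045,-.393,.041,1.43" 20
```

```text
t 23.17 at [ 0.4068 -0.3938  0.0768] rpy [3.135 0.005 1.426] w 0.0317
1 x0.000 y-0.001 z0.018 a 0.2 0.2 -0.1
2 x0.000 y-0.001 z0.018 a 0.2 0.2 -0.1
```

Emit:
step_arm(
  steps=[
    {"x":0.001,"y":-0.002,"z":0.014,"ax":0.2,"ay":0.2,"az":0,"claw":0.025},
    {"x":0.001,"y":-0.001,"z":0.014,"ax":0.2,"ay":0.2,"az":0,"claw":0.025},
    {"x":0,"y":0,"z":0.006,"ax":0,"ay":0,"az":0,"claw":0.025},
    {"x":0,"y":0,"z":0,"ax":0,"ay":0,"az":0,"claw":0.025},
    {"x":0,"y":0,"z":0,"ax":0,"ay":0,"az":0,"claw":0.025},
  ],
)

```text
time_s: 23.58
ee_pos: [0.4044, -0.3921, 0.0411]
eef_rot: [3.141, -0.001, 1.426]
force: [-0.9, -0.0, 0.7]
grip_width: 0.0318
```

```bash
python3 path.py ".4045,-.393,.041,1.43" 20
```

```text
t 23.58 at [ 0.4044 -0.3921  0.0411] rpy [ 3.141e+00 -1.000e-03  1.426e+00] w 0.0318
1 x-0.001 y0.000 z0.000 a 0.0 -0.1 -0.2
```

Emit:
step_arm(
  steps=[
    {"x":0,"y":0,"z":0,"ax":0,"ay":0,"az":0,"claw":0.06},
    {"x":0,"y":0,"z":0,"ax":0,"ay":0,"az":0,"claw":0.06},
    {"x":0,"y":0,"z":0,"ax":0,"ay":0,"az":0,"claw":0.06},
    {"x":0,"y":0,"z":0,"ax":0,"ay":0,"az":0,"claw":0.06},
    {"x":0,"y":0,"z":-0.015,"ax":0,"ay":0,"az":0,"claw":0.06},
  ],
)

```text
time_s: 24.0
ee_pos: [0.404, -0.3916, 0.0551]
eef_rot: [-3.141, -0.002, 1.426]
force: [0.5, 0.3, -0.5]
grip_width: 0.0591
```

Emit:
step_arm(
  steps=[
    {"x":0,"y":0,"z":-0.03,"ax":0,"ay":0,"az":0,"claw":0.06},
    {"x":0,"y":0,"z":-0.04,"ax":0,"ay":0,"az":0,"claw":0.06},
    {"x":0,"y":0,"z":-0.04,"ax":0,"ay":0,"az":0,"claw":0.06},
    {"x":0,"y":0,"z":-0.04,"ax":0,"ay":0,"az":0,"claw":0.06},
    {"x":0,"y":0,"z":-0.03,"ax":0,"ay":0,"az":0,"claw":0.06},
  ],
)

```text
time_s: 24.42
ee_pos: [0.4025, -0.3903, 0.2394]
eef_rot: [-3.134, -0.008, 1.426]
force: [0.6, 0.1, -0.3]
grip_width: 0.06
```

```bash
python3 - <<'E'
from h import *
p,d,c=shot('top','t14'); P=cloud(d,c).reshape(-1,3)
cv2.imwrite('pics/t14c.png',cv2.resize(p[130:300,400:560,::-1],None,fx=3.5,fy=3.5))
p,d,c=shot('wrist','w14'); W=cloud(d,c).reshape(-1,3)
for P in (P,W):
    Q=P[(np.hypot(P[:,0]-.405,P[:,1]+.393)<.03)&(P[:,2]>.09)&(P[:,2]<.115)]; print(len(Q),Q.mean(0) if len(Q) else 0, Q[:,2].max() if len(Q) else 0)
E
python3 path.py ".35,-.15,.25,1.2;.35,.1,.25,1.0;.5,.30,.25,.8"
```

```text
47 [ 0.40223137 -0.39048276  0.09923147] 0.1050294015723704
165 [ 0.40196932 -0.39181084  0.10109456] 0.10691413837112779
t 24.52 at [ 0.4035 -0.3914  0.2416] rpy [-3.140e+00 -3.000e-03  1.426e+00] w 0.0597
1 x0.033 y-0.013 z-0.001 a -0.0 -0.0 1.9
2 x0.033 y-0.014 z-0.001 a -0.0 -0.0 1.9
3 x0.032 y-0.015 z-0.001 a -0.0 -0.0 1.9
4 x0.032 y-0.016 z-0.001 a -0.0 -0.0 1.9
5 x0.031 y-0.017 z-0.001 a -0.0 -0.0 1.9
6 x0.031 y-0.018 z-0.001 a -0.0 -0.0 1.9
7 x0.030 y-0.019 z-0.001 a -0.0 -0.0 1.9
8 x0.033 y-0.013 z-0.000 a 0.0 -0.0 1.6
9 x0.033 y-0.014 z-0.000 a 0.0 -0.0 1.6
10 x0.032 y-0.015 z-0.000 a 0.0 -0.0 1.6
11 x0.032 y-0.016 z-0.000 a 0.0 -0.0 1.6
12 x0.032 y-0.017 z-0.000 a 0.0 -0.0 1.6
13 x0.031 y-0.018 z-0.000 a 0.0 -0.0 1.6
14 x0.031 y-0.018 z-0.000 a 0.0 -0.0 1.6
15 x0.036 y0.003 z0.000 a 0.0 -0.0 1.6
16 x0.036 y0.002 z0.000 a 0.0 -0.0 1.6
17 x0.036 y0.001 z0.000 a 0.0 -0.0 1.6
18 x0.036 y-0.000 z-0.000 a 0.0 -0.0 1.6
19 x0.036 y-0.001 z-0.000 a 0.0 -0.0 1.6
20 x0.036 y-0.003 z-0.000 a 0.0 -0.0 1.6
21 x0.036 y-0.004 z-0.000 a 0.0 -0.0 1.6
```

View pics/w14.png

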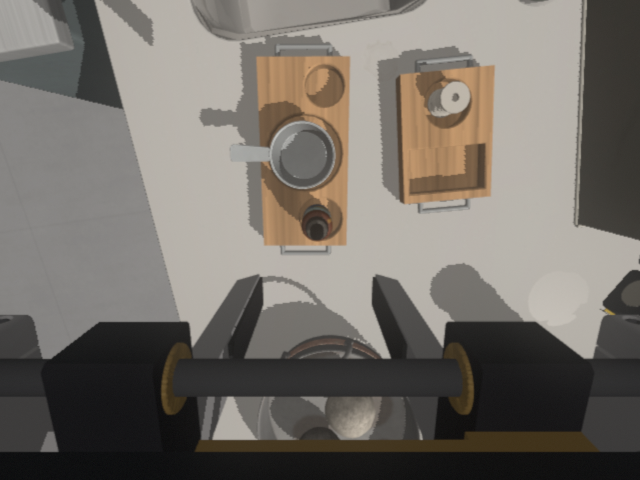

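The dropper is seated at (316,222), with its top 106 mm up. Next is the stick.

Emit:
step_arm(
  steps=[
    {"x":0.035,"y":-0.014,"z":-0.001,"ax":0,"ay":0,"az":1.9,"claw":0.055},
    {"x":0.035,"y":-0.015,"z":-0.001,"ax":0,"ay":0,"az":1.9,"claw":0.055},
    {"x":0.035,"y":-0.016,"z":-0.001,"ax":0,"ay":0,"az":1.9,"claw":0.055},
    {"x":0.035,"y":-0.017,"z":-0.001,"ax":0,"ay":0,"az":1.9,"claw":0.055},
    {"x":0.034,"y":-0.018,"z":-0.001,"ax":0,"ay":0,"az":1.9,"claw":0.055},
  ],
)

```text
time_s: 24.93
ee_pos: [0.3597, -0.2021, 0.2426]
eef_rot: [-3.135, -0.004, 1.248]
force: [0.3, 0.4, 1.2]
grip_width: 0.0552
```

Emit:
step_arm(
  steps=[
    {"x":0.035,"y":-0.015,"z":0,"ax":0,"ay":0,"az":1.6,"claw":0.055},
    {"x":0.035,"y":-0.014,"z":0,"ax":0,"ay":0,"az":1.6,"claw":0.055},
    {"x":0.035,"y":-0.014,"z":0,"ax":0,"ay":0,"az":1.6,"claw":0.055},
    {"x":0.035,"y":-0.015,"z":0,"ax":0,"ay":0,"az":1.6,"claw":0.055},
    {"x":0.034,"y":-0.016,"z":0,"ax":0,"ay":0,"az":1.6,"claw":0.055},
  ],
)

```text
time_s: 25.35
ee_pos: [0.3512, -0.0049, 0.2415]
eef_rot: [-3.135, -0.004, 1.097]
force: [1.0, -0.4, 0.2]
grip_width: 0.0553
```

```bash
python3 path.py ".36,.1,.25,1;.57,.35,.22,1"
```

```text
t 25.35 at [ 0.3512 -0.0049  0.2415] rpy [-3.135 -0.004  1.097] w 0.0553
1 x0.032 y-0.013 z-0.003 a -0.1 -0.1 1.9
2 x0.032 y-0.014 z-0.003 a -0.1 -0.1 1.9
3 x0.032 y-0.015 z-0.003 a -0.1 -0.1 1.9
4 x0.036 y0.005 z0.003 a 0.0 0.0 0.0
5 x0.036 y0.005 z0.003 a 0.0 0.0 0.0
6 x0.036 y0.005 z0.003 a 0.0 0.0 0.0
7 x0.036 y0.005 z0.003 a 0.0 0.0 0.0
8 x0.036 y0.005 z0.003 a 0.0 0.0 0.0
9 x0.036 y0.005 z0.003 a 0.0 0.0 0.0
10 x0.036 y0.005 z0.003 a 0.0 0.0 0.0
11 x0.036 y0.005 z0.003 a 0.0 0.0 0.0
12 x0.036 y0.005 z0.003 a 0.0 0.0 0.0
```

Emit:
step_arm(
  steps=[
    {"x":0.034,"y":-0.013,"z":-0.003,"ax":-0.1,"ay":-0.1,"az":1.9,"claw":0.055},
    {"x":0.034,"y":-0.014,"z":-0.003,"ax":-0.1,"ay":-0.1,"az":1.9,"claw":0.055},
    {"x":0.034,"y":-0.012,"z":-0.003,"ax":-0.1,"ay":-0.1,"az":1.9,"claw":0.055},
    {"x":0.037,"y":0.004,"z":0,"ax":0,"ay":0,"az":0,"claw":0.055},
    {"x":0.037,"y":0.005,"z":0,"ax":0,"ay":0,"az":0,"claw":0.055},
  ],
)

```text
time_s: 25.77
ee_pos: [0.4108, 0.1708, 0.2503]
eef_rot: [3.141, -0.0, 0.993]
force: [0.4, -0.7, 0.7]
grip_width: 0.055
```

Emit:
step_arm(
  steps=[
    {"x":0.037,"y":0.005,"z":0,"ax":0,"ay":0,"az":0,"claw":0.055},
    {"x":0.037,"y":0.005,"z":0,"ax":0,"ay":0,"az":0,"claw":0.055},
    {"x":0.037,"y":0.005,"z":0,"ax":0,"ay":0,"az":0,"claw":0.055},
    {"x":0.03,"y":0.005,"z":0,"ax":0,"ay":0,"az":0,"claw":0.055},
    {"x":0,"y":0,"z":0,"ax":0,"ay":0,"az":0,"claw":0.055},
  ],
)

```text
time_s: 26.18
ee_pos: [0.5084, 0.2891, 0.2446]
eef_rot: [-3.14, 0.003, 0.998]
force: [-0.8, 0.1, -1.2]
grip_width: 0.0547
```

Emit:
step_arm(
  steps=[
    {"x":0,"y":0,"z":0,"ax":0,"ay":0,"az":0,"claw":0.055},
  ],
)

```text
time_s: 26.27
ee_pos: [0.5085, 0.2898, 0.243]
eef_rot: [-3.139, 0.005, 0.999]
force: [-0.7, -0.4, 0.3]
grip_width: 0.0546
```

```bash
python3 path.py ".5917,.382,.19,1;.5917,.382,.085,1" 25; python3 - <<'E'
from h import *
p,d,c=shot('wrist','w15'); P=cloud(d,c).reshape(-1,3)
Q=P[(np.hypot(P[:,0]-.592,P[:,1]-.382)<.03)&(P[:,2]>.128)&(P[:,2]<.145)]; print(len(Q),cv2.minAreaRect((Q[:,:2]*1000).astype(np.float32)) if len(Q)>5 else 0)
for n,x,y,z0,z1 in(("pot",.501,.264,.03,.045),("tape",.5085,.3915,.057,.075)):
    Q=P[(np.hypot(P[:,0]-x,P[:,1]-y)<.05)&(P[:,2]>z0)&(P[:,2]<z1)]; print(n,len(Q),cv2.minAreaRect((Q[:,:2]*1000).astype(np.float32)) if len(Q)>5 else 0)
E
```

```text
t 26.27 at [0.5085 0.2898 0.243 ] rpy [-3.139  0.005  0.999] w 0.0546
1 x0.020 y0.003 z0.009 a -0.0 0.0 -0.0
2 x0.020 y0.003 z0.009 a -0.0 0.0 -0.0
3 x0.020 y0.003 z0.009 a -0.0 0.0 -0.0
4 x0.020 y0.003 z0.009 a -0.0 0.0 -0.0
5 x0.020 y0.003 z0.009 a -0.0 0.0 -0.0
6 x0.020 y0.003 z0.009 a -0.0 0.0 -0.0
7 x0.000 y-0.000 z0.021 a -0.0 0.0 0.0
8 x0.000 y-0.000 z0.021 a -0.0 0.0 0.0
9 x0.000 y-0.000 z0.021 a -0.0 0.0 0.0
10 x0.000 y-0.000 z0.021 a -0.0 0.0 0.0
11 x0.000 y-0.000 z0.021 a -0.0 0.0 0.0
803 ((591.8378295898438, 382.37408447265625), (22.156217575073242, 22.37299156188965), 11.514691352844238)
pot 2119 ((500.94244384765625, 264.3863525390625), (60.2611083984375, 58.77045440673828), 57.42597579956055)
tape 1166 ((508.9986877441406, 391.37652587890625), (28.492029190063477, 40.723262786865234), 14.877429008483887)
```

View pics/w15.png

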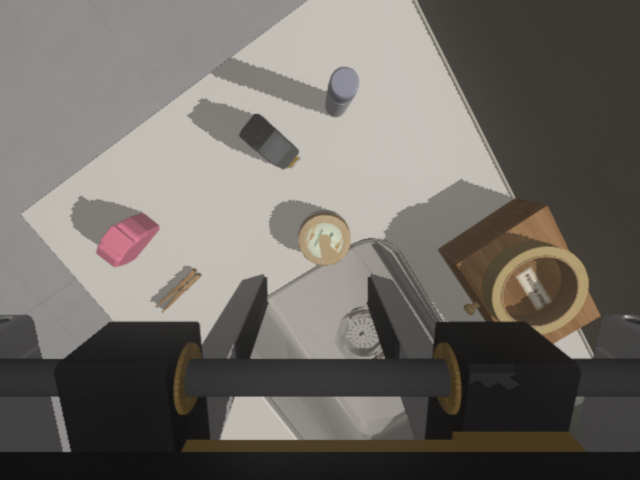

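The stick's top is at (343,83), or (0.592, 0.382) in the world. The pot hasn't moved, and the dark tape measure at (268,140) is where it was.

Emit:
step_arm(
  steps=[
    {"x":0.03,"y":0.004,"z":0.005,"ax":0,"ay":0,"az":0,"claw":0.055},
    {"x":0.03,"y":0.004,"z":0.005,"ax":0,"ay":0,"az":0,"claw":0.055},
    {"x":0.03,"y":0.004,"z":0.005,"ax":0,"ay":0,"az":0,"claw":0.055},
    {"x":0.022,"y":0.004,"z":0.005,"ax":0,"ay":0,"az":0,"claw":0.055},
    {"x":0,"y":0,"z":0,"ax":0,"ay":0,"az":0,"claw":0.055},
  ],
)

```text
time_s: 26.73
ee_pos: [0.5828, 0.3732, 0.2228]
eef_rot: [-3.14, 0.005, 0.995]
force: [-0.5, 0.2, -1.2]
grip_width: 0.0551
```

Emit:
step_arm(
  steps=[
    {"x":0,"y":0,"z":0,"ax":0,"ay":0,"az":0,"claw":0.055},
  ],
)

```text
time_s: 26.82
ee_pos: [0.5827, 0.3727, 0.2225]
eef_rot: [-3.14, 0.005, 0.994]
force: [0.3, -0.4, -0.2]
grip_width: 0.0548
```

```bash
python3 path.py ".5917,.382,.16,1" 25
```

```text
t 26.82 at [0.5827 0.3727 0.2225] rpy [-3.14   0.005  0.994] w 0.0548
1 x0.004 y0.001 z0.021 a -0.0 0.1 -0.1
2 x0.004 y0.001 z0.021 a -0.0 0.1 -0.1
3 x0.004 y0.001 z0.021 a -0.0 0.1 -0.1
```

Emit:
step_arm(
  steps=[
    {"x":0.006,"y":0.001,"z":0.02,"ax":0,"ay":0.2,"az":0,"claw":0.055},
    {"x":0.005,"y":0.001,"z":0.018,"ax":0,"ay":0.1,"az":0,"claw":0.055},
    {"x":0.001,"y":0,"z":0.01,"ax":0,"ay":0,"az":0,"claw":0.055},
    {"x":0,"y":0,"z":0,"ax":0,"ay":0,"az":0,"claw":0.055},
    {"x":0,"y":0,"z":0,"ax":0,"ay":0,"az":0,"claw":0.055},
  ],
)

```text
time_s: 27.23
ee_pos: [0.5896, 0.3774, 0.1776]
eef_rot: [3.141, -0.004, 0.992]
force: [0.4, -0.4, 0.4]
grip_width: 0.0553
```

```bash
python3 path.py ".5917,.382,.084,1" 20
```

```text
t 27.23 at [0.5896 0.3774 0.1776] rpy [ 3.141 -0.004  0.992] w 0.0553
1 x0.001 y-0.000 z0.019 a 0.0 -0.0 -0.1
2 x0.001 y-0.000 z0.019 a 0.0 -0.0 -0.1
3 x0.001 y-0.000 z0.019 a 0.0 -0.0 -0.1
4 x0.001 y-0.000 z0.019 a 0.0 -0.0 -0.1
5 x0.001 y-0.000 z0.019 a 0.0 -0.0 -0.1
```

Emit:
step_arm(
  steps=[
    {"x":0.003,"y":0,"z":0.022,"ax":0,"ay":0,"az":0,"claw":0.055},
    {"x":0.001,"y":0,"z":0.022,"ax":0,"ay":0,"az":0,"claw":0.055},
    {"x":0.001,"y":0,"z":0.022,"ax":0,"ay":0,"az":0,"claw":0.055},
    {"x":0,"y":0,"z":0.018,"ax":0,"ay":0,"az":0,"claw":0.055},
    {"x":0,"y":0,"z":0,"ax":0,"ay":0,"az":0,"claw":0.055},
  ],
)

```text
time_s: 27.65
ee_pos: [0.5941, 0.3807, 0.1005]
eef_rot: [3.136, -0.014, 0.99]
force: [1.4, -0.5, 0.5]
grip_width: 0.0552
```

```bash
python3 path.py ".5917,.382,.084,1" 20
```

```text
t 27.65 at [0.5941 0.3807 0.1005] rpy [ 3.136 -0.014  0.99 ] w 0.0552
1 x-0.000 y-0.003 z0.016 a 0.3 -0.8 -0.6
```

Emit:
step_arm(
  grip_force=20,
  steps=[
    {"x":0,"y":-0.002,"z":0.012,"ax":0.2,"ay":-0.6,"az":0,"claw":0.055},
    {"x":0,"y":-0.001,"z":0.008,"ax":0.1,"ay":-0.3,"az":0,"claw":0.055},
    {"x":0,"y":0,"z":0,"ax":0,"ay":0,"az":0,"claw":0.055},
    {"x":0,"y":0,"z":0,"ax":0,"ay":0,"az":0,"claw":0.055},
  ],
)

```text
time_s: 27.98
ee_pos: [0.5927, 0.3827, 0.0844]
eef_rot: [3.139, -0.001, 0.99]
force: [-0.9, 0.5, -0.1]
grip_width: 0.055
```

```bash
python3 path.py ".5917,.382,.084,1" 20
```

```text
t 27.98 at [0.5927 0.3827 0.0844] rpy [ 3.139e+00 -1.000e-03  9.900e-01] w 0.055
1 x-0.001 y-0.000 z0.000 a 0.1 -0.1 -0.6
```

Emit:
step_arm(
  steps=[
    {"x":0,"y":0,"z":0,"ax":0,"ay":0,"az":0,"claw":0.015},
    {"x":0,"y":0,"z":0,"ax":0,"ay":0,"az":0,"claw":0.015},
    {"x":0,"y":0,"z":0,"ax":0,"ay":0,"az":0,"claw":0.015},
    {"x":0,"y":0,"z":0,"ax":0,"ay":0,"az":0,"claw":0.015},
    {"x":0,"y":0,"z":0,"ax":0,"ay":0,"az":0,"claw":0.015},
  ],
)

```text
time_s: 28.4
ee_pos: [0.5936, 0.3833, 0.0876]
eef_rot: [3.137, -0.005, 0.99]
force: [-1.9, 0.1, -0.1]
grip_width: 0.0251
```

Emit:
step_arm(
  steps=[
    {"x":0,"y":0,"z":0,"ax":0,"ay":0,"az":0,"claw":0.015},
    {"x":0,"y":0,"z":-0.01,"ax":0,"ay":0,"az":0,"claw":0.015},
    {"x":0,"y":0,"z":-0.03,"ax":0,"ay":0,"az":0,"claw":0.015},
    {"x":0,"y":0,"z":-0.04,"ax":0,"ay":0,"az":0,"claw":0.015},
    {"x":-0.02,"y":0,"z":-0.035,"ax":0,"ay":0,"az":0,"claw":0.015},
  ],
)

```text
time_s: 28.82
ee_pos: [0.5795, 0.366, 0.1979]
eef_rot: [-3.138, 0.009, 0.991]
force: [0.8, 0.6, -1.4]
grip_width: 0.0235
```

```bash
python3 path.py ".35,.1,.30,1;.35,-.12,.30,1;.429,-.251,.26,1.0"; python3 -c "
from h import *
shot('wrist','w16')"
```

```text
t 28.82 at [0.5795 0.366  0.1979] rpy [-3.138  0.009  0.991] w 0.0235
1 x-0.035 y-0.005 z-0.010 a -0.0 0.1 -0.1
2 x-0.035 y-0.005 z-0.010 a -0.0 0.1 -0.1
3 x-0.035 y-0.005 z-0.010 a -0.0 0.1 -0.1
4 x-0.035 y-0.005 z-0.010 a -0.0 0.1 -0.1
5 x-0.035 y-0.005 z-0.010 a -0.0 0.1 -0.1
6 x-0.035 y-0.005 z-0.010 a -0.0 0.1 -0.1
7 x-0.035 y-0.005 z-0.010 a -0.0 0.1 -0.1
8 x-0.035 y-0.005 z-0.010 a -0.0 0.1 -0.1
9 x-0.035 y-0.005 z-0.010 a -0.0 0.1 -0.1
10 x-0.035 y-0.005 z-0.010 a -0.0 0.1 -0.1
11 x-0.031 y0.020 z0.000 a -0.0 0.0 0.0
12 x-0.031 y0.020 z0.000 a -0.0 0.0 0.0
13 x-0.031 y0.020 z0.000 a -0.0 0.0 0.0
14 x-0.031 y0.020 z0.000 a -0.0 0.0 0.0
15 x-0.031 y0.020 z0.000 a -0.0 0.0 0.0
16 x-0.031 y0.020 z0.000 a -0.0 0.0 0.0
17 x-0.014 y0.027 z0.008 a 0.0 0.0 0.0
18 x-0.014 y0.027 z0.008 a 0.0 0.0 0.0
19 x-0.014 y0.027 z0.008 a 0.0 0.0 0.0
20 x-0.014 y0.027 z0.008 a 0.0 0.0 0.0
21 x-0.014 y0.027 z0.008 a 0.0 0.0 0.0
```

View pics/w16.png

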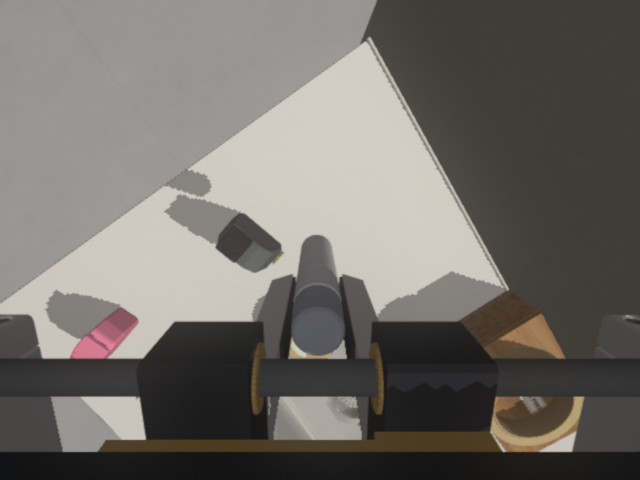

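The stick is held straight at (318,300). Carrying it at z ≈ 0.29.

Emit:
step_arm(
  steps=[
    {"x":-0.036,"y":-0.005,"z":-0.014,"ax":0,"ay":0,"az":0,"claw":0.015},
    {"x":-0.036,"y":-0.005,"z":-0.014,"ax":0,"ay":0,"az":0,"claw":0.015},
    {"x":-0.036,"y":-0.005,"z":-0.014,"ax":0,"ay":0,"az":0,"claw":0.015},
    {"x":-0.036,"y":-0.005,"z":-0.014,"ax":0,"ay":0,"az":0,"claw":0.015},
    {"x":-0.036,"y":-0.005,"z":-0.014,"ax":0,"ay":0,"az":0,"claw":0.015},
  ],
)

```text
time_s: 29.28
ee_pos: [0.4577, 0.2259, 0.2763]
eef_rot: [3.142, 0.004, 0.991]
force: [1.4, -0.8, 0.6]
grip_width: 0.0239
```

Emit:
step_arm(
  steps=[
    {"x":-0.038,"y":-0.005,"z":-0.008,"ax":0,"ay":0,"az":0,"claw":0.015},
    {"x":-0.038,"y":-0.005,"z":-0.006,"ax":0,"ay":0,"az":0,"claw":0.015},
    {"x":-0.038,"y":-0.005,"z":0,"ax":0,"ay":0,"az":0,"claw":0.015},
    {"x":-0.034,"y":0.005,"z":0,"ax":0,"ay":0,"az":0,"claw":0.015},
    {"x":-0.034,"y":0.015,"z":0,"ax":0,"ay":0,"az":0,"claw":0.015},
  ],
)

```text
time_s: 29.7
ee_pos: [0.3541, 0.0661, 0.2975]
eef_rot: [3.134, -0.004, 0.995]
force: [0.6, -0.7, -0.4]
grip_width: 0.0241
```

```bash
python3 path.py ".35,-.12,.28,1;.429,-.251,.24,1.0"
```

```text
t 29.7 at [0.3541 0.0661 0.2975] rpy [ 3.134 -0.004  0.995] w 0.0241
1 x-0.032 y0.020 z0.004 a 0.1 -0.1 -0.1
2 x-0.032 y0.020 z0.004 a 0.1 -0.1 -0.1
3 x-0.032 y0.020 z0.004 a 0.1 -0.1 -0.1
4 x-0.032 y0.019 z0.004 a 0.1 -0.1 -0.1
5 x-0.032 y0.019 z0.004 a 0.1 -0.1 -0.1
6 x-0.014 y0.027 z0.008 a -0.0 -0.0 -0.0
7 x-0.014 y0.027 z0.008 a -0.0 -0.0 -0.0
8 x-0.014 y0.027 z0.008 a -0.0 -0.0 -0.0
9 x-0.014 y0.027 z0.008 a -0.0 -0.0 -0.0
10 x-0.014 y0.027 z0.008 a -0.0 -0.0 -0.0
```

Emit:
step_arm(
  steps=[
    {"x":-0.033,"y":0.02,"z":0.002,"ax":0.1,"ay":-0.1,"az":0,"claw":0.015},
    {"x":-0.033,"y":0.02,"z":0.002,"ax":0.1,"ay":-0.1,"az":0,"claw":0.015},
    {"x":-0.033,"y":0.02,"z":0.002,"ax":0.1,"ay":-0.1,"az":0,"claw":0.015},
    {"x":-0.033,"y":0.02,"z":0.002,"ax":0.1,"ay":-0.1,"az":0,"claw":0.015},
    {"x":-0.031,"y":0.02,"z":0.004,"ax":0.1,"ay":-0.1,"az":0,"claw":0.015},
  ],
)

```text
time_s: 30.12
ee_pos: [0.3445, -0.1326, 0.2915]
eef_rot: [3.131, 0.0, 0.999]
force: [1.1, 0.8, -0.8]
grip_width: 0.0236
```

Emit:
step_arm(
  steps=[
    {"x":-0.015,"y":0.027,"z":0.008,"ax":0,"ay":0,"az":0,"claw":0.015},
    {"x":-0.015,"y":0.027,"z":0.008,"ax":0,"ay":0,"az":0,"claw":0.015},
    {"x":-0.015,"y":0.027,"z":0.008,"ax":0,"ay":0,"az":0,"claw":0.015},
    {"x":-0.013,"y":0.022,"z":0.008,"ax":0,"ay":0,"az":0,"claw":0.015},
    {"x":0,"y":0,"z":0,"ax":0,"ay":0,"az":0,"claw":0.015},
  ],
)

```text
time_s: 30.53
ee_pos: [0.3988, -0.2493, 0.2632]
eef_rot: [3.124, 0.001, 0.99]
force: [-0.4, -0.3, -1.0]
grip_width: 0.0237
```

Emit:
step_arm(
  steps=[
    {"x":0,"y":0,"z":0,"ax":0,"ay":0,"az":0,"claw":0.015},
  ],
)

```text
time_s: 30.62
ee_pos: [0.3987, -0.2499, 0.2632]
eef_rot: [3.125, 0.001, 0.989]
force: [-0.0, -0.1, -1.5]
grip_width: 0.0234
```

```bash
python3 path.py ".4285,-.251,.14,1.0" 25
```

```text
t 30.62 at [ 0.3987 -0.2499  0.2632] rpy [3.125e+00 1.000e-03 9.890e-01] w 0.0234
1 x0.003 y0.004 z0.021 a 0.2 0.0 -0.1
2 x0.003 y0.004 z0.021 a 0.2 0.0 -0.1
3 x0.003 y0.004 z0.021 a 0.2 0.0 -0.1
4 x0.003 y0.004 z0.021 a 0.2 0.0 -0.1
5 x0.003 y0.004 z0.021 a 0.2 0.0 -0.1
6 x0.003 y0.004 z0.021 a 0.2 0.0 -0.1
```

Emit:
step_arm(
  steps=[
    {"x":0.005,"y":0.007,"z":0.024,"ax":0.3,"ay":0,"az":0,"claw":0.015},
    {"x":0.005,"y":0.007,"z":0.024,"ax":0.3,"ay":0,"az":0,"claw":0.015},
    {"x":0.004,"y":0.007,"z":0.024,"ax":0.3,"ay":0,"az":0,"claw":0.015},
    {"x":0,"y":0,"z":0.015,"ax":0,"ay":0,"az":0,"claw":0.015},
    {"x":0,"y":0,"z":0,"ax":0,"ay":0,"az":0,"claw":0.015},
  ],
)

```text
time_s: 31.03
ee_pos: [0.4257, -0.2482, 0.1788]
eef_rot: [3.133, 0.001, 0.99]
force: [-0.8, -0.3, -1.3]
grip_width: 0.0235
```

Emit:
step_arm(
  steps=[
    {"x":0,"y":0,"z":0,"ax":0,"ay":0,"az":0,"claw":0.015},
  ],
)

```text
time_s: 31.12
ee_pos: [0.4257, -0.2475, 0.1796]
eef_rot: [3.133, 0.001, 0.991]
force: [-0.4, -0.4, 0.3]
grip_width: 0.0233
```

```bash
python3 path.py ".4285,-.251,.12,1.0" 25;  python3 - <<'E'
from h import *
p,d,c=shot('wrist','w17'); P=cloud(d,c); o=ctrl.get_obs()
T=R.from_euler("xyz",o["eef_rot"]).as_matrix(); L=(P-o['ee_pos'])@T
for a,b in((-.056,-.046),(-.02,0),(.01,.03),(.03,.05),(.05,.07)):
    q=L[(L[...,2]>a)&(L[...,2]<b)&(abs(L[...,1])<.012)&(abs(L[...,0])<.03)]
    if len(q): print(a,len(q),q.mean(0).round(4),"maxx",np.percentile(q[:,0],98).round(4),"y",q[:,1].min().round(4),q[:,1].max().round(4))
E
```

```text
t 31.12 at [ 0.4257 -0.2475  0.1796] rpy [3.133e+00 1.000e-03 9.910e-01] w 0.0233
1 x-0.000 y0.001 z0.020 a 0.2 0.0 -0.2
2 x-0.000 y0.001 z0.020 a 0.2 0.0 -0.2
3 x-0.000 y0.001 z0.020 a 0.2 0.0 -0.2
-0.056 2211 [ 0.0004  0.0003 -0.0487] maxx 0.0098 y -0.012 0.012
-0.02 575 [ 0.0088  0.0003 -0.0107] maxx 0.0114 y -0.012 0.012
0.01 350 [ 0.0089 -0.0005  0.0195] maxx 0.0111 y -0.0119 0.0114
0.03 267 [ 0.0089 -0.0006  0.0398] maxx 0.0111 y -0.012 0.0111
0.05 201 [ 0.0087 -0.0008  0.0598] maxx 0.0109 y -0.0119 0.0111
```

View pics/w17.png

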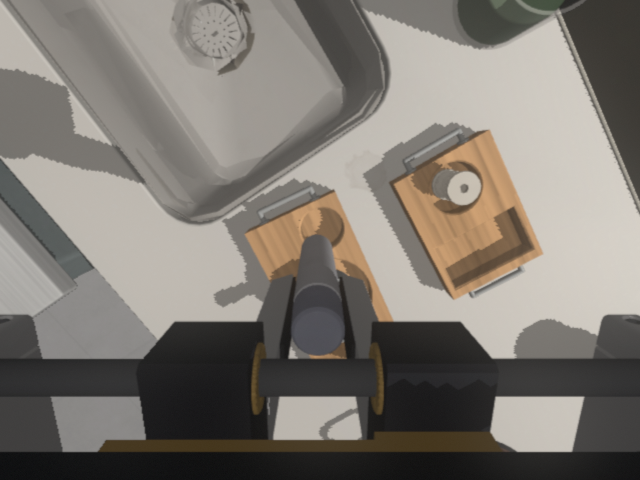

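Emit:
step_arm(
  steps=[
    {"x":-0.001,"y":0.002,"z":0.022,"ax":0.2,"ay":0,"az":0,"claw":0.015},
    {"x":-0.001,"y":0.001,"z":0.018,"ax":0.2,"ay":0,"az":0,"claw":0.015},
    {"x":0,"y":0,"z":0,"ax":0,"ay":0,"az":0,"claw":0.015},
    {"x":0,"y":0,"z":0,"ax":0,"ay":0,"az":0,"claw":0.015},
  ],
)

```text
time_s: 31.5
ee_pos: [0.4291, -0.2516, 0.1462]
eef_rot: [3.129, 0.001, 0.992]
force: [-0.1, 0.4, -0.4]
grip_width: 0.0238
```

```bash
python3 path.py ".4283,-.2515,.092,1.0" 25
```

```text
t 31.5 at [ 0.4291 -0.2516  0.1462] rpy [3.129e+00 1.000e-03 9.920e-01] w 0.0238
1 x-0.000 y-0.000 z0.018 a 0.2 0.0 -0.2
2 x-0.000 y-0.000 z0.018 a 0.2 0.0 -0.2
3 x-0.000 y-0.000 z0.018 a 0.2 0.0 -0.2
```

Emit:
step_arm(
  steps=[
    {"x":0,"y":0,"z":0.015,"ax":0.4,"ay":0,"az":0,"claw":0.015},
    {"x":0,"y":0,"z":0.012,"ax":0.3,"ay":0,"az":0,"claw":0.015},
    {"x":0,"y":0,"z":0,"ax":0,"ay":0,"az":0,"claw":0.015},
    {"x":0,"y":0,"z":0,"ax":0,"ay":0,"az":0,"claw":0.015},
  ],
)

```text
time_s: 31.83
ee_pos: [0.4304, -0.2524, 0.1208]
eef_rot: [3.137, 0.001, 0.992]
force: [0.5, -0.2, -1.1]
grip_width: 0.0236
```

```bash
python3 path.py ".4283,-.2515,.092,1.0" 25
```

```text
t 31.83 at [ 0.4304 -0.2524  0.1208] rpy [3.137e+00 1.000e-03 9.920e-01] w 0.0236
1 x-0.000 y-0.001 z0.014 a 0.1 0.0 -0.2
2 x-0.000 y-0.001 z0.014 a 0.1 0.0 -0.2
```

Emit:
step_arm(
  steps=[
    {"x":0,"y":-0.002,"z":0.013,"ax":0.2,"ay":0,"az":0,"claw":0.015},
    {"x":0,"y":-0.001,"z":0.012,"ax":0.1,"ay":0,"az":0,"claw":0.015},
    {"x":0,"y":0,"z":0.004,"ax":0,"ay":0,"az":0,"claw":0.015},
    {"x":0,"y":0,"z":0,"ax":0,"ay":0,"az":0,"claw":0.015},
    {"x":0,"y":0,"z":0,"ax":0,"ay":0,"az":0,"claw":0.015},
  ],
)

```text
time_s: 32.25
ee_pos: [0.4286, -0.2513, 0.0916]
eef_rot: [3.14, 0.001, 0.992]
force: [0.1, -0.1, -0.7]
grip_width: 0.0236
```

```bash
python3 path.py ".4283,-.2515,.092,1.0" 25
```

```text
t 32.25 at [ 0.4286 -0.2513  0.0916] rpy [3.14e+00 1.00e-03 9.92e-01] w 0.0236
1 x-0.000 y-0.000 z-0.000 a 0.1 0.1 -0.5
```

Emit:
step_arm(
  steps=[
    {"x":0,"y":0,"z":0,"ax":0,"ay":0,"az":0,"claw":0.05},
    {"x":0,"y":0,"z":0,"ax":0,"ay":0,"az":0,"claw":0.05},
    {"x":0,"y":0,"z":0,"ax":0,"ay":0,"az":0,"claw":0.05},
    {"x":0,"y":0,"z":0,"ax":0,"ay":0,"az":0,"claw":0.05},
    {"x":0,"y":0,"z":-0.015,"ax":0,"ay":0,"az":0,"claw":0.05},
  ],
)

```text
time_s: 32.67
ee_pos: [0.4283, -0.2511, 0.1065]
eef_rot: [3.141, 0.001, 0.992]
force: [0.2, 0.2, -0.4]
grip_width: 0.0492
```

Emit:
step_arm(
  steps=[
    {"x":0,"y":0,"z":-0.03,"ax":0,"ay":0,"az":0,"claw":0.05},
    {"x":0,"y":0,"z":-0.035,"ax":0,"ay":0,"az":0,"claw":0.05},
    {"x":0,"y":0,"z":-0.035,"ax":0,"ay":0,"az":0,"claw":0.05},
    {"x":0,"y":0,"z":-0.03,"ax":0,"ay":0,"az":0,"claw":0.05},
    {"x":0,"y":0,"z":-0.01,"ax":0,"ay":0,"az":0,"claw":0.05},
  ],
)

```text
time_s: 33.08
ee_pos: [0.4274, -0.2502, 0.2531]
eef_rot: [-3.139, 0.001, 0.991]
force: [0.1, 0.4, 0.6]
grip_width: 0.0503
```

```bash
python3 - <<'E'
from h import *
p,d,c=shot('wrist','w18'); W=cloud(d,c).reshape(-1,3)
Q=W[(np.hypot(W[:,0]-.4285,W[:,1]+.251)<.03)&(W[:,2]>.125)&(W[:,2]<.155)]; print(len(Q),Q.mean(0) if len(Q) else 0)
E
python3 path.py ".34,-.05,.26,1.4;.36,.15,.25,1.6;.505,.36,.2,1.84"
```

```text
604 [ 0.4281983  -0.25109161  0.13908046]
t 33.13 at [ 0.4277 -0.2504  0.2536] rpy [-3.141e+00  1.000e-03  9.910e-01] w 0.0499
1 x0.020 y-0.031 z-0.001 a -0.0 0.0 -3.9
2 x0.022 y-0.029 z-0.001 a -0.0 0.0 -3.9
3 x0.024 y-0.028 z-0.001 a -0.0 0.0 -3.9
4 x0.026 y-0.026 z-0.001 a -0.0 0.0 -3.9
5 x0.027 y-0.024 z-0.001 a -0.0 0.0 -3.9
6 x0.029 y-0.022 z-0.001 a -0.0 0.0 -3.9
7 x0.033 y-0.002 z0.002 a -0.0 0.0 -1.9
8 x0.033 y-0.001 z0.002 a -0.0 0.0 -1.9
9 x0.033 y-0.000 z0.002 a -0.0 0.0 -1.9
10 x0.033 y0.001 z0.002 a -0.0 0.0 -1.9
11 x0.033 y0.002 z0.002 a -0.0 0.0 -1.9
12 x0.033 y0.003 z0.002 a -0.0 0.0 -1.9
13 x0.029 y0.022 z0.007 a -0.0 0.0 -2.0
14 x0.029 y0.023 z0.007 a -0.0 0.0 -2.0
15 x0.028 y0.024 z0.007 a -0.0 0.0 -2.0
16 x0.027 y0.024 z0.007 a -0.0 0.0 -2.0
17 x0.026 y0.025 z0.007 a -0.0 0.0 -2.0
18 x0.025 y0.026 z0.007 a -0.0 0.0 -2.0
19 x0.024 y0.027 z0.007 a -0.0 0.0 -2.0
```

View pics/w18.png

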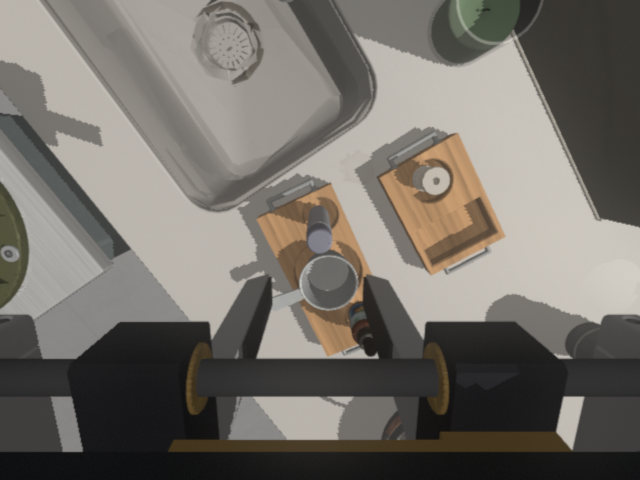

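The stick is seated: its top at (319,240) measures 139 mm, and its centre is within 1 mm. Next is the tape measure, and first its extent along its own length.

```bash
python3 - <<'E'
from h import *
u=np.array([-.262,.965]); v=np.array([.965,.262]); c0=np.array([.511,.383])
z=np.load('pics/w3c.npz')
S={'w3':(cloud(np.load('pics/w3.npy'),(z['K'],z['R'],z['o'])),np.zeros(2)),'top':(cloud(np.load('pics/top0.npy'),cam('top')),np.array([.001,0])),'scene':(cloud(np.load('pics/scene0.npy'),cam('scene')),np.array([-.002,.0045]))}
for n,(P,b) in S.items():
    Q=P.reshape(-1,3); Q=Q[~np.isnan(Q[:,0])]; D=Q[:,:2]-b-c0; a=D@u; t=D@v
    for z0,z1 in((.006,.02),(.02,.04),(.04,.056),(.056,.075)):
        m=(abs(a)<.06)&(abs(t)<.022)&(Q[:,2]>z0)&(Q[:,2]<z1)
        if m.sum()>5: print(n,z0,m.sum(),"along",a[m].min().round(4),a[m].max().round(4),"thick",t[m].min().round(4),t[m].max().round(4))
E
```

```text
w3 0.006 100 along -0.03 0.0288 thick -0.0122 0.0138
w3 0.02 182 along -0.0252 0.0297 thick -0.0135 0.0139
w3 0.04 276 along -0.0206 0.0303 thick -0.014 0.0139
w3 0.056 957 along -0.0143 0.0287 thick -0.0144 0.0141
top 0.006 87 along -0.0305 0.0325 thick -0.0143 0.0131
top 0.02 126 along -0.0253 0.0346 thick -0.0152 0.013
top 0.04 139 along -0.0212 0.0313 thick -0.0148 0.0156
top 0.056 264 along -0.0132 0.029 thick -0.0142 0.0148
scene 0.006 87 along -0.0214 0.0368 thick -0.0152 0.0151
scene 0.02 135 along -0.0226 0.0352 thick -0.0155 0.0138
scene 0.04 133 along -0.0171 0.0339 thick -0.0157 0.0148
scene 0.056 131 along -0.0084 0.0279 thick -0.0148 0.0145
```

Emit:
step_arm(
  steps=[
    {"x":0.022,"y":-0.034,"z":-0.001,"ax":0,"ay":0,"az":-3.9,"claw":0.06},
    {"x":0.024,"y":-0.032,"z":-0.001,"ax":0,"ay":0,"az":-3.9,"claw":0.06},
    {"x":0.026,"y":-0.03,"z":-0.001,"ax":0,"ay":0,"az":-3.9,"claw":0.06},
    {"x":0.028,"y":-0.028,"z":-0.001,"ax":0,"ay":0,"az":-3.9,"claw":0.06},
    {"x":0.029,"y":-0.025,"z":-0.001,"ax":0,"ay":0,"az":-3.9,"claw":0.06},
  ],
)

```text
time_s: 33.55
ee_pos: [0.3452, -0.0674, 0.2542]
eef_rot: [-3.136, 0.0, 1.336]
force: [2.1, 0.8, 0.0]
grip_width: 0.06
```

Emit:
step_arm(
  steps=[
    {"x":0.035,"y":-0.004,"z":0.001,"ax":0,"ay":0,"az":-2.9,"claw":0.06},
    {"x":0.035,"y":-0.003,"z":0.001,"ax":0,"ay":0,"az":-2.9,"claw":0.06},
    {"x":0.036,"y":-0.001,"z":0.001,"ax":0,"ay":0,"az":-1.9,"claw":0.06},
    {"x":0.036,"y":0.001,"z":0.001,"ax":0,"ay":0,"az":-1.9,"claw":0.06},
    {"x":0.036,"y":0.002,"z":0.001,"ax":0,"ay":0,"az":-1.9,"claw":0.06},
  ],
)

```text
time_s: 33.97
ee_pos: [0.3595, 0.1179, 0.2473]
eef_rot: [-3.138, -0.001, 1.547]
force: [1.9, -0.9, 0.2]
grip_width: 0.0602
```

```bash
python3 path.py ".505,.36,.2,1.83"
```

```text
t 33.97 at [0.3595 0.1179 0.2473] rpy [-3.138e+00 -1.000e-03  1.547e+00] w 0.0602
1 x0.031 y0.017 z0.006 a -0.0 -0.0 -2.0
2 x0.030 y0.019 z0.006 a -0.0 -0.0 -2.0
3 x0.029 y0.020 z0.006 a -0.0 -0.0 -2.0
4 x0.029 y0.021 z0.006 a -0.0 -0.0 -2.0
5 x0.028 y0.022 z0.006 a -0.0 -0.0 -2.0
6 x0.027 y0.023 z0.006 a -0.0 -0.0 -2.0
7 x0.026 y0.024 z0.006 a -0.0 -0.0 -2.0
8 x0.025 y0.024 z0.006 a -0.0 -0.0 -2.0
```

Emit:
step_arm(
  steps=[
    {"x":0.031,"y":0.017,"z":0.003,"ax":0,"ay":0,"az":-2,"claw":0.06},
    {"x":0.031,"y":0.019,"z":0.003,"ax":0,"ay":0,"az":-2,"claw":0.06},
    {"x":0.031,"y":0.02,"z":0.003,"ax":0,"ay":0,"az":-2,"claw":0.06},
    {"x":0.031,"y":0.021,"z":0.003,"ax":0,"ay":0,"az":-2,"claw":0.06},
    {"x":0.03,"y":0.022,"z":0.003,"ax":0,"ay":0,"az":-2,"claw":0.06},
  ],
)

```text
time_s: 34.38
ee_pos: [0.4493, 0.2874, 0.2286]
eef_rot: [-3.139, -0.001, 1.735]
force: [-0.1, -0.2, 1.1]
grip_width: 0.06
```

Emit:
step_arm(
  steps=[
    {"x":0.03,"y":0.022,"z":0.003,"ax":0,"ay":0,"az":-2,"claw":0.06},
    {"x":0.025,"y":0.02,"z":0.003,"ax":0,"ay":0,"az":-2,"claw":0.06},
    {"x":0.015,"y":0.012,"z":0.003,"ax":0,"ay":0,"az":-2,"claw":0.06},
    {"x":0,"y":0,"z":0,"ax":0,"ay":0,"az":0,"claw":0.06},
    {"x":0,"y":0,"z":0,"ax":0,"ay":0,"az":0,"claw":0.06},
  ],
)

```text
time_s: 34.8
ee_pos: [0.4897, 0.3756, 0.21]
eef_rot: [-3.131, 0.001, 1.851]
force: [-0.6, -0.4, 0.1]
grip_width: 0.0601
```

```bash
python3 path.py ".5105,.385,.14,1.833" 25
```

```text
t 34.8 at [0.4897 0.3756 0.21  ] rpy [-3.131e+00  1.000e-03  1.851e+00] w 0.0601
1 x0.001 y0.008 z0.023 a -0.2 0.0 0.3
2 x0.001 y0.008 z0.023 a -0.2 0.0 0.3
3 x0.001 y0.008 z0.023 a -0.2 0.0 0.3
```

Emit:
step_arm(
  steps=[
    {"x":0.003,"y":0.008,"z":0.022,"ax":-0.2,"ay":0,"az":0.3,"claw":0.06},
    {"x":0.002,"y":0.008,"z":0.022,"ax":-0.2,"ay":0,"az":0.3,"claw":0.06},
    {"x":0.001,"y":0.006,"z":0.018,"ax":-0.1,"ay":0,"az":0.3,"claw":0.06},
    {"x":0,"y":0,"z":0,"ax":0,"ay":0,"az":0,"claw":0.06},
    {"x":0,"y":0,"z":0,"ax":0,"ay":0,"az":0,"claw":0.06},
  ],
)

```text
time_s: 35.22
ee_pos: [0.5083, 0.3839, 0.1459]
eef_rot: [-3.14, 0.001, 1.83]
force: [-0.2, 0.6, 0.5]
grip_width: 0.0598
```

```bash
python3 path.py ".5105,.385,.08,1.833" 20; python3 -c "
from h import *
shot('wrist','w19')"
```

```text
t 35.22 at [0.5083 0.3839 0.1459] rpy [-3.14e+00  1.00e-03  1.83e+00] w 0.0598
1 x0.000 y0.001 z0.016 a -0.0 0.0 -0.0
2 x0.000 y0.001 z0.016 a -0.0 0.0 -0.0
3 x0.000 y0.001 z0.016 a -0.0 0.0 -0.0
4 x0.000 y0.001 z0.016 a -0.0 0.0 -0.0
```

View pics/w19.png

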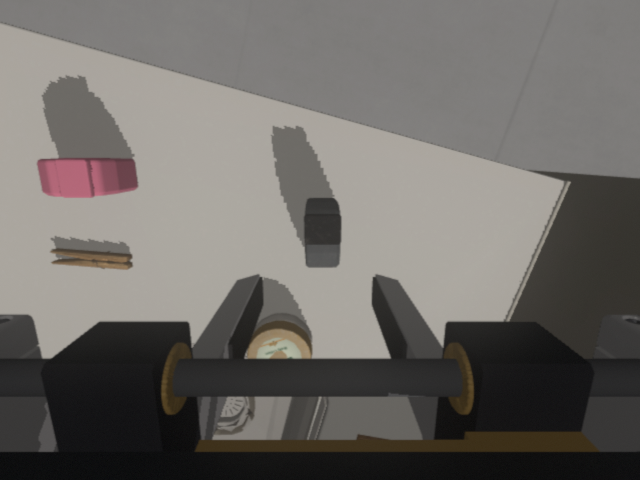

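The tape at (322,232) is squared up to the jaws and centred between them. Descending.

Emit:
step_arm(
  steps=[
    {"x":0,"y":0.002,"z":0.022,"ax":0,"ay":0,"az":0,"claw":0.06},
    {"x":0,"y":0,"z":0.022,"ax":0,"ay":0,"az":0,"claw":0.06},
    {"x":0,"y":0,"z":0.015,"ax":0,"ay":0,"az":0,"claw":0.06},
    {"x":0,"y":0,"z":0,"ax":0,"ay":0,"az":0,"claw":0.06},
    {"x":0,"y":0,"z":0,"ax":0,"ay":0,"az":0,"claw":0.06},
  ],
)

```text
time_s: 35.68
ee_pos: [0.5116, 0.3836, 0.0941]
eef_rot: [3.134, -0.002, 1.828]
force: [-0.1, 0.6, 0.2]
grip_width: 0.0601
```

```bash
python3 path.py ".5105,.385,.028,1.833" 20
```

```text
t 35.68 at [0.5116 0.3836 0.0941] rpy [ 3.134e+00 -2.000e-03  1.828e+00] w 0.0601
1 x0.000 y-0.000 z0.017 a 0.1 -0.0 -0.1
2 x0.000 y-0.000 z0.017 a 0.1 -0.0 -0.1
3 x0.000 y-0.000 z0.017 a 0.1 -0.0 -0.1
4 x0.000 y-0.000 z0.017 a 0.1 -0.0 -0.1
```

Emit:
step_arm(
  grip_force=30,
  steps=[
    {"x":0.001,"y":-0.001,"z":0.019,"ax":0.2,"ay":0,"az":0,"claw":0.06},
    {"x":0,"y":-0.001,"z":0.019,"ax":0.2,"ay":0,"az":0,"claw":0.06},
    {"x":0,"y":0,"z":0.017,"ax":0.1,"ay":0,"az":0,"claw":0.06},
    {"x":0,"y":0,"z":0.008,"ax":0,"ay":0,"az":0,"claw":0.06},
    {"x":0,"y":0,"z":0,"ax":0,"ay":0,"az":0,"claw":0.06},
  ],
)

```text
time_s: 36.1
ee_pos: [0.513, 0.386, 0.0401]
eef_rot: [3.13, -0.006, 1.827]
force: [-0.2, -0.4, 0.6]
grip_width: 0.0599
```

```bash
python3 path.py ".5105,.385,.028,1.833" 20
```

```text
t 36.1 at [0.513  0.386  0.0401] rpy [ 3.13  -0.006  1.827] w 0.0599
1 x-0.000 y-0.003 z0.012 a 0.7 -0.4 -0.3
```

Emit:
step_arm(
  steps=[
    {"x":0,"y":-0.002,"z":0.009,"ax":0.5,"ay":-0.3,"az":-0.2,"claw":0.06},
    {"x":0,"y":-0.001,"z":0.005,"ax":0.3,"ay":-0.2,"az":-0.2,"claw":0.06},
    {"x":0,"y":0,"z":0,"ax":0,"ay":0,"az":0,"claw":0.06},
    {"x":0,"y":0,"z":0,"ax":0,"ay":0,"az":0,"claw":0.06},
  ],
)

```text
time_s: 36.43
ee_pos: [0.5114, 0.3862, 0.0296]
eef_rot: [3.14, 0.002, 1.835]
force: [-0.6, 0.6, 0.3]
grip_width: 0.06
```

Emit:
step_arm(
  steps=[
    {"x":0,"y":0,"z":0,"ax":0,"ay":0,"az":0,"claw":0.02},
    {"x":0,"y":0,"z":0,"ax":0,"ay":0,"az":0,"claw":0.02},
    {"x":0,"y":0,"z":0,"ax":0,"ay":0,"az":0,"claw":0.02},
    {"x":0,"y":0,"z":0,"ax":0,"ay":0,"az":0,"claw":0.02},
    {"x":0,"y":0,"z":0,"ax":0,"ay":0,"az":0,"claw":0.02},
  ],
)

```text
time_s: 36.85
ee_pos: [0.512, 0.3867, 0.0313]
eef_rot: [3.138, 0.001, 1.835]
force: [0.5, -0.1, 0.1]
grip_width: 0.0303
```

```bash
python3 path.py ".5105,.385,.028,1.833" 20
```

```text
t 36.85 at [0.512  0.3867 0.0313] rpy [3.138e+00 1.000e-03 1.835e+00] w 0.0303
1 x-0.001 y-0.002 z0.003 a 0.2 0.1 0.1
```

Emit:
step_arm(
  steps=[
    {"x":0,"y":0,"z":0,"ax":0,"ay":0,"az":0,"claw":0.02},
    {"x":0,"y":0,"z":-0.01,"ax":0,"ay":0,"az":0,"claw":0.02},
    {"x":0,"y":0,"z":-0.03,"ax":0,"ay":0,"az":0,"claw":0.02},
    {"x":0,"y":0,"z":-0.04,"ax":0,"ay":0,"az":0,"claw":0.02},
    {"x":0,"y":0,"z":-0.04,"ax":0,"ay":0,"az":0,"claw":0.02},
  ],
)

```text
time_s: 37.27
ee_pos: [0.5079, 0.3841, 0.1465]
eef_rot: [-3.128, 0.007, 1.835]
force: [0.6, 0.2, -2.2]
grip_width: 0.0276
```

```bash
python3 path.py ".36,.12,.26,1.4;.34,-.12,.28,.45;.5,-.36,.28,-.052"; python3 -c "
from h import *
shot('wrist','w20')"
```

```text
t 37.27 at [0.5079 0.3841 0.1465] rpy [-3.128  0.007  1.835] w 0.0276
1 x-0.024 y-0.024 z-0.012 a -0.1 0.1 2.8
2 x-0.025 y-0.022 z-0.012 a -0.1 0.1 2.8
3 x-0.026 y-0.021 z-0.012 a -0.1 0.1 2.8
4 x-0.027 y-0.020 z-0.012 a -0.1 0.1 2.8
5 x-0.028 y-0.019 z-0.012 a -0.1 0.1 2.8
6 x-0.029 y-0.017 z-0.012 a -0.1 0.1 2.8
7 x-0.030 y-0.016 z-0.012 a -0.1 0.1 2.8
8 x-0.031 y-0.014 z-0.013 a -0.1 0.1 2.8
9 x-0.031 y-0.013 z-0.013 a -0.1 0.1 2.8
10 x-0.027 y0.002 z-0.002 a -0.0 -0.0 6.0
11 x-0.026 y0.005 z-0.002 a -0.0 -0.0 6.0
12 x-0.026 y0.008 z-0.002 a -0.0 -0.0 6.0
13 x-0.025 y0.011 z-0.002 a -0.0 -0.0 6.0
14 x-0.023 y0.013 z-0.002 a -0.0 -0.0 6.0
15 x-0.022 y0.015 z-0.002 a -0.0 -0.0 6.0
16 x-0.020 y0.018 z-0.002 a -0.0 -0.0 6.0
17 x-0.018 y0.020 z-0.002 a -0.0 -0.0 6.0
18 x-0.016 y0.021 z-0.002 a -0.0 -0.0 6.0
19 x0.005 y0.036 z0.000 a 0.0 -0.0 3.6
20 x0.007 y0.035 z0.000 a 0.0 -0.0 3.6
21 x0.009 y0.035 z0.000 a 0.0 -0.0 3.6
22 x0.012 y0.034 z0.000 a 0.0 -0.0 3.6
23 x0.014 y0.033 z0.000 a 0.0 -0.0 3.6
24 x0.016 y0.032 z0.000 a 0.0 -0.0 3.6
25 x0.018 y0.031 z0.000 a 0.0 -0.0 3.6
26 x0.020 y0.030 z0.000 a 0.0 -0.0 3.6
```

View pics/w20.png

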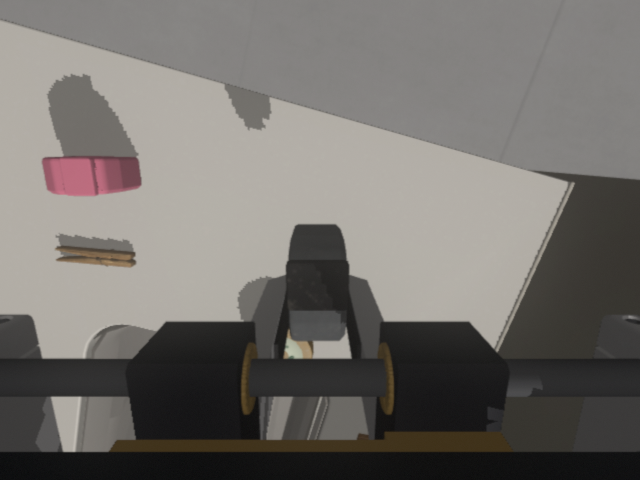

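The tape is held upright and square at (318,280). Carrying it over.

Emit:
step_arm(
  steps=[
    {"x":-0.026,"y":-0.025,"z":-0.015,"ax":-0.1,"ay":0.1,"az":3,"claw":0.02},
    {"x":-0.027,"y":-0.024,"z":-0.015,"ax":-0.1,"ay":0.1,"az":3,"claw":0.02},
    {"x":-0.028,"y":-0.023,"z":-0.015,"ax":-0.1,"ay":0.1,"az":3,"claw":0.02},
    {"x":-0.029,"y":-0.021,"z":-0.015,"ax":-0.1,"ay":0.1,"az":3,"claw":0.02},
    {"x":-0.03,"y":-0.02,"z":-0.015,"ax":-0.1,"ay":0.1,"az":3,"claw":0.02},
  ],
)

```text
time_s: 37.73
ee_pos: [0.4181, 0.2284, 0.2316]
eef_rot: [3.137, -0.006, 1.568]
force: [0.4, -0.4, -0.9]
grip_width: 0.0277
```

Emit:
step_arm(
  steps=[
    {"x":-0.031,"y":-0.018,"z":-0.015,"ax":0,"ay":0,"az":3,"claw":0.02},
    {"x":-0.032,"y":-0.016,"z":-0.015,"ax":0,"ay":0,"az":3,"claw":0.02},
    {"x":-0.032,"y":-0.012,"z":-0.01,"ax":0,"ay":0,"az":4,"claw":0.02},
    {"x":-0.029,"y":0.002,"z":0,"ax":0,"ay":0,"az":6,"claw":0.02},
    {"x":-0.028,"y":0.005,"z":0,"ax":0,"ay":0,"az":6,"claw":0.02},
  ],
)

```text
time_s: 38.15
ee_pos: [0.353, 0.0724, 0.2771]
eef_rot: [3.131, -0.013, 1.171]
force: [0.8, -0.2, -1.2]
grip_width: 0.0276
```

```bash
python3 path.py ".34,-.12,.28,.45;.5,-.36,.26,-.052"
```

```text
t 38.15 at [0.353  0.0724 0.2771] rpy [ 3.131 -0.013  1.171] w 0.0276
1 x-0.026 y0.009 z-0.001 a 0.0 -0.1 5.9
2 x-0.025 y0.012 z-0.001 a 0.0 -0.1 5.9
3 x-0.024 y0.014 z-0.001 a 0.0 -0.1 5.9
4 x-0.022 y0.016 z-0.001 a 0.0 -0.1 5.9
5 x-0.020 y0.019 z-0.000 a 0.0 -0.1 5.9
6 x-0.018 y0.021 z-0.000 a 0.0 -0.1 5.9
7 x-0.016 y0.022 z-0.000 a 0.0 -0.1 5.9
8 x0.005 y0.036 z0.003 a -0.0 -0.0 3.6
9 x0.007 y0.035 z0.003 a -0.0 -0.0 3.6
10 x0.009 y0.035 z0.003 a -0.0 -0.0 3.6
11 x0.012 y0.034 z0.003 a -0.0 -0.0 3.6
12 x0.014 y0.033 z0.003 a -0.0 -0.0 3.6
13 x0.016 y0.032 z0.003 a -0.0 -0.0 3.6
14 x0.018 y0.031 z0.003 a -0.0 -0.0 3.6
15 x0.020 y0.030 z0.003 a -0.0 -0.0 3.6
```

Emit:
step_arm(
  steps=[
    {"x":-0.026,"y":0.009,"z":0,"ax":0,"ay":-0.1,"az":5.9,"claw":0.02},
    {"x":-0.025,"y":0.012,"z":0,"ax":0,"ay":-0.1,"az":5.9,"claw":0.02},
    {"x":-0.024,"y":0.014,"z":0,"ax":0,"ay":-0.1,"az":5.9,"claw":0.02},
    {"x":-0.022,"y":0.016,"z":0,"ax":0,"ay":-0.1,"az":5.9,"claw":0.02},
    {"x":-0.02,"y":0.019,"z":0,"ax":0,"ay":-0.1,"az":5.9,"claw":0.02},
  ],
)

```text
time_s: 38.57
ee_pos: [0.3389, -0.0712, 0.2799]
eef_rot: [3.131, -0.014, 0.63]
force: [0.5, 0.3, -2.8]
grip_width: 0.0276
```

Emit:
step_arm(
  steps=[
    {"x":-0.018,"y":0.021,"z":0,"ax":0,"ay":-0.1,"az":5.9,"claw":0.02},
    {"x":-0.016,"y":0.022,"z":0,"ax":0,"ay":-0.1,"az":5.9,"claw":0.02},
    {"x":0.005,"y":0.036,"z":0.002,"ax":0,"ay":0,"az":3.6,"claw":0.02},
    {"x":0.007,"y":0.036,"z":0.002,"ax":0,"ay":0,"az":3.6,"claw":0.02},
    {"x":0.009,"y":0.036,"z":0.002,"ax":0,"ay":0,"az":3.6,"claw":0.02},
  ],
)

```text
time_s: 38.98
ee_pos: [0.3873, -0.2277, 0.2794]
eef_rot: [3.131, -0.02, 0.21]
force: [0.3, 1.1, -1.3]
grip_width: 0.0276
```

Emit:
step_arm(
  steps=[
    {"x":0.014,"y":0.034,"z":0.002,"ax":0,"ay":0,"az":3.6,"claw":0.02},
    {"x":0.016,"y":0.033,"z":0.002,"ax":0,"ay":0,"az":3.6,"claw":0.02},
    {"x":0.018,"y":0.032,"z":0.002,"ax":0,"ay":0,"az":3.6,"claw":0.02},
    {"x":0.02,"y":0.031,"z":0.002,"ax":0,"ay":0,"az":3.6,"claw":0.02},
    {"x":0.02,"y":0.03,"z":0.002,"ax":0,"ay":0,"az":3.6,"claw":0.02},
  ],
)

```text
time_s: 39.4
ee_pos: [0.4903, -0.3895, 0.2742]
eef_rot: [3.136, -0.025, -0.122]
force: [0.5, 0.3, -1.1]
grip_width: 0.0279
```

```bash
python3 path.py ".553,-.358,.2,-.052"
```

```text
t 39.4 at [ 0.4903 -0.3895  0.2742] rpy [ 3.136 -0.025 -0.122] w 0.0279
1 x0.019 y-0.013 z0.025 a 0.1 -0.5 -1.3
2 x0.019 y-0.013 z0.025 a 0.1 -0.5 -1.3
3 x0.020 y-0.012 z0.025 a 0.1 -0.5 -1.3
```

Emit:
step_arm(
  steps=[
    {"x":0.019,"y":-0.01,"z":0.022,"ax":0.1,"ay":-0.5,"az":-1.2,"claw":0.02},
    {"x":0.019,"y":-0.012,"z":0.022,"ax":0.1,"ay":-0.5,"az":-1.2,"claw":0.02},
    {"x":0.012,"y":-0.01,"z":0.022,"ax":0.1,"ay":-0.5,"az":-1,"claw":0.02},
    {"x":0,"y":0,"z":0.02,"ax":0,"ay":0,"az":0,"claw":0.02},
    {"x":0,"y":0,"z":0,"ax":0,"ay":0,"az":0,"claw":0.02},
  ],
)

```text
time_s: 39.82
ee_pos: [0.5476, -0.3691, 0.1842]
eef_rot: [3.14, 0.003, -0.071]
force: [0.5, -0.4, -2.6]
grip_width: 0.028
```

Emit:
step_arm(
  steps=[
    {"x":0,"y":0,"z":0.02,"ax":0,"ay":0,"az":0,"claw":0.02},
    {"x":0,"y":0,"z":0.02,"ax":0,"ay":0,"az":0,"claw":0.02},
    {"x":0,"y":0,"z":0,"ax":0,"ay":0,"az":0,"claw":0.02},
    {"x":0,"y":0,"z":0,"ax":0,"ay":0,"az":0,"claw":0.02},
  ],
)

```text
time_s: 40.15
ee_pos: [0.5478, -0.3696, 0.1479]
eef_rot: [3.139, 0.0, -0.072]
force: [0.3, -0.9, -0.9]
grip_width: 0.0277
```

```bash
python3 path.py ".553,-.358,.09,-.052" 20; python3 - <<'E'
from h import *
p,d,c=shot('wrist','w21'); P=cloud(d,c); o=ctrl.get_obs()
T=R.from_euler("xyz",o["eef_rot"]).as_matrix(); L=(P-o['ee_pos'])@T
q=L[(L[...,2]>-.05)&(L[...,2]<-.02)&(abs(L[...,1])<.013)&(abs(L[...,0])<.05)]; print("top z",np.percentile(q[:,2],[2,20,50]),"x",q[:,0].min(),q[:,0].max())
for a in(-.02,-.005,.01,.025):
    q=L[(L[...,2]>a)&(L[...,2]<a+.012)&(abs(L[...,1])<.012)&(abs(L[...,0])<.05)]; print(a,len(q),q[:,0].min() if len(q) else 0,q[:,0].max() if len(q) else 0)
E
```

```text
t 40.15 at [ 0.5478 -0.3696  0.1479] rpy [ 3.139  0.    -0.072] w 0.0277
1 x0.001 y-0.004 z0.019 a 0.1 0.0 -0.4
2 x0.001 y-0.004 z0.019 a 0.1 0.0 -0.4
3 x0.002 y-0.004 z0.019 a 0.1 0.0 -0.4
top z [-0.03782367 -0.03296984 -0.03196025] x -0.0199794967028792 0.02807171768247206
-0.02 622 -0.0200061932912997 0.03101755144253367
-0.005 230 0.03049011316225923 0.031681456458559965
0.01 180 0.0305849835202678 0.031601152116097625
0.025 1 0.030982609529104827 0.030982609529104827
```

View pics/w21.png

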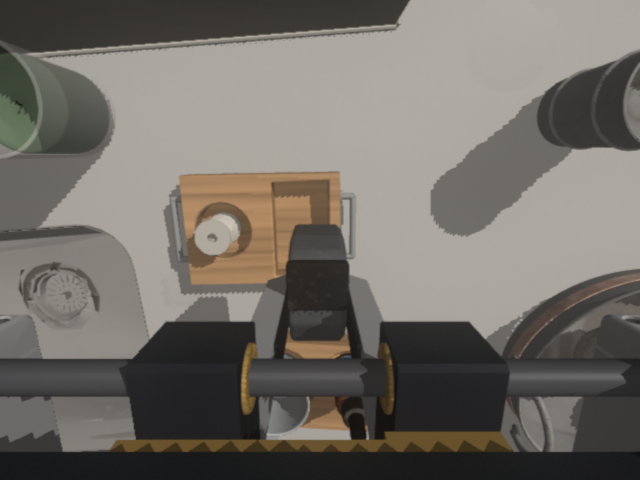

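Emit:
step_arm(
  steps=[
    {"x":0.003,"y":-0.006,"z":0.016,"ax":0,"ay":0,"az":-0.6,"claw":0.02},
    {"x":0.002,"y":-0.005,"z":0.016,"ax":0,"ay":0,"az":-0.6,"claw":0.02},
    {"x":0,"y":-0.001,"z":0.014,"ax":0,"ay":0,"az":0,"claw":0.02},
    {"x":0,"y":0,"z":0,"ax":0,"ay":0,"az":0,"claw":0.02},
    {"x":0,"y":0,"z":0,"ax":0,"ay":0,"az":0,"claw":0.02},
  ],
)

```text
time_s: 40.62
ee_pos: [0.556, -0.3608, 0.112]
eef_rot: [3.131, -0.011, -0.051]
force: [0.2, -1.0, -1.4]
grip_width: 0.0281
```

```bash
python3 path.py ".554,-.358,.075,-.052" 20; python3 - <<'E'
from h import *
p,d,c=shot('wrist','w22')
E
```

```text
t 40.62 at [ 0.556  -0.3608  0.112 ] rpy [ 3.131 -0.011 -0.051] w 0.0281
1 x-0.001 y-0.002 z0.018 a 0.3 -0.3 0.0
2 x-0.001 y-0.001 z0.019 a 0.3 -0.3 0.0
```

View pics/w22.png

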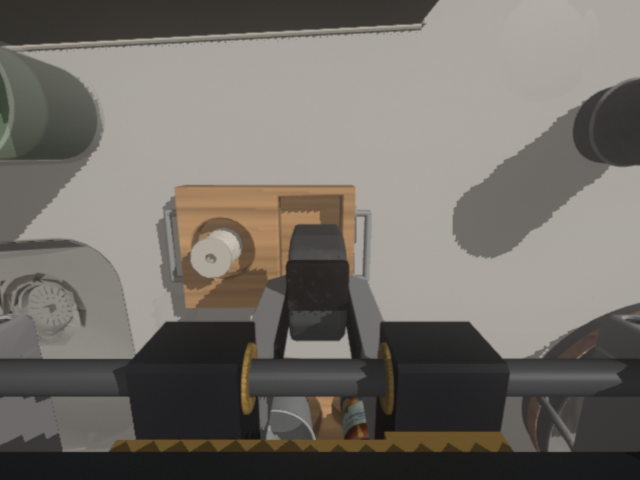

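Emit:
step_arm(
  steps=[
    {"x":-0.002,"y":-0.003,"z":0.015,"ax":0.3,"ay":-0.4,"az":0,"claw":0.02},
    {"x":-0.001,"y":-0.001,"z":0.014,"ax":0.3,"ay":-0.3,"az":0,"claw":0.02},
    {"x":0,"y":0,"z":0,"ax":0,"ay":0,"az":0,"claw":0.02},
    {"x":0,"y":0,"z":0,"ax":0,"ay":0,"az":0,"claw":0.02},
  ],
)

```text
time_s: 41.0
ee_pos: [0.5539, -0.3578, 0.084]
eef_rot: [3.14, -0.001, -0.052]
force: [0.4, -0.2, -0.9]
grip_width: 0.0279
```

```bash
python3 path.py ".554,-.358,.04,-.052" 20
```

```text
t 41.0 at [ 0.5539 -0.3578  0.084 ] rpy [ 3.14e+00 -1.00e-03 -5.20e-02] w 0.0279
1 x0.000 y0.000 z0.015 a 0.0 -0.0 -0.0
2 x0.000 y0.000 z0.015 a 0.0 -0.0 -0.0
3 x0.000 y0.000 z0.015 a 0.0 -0.0 -0.0
```

Emit:
step_arm(
  steps=[
    {"x":-0.001,"y":-0.001,"z":0.014,"ax":0.2,"ay":-0.2,"az":0,"claw":0.02},
    {"x":-0.001,"y":0,"z":0.014,"ax":0.2,"ay":-0.2,"az":0,"claw":0.02},
    {"x":0,"y":0,"z":0.01,"ax":0,"ay":0,"az":0,"claw":0.02},
    {"x":0,"y":0,"z":0,"ax":0,"ay":0,"az":0,"claw":0.02},
    {"x":0,"y":0,"z":0,"ax":0,"ay":0,"az":0,"claw":0.02},
  ],
)

```text
time_s: 41.42
ee_pos: [0.5512, -0.3565, 0.0409]
eef_rot: [-3.135, 0.008, -0.053]
force: [0.8, 0.3, -1.1]
grip_width: 0.028
```

```bash
python3 path.py ".554,-.358,.036,-.052" 20
```

```text
t 41.42 at [ 0.5512 -0.3565  0.0409] rpy [-3.135  0.008 -0.053] w 0.028
1 x0.003 y0.001 z0.005 a -0.4 0.5 -0.0
```

Emit:
step_arm(
  steps=[
    {"x":0.002,"y":0.001,"z":0.003,"ax":-0.4,"ay":0.4,"az":0,"claw":0.02},
    {"x":0,"y":0,"z":0.002,"ax":0,"ay":0,"az":0,"claw":0.02},
    {"x":0,"y":0,"z":0,"ax":0,"ay":0,"az":0,"claw":0.02},
    {"x":0,"y":0,"z":0,"ax":0,"ay":0,"az":0,"claw":0.02},
  ],
)

```text
time_s: 41.75
ee_pos: [0.5536, -0.3578, 0.0358]
eef_rot: [3.14, -0.0, -0.053]
force: [0.3, -0.0, -1.6]
grip_width: 0.0283
```

```bash
python3 path.py ".554,-.358,.035,-.052" 20
```

```text
t 41.75 at [ 0.5536 -0.3578  0.0358] rpy [ 3.14  -0.    -0.053] w 0.0283
1 x0.000 y0.000 z0.001 a 0.1 -0.0 -0.0
```

Emit:
step_arm(
  steps=[
    {"x":0,"y":0,"z":0,"ax":0,"ay":0,"az":0,"claw":0.05},
    {"x":0,"y":0,"z":0,"ax":0,"ay":0,"az":0,"claw":0.05},
    {"x":0,"y":0,"z":0,"ax":0,"ay":0,"az":0,"claw":0.05},
    {"x":0,"y":0,"z":0,"ax":0,"ay":0,"az":0,"claw":0.05},
    {"x":0,"y":0,"z":-0.015,"ax":0,"ay":0,"az":0,"claw":0.05},
  ],
)

```text
time_s: 42.17
ee_pos: [0.5534, -0.3577, 0.0505]
eef_rot: [3.141, -0.0, -0.053]
force: [-0.3, 0.2, -1.3]
grip_width: 0.0499
```

Emit:
step_arm(
  steps=[
    {"x":0,"y":0,"z":-0.03,"ax":0,"ay":0,"az":0,"claw":0.05},
    {"x":0,"y":0,"z":-0.04,"ax":0,"ay":0,"az":0,"claw":0.05},
    {"x":0,"y":0,"z":-0.04,"ax":0,"ay":0,"az":0,"claw":0.05},
    {"x":0,"y":0,"z":-0.04,"ax":0,"ay":0,"az":0,"claw":0.05},
    {"x":0,"y":0,"z":-0.04,"ax":0,"ay":0,"az":0,"claw":0.05},
  ],
)

```text
time_s: 42.58
ee_pos: [0.5511, -0.3559, 0.2415]
eef_rot: [-3.136, 0.011, -0.053]
force: [0.4, -0.0, 0.2]
grip_width: 0.0496
```

Emit:
step_arm(
  steps=[
    {"x":-0.02,"y":0,"z":-0.02,"ax":0,"ay":0,"az":0,"claw":0.05},
    {"x":-0.02,"y":0,"z":0,"ax":0,"ay":0,"az":0,"claw":0.05},
    {"x":-0.02,"y":-0.01,"z":0,"ax":0,"ay":0,"az":0,"claw":0.05},
    {"x":0,"y":0,"z":0,"ax":0,"ay":0,"az":0,"claw":0.05},
    {"x":0,"y":0,"z":0,"ax":0,"ay":0,"az":0,"claw":0.05},
  ],
)

```text
time_s: 43.0
ee_pos: [0.4917, -0.3437, 0.2763]
eef_rot: [3.136, -0.006, -0.052]
force: [0.1, 1.0, -0.1]
grip_width: 0.0499
```

```bash
python3 - <<'E'
from h import *
p,d,c=shot('wrist','w23'); W=cloud(d,c).reshape(-1,3); W=W[~np.isnan(W[:,0])]
def tr(x,y,cx,cy,deg):
    a=np.radians(deg); dx,dy=x-cx,y-cy; return (np.cos(a)*dx+np.sin(a)*dy, -np.sin(a)*dx+np.cos(a)*dy)
S=(.3957,-.3215,-8.2); M=(.5544,-.324,-3.)
for n,x,y,r,z0,z1,t in(("tape top",.553,-.358,.04,.055,.08,M),("tape all",.553,-.358,.045,.03,.08,M),("reel",.558,-.286,.025,.04,.056,M),("stick",.428,-.251,.02,.13,.15,S),("dropbulb",.403,-.392,.02,.09,.115,S),("scoop",.395,-.318,.05,.044,.058,S)):
    Q=W[(np.hypot(W[:,0]-x,W[:,1]-y)<r)&(W[:,2]>z0)&(W[:,2]<z1)]
    if len(Q)<6: print(n,len(Q));continue
    b=cv2.minAreaRect((Q[:,:2]*1000).astype(np.float32)); print(n,len(Q),"z",Q[:,2].mean().round(4),np.round(b[0],1),np.round(b[1],1),round(b[2],1),"tray mm",np.round(np.array(tr(b[0][0]/1e3,b[0][1]/1e3,*t))*1e3,1))
p,d,c=shot('top','t23')
P=cloud(d,c).reshape(-1,3); P=P[~np.isnan(P[:,0])]
P0=cloud(np.load('pics/top0.npy'),c).reshape(-1,3)
for n,x,y,z0,z1 in(("pot",.5017,.264,.03,.045),("peg",.308,.304,.007,.02)):
  for A in(P0,P):
    Q=A[(np.hypot(A[:,0]-x,A[:,1]-y)<.05)&(A[:,2]>z0)&(A[:,2]<z1)]; print(n,len(Q),Q.mean(0).round(4))
E
```

```text
tape top 1113 z 0.0653 [ 556.9 -359.6] [27.7 47.9] 86.8 tray mm [  4.4 -35.5]
tape all 1281 z 0.0628 [ 555.2 -359.5] [27.8 57.4] 86.8 tray mm [  2.7 -35.4]
reel 572 z 0.047 [ 558.3 -285.3] [29.7 29.8] 15.0 tray mm [ 1.9 38.8]
stick 384 z 0.1393 [ 428.6 -250.3] [17.  22.4] 55.4 tray mm [22.4 75.2]
dropbulb 51 z 0.0992 [ 401.4 -389.2] [ 4.7 12.2] 89.2 tray mm [ 15.3 -66.2]
scoop 683 z 0.0508 [ 391.1 -321.5] [80.4 68.2] 24.2 tray mm [-4.5 -0.6]
pot 587 [0.5016 0.2639 0.0349]
pot 589 [0.5015 0.2639 0.0349]
peg 184 [0.309  0.3041 0.0108]
peg 186 [0.3092 0.3041 0.0108]
```

View pics/w23.png

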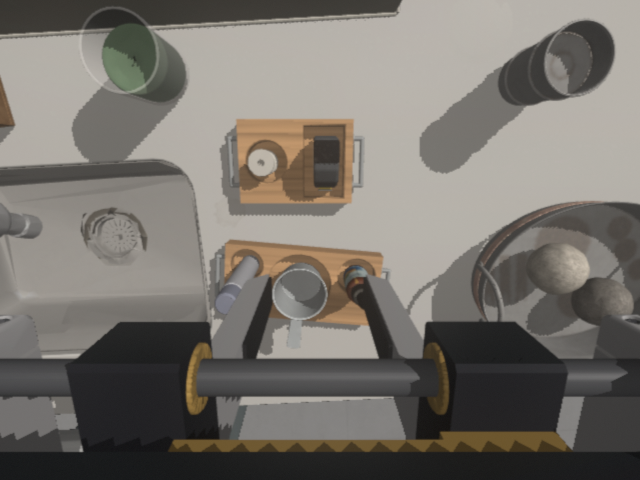

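View pics/t23.png

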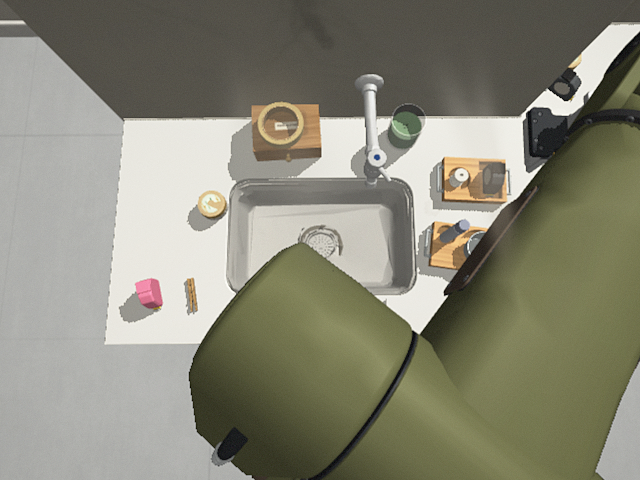

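All five stand in their wells (wrist view): reel (262,162), tape (327,160), stick (240,280), scoop (300,293), dropper (357,282). The gripper is clear of everything, and the pot and peg have not moved.

```bash
python3 -c "
from h import *
o=ctrl.get_obs(); print(o['time_s'],o['joint_vel'].round(3),o['force'].round(1))
print(ticket.hand_in())"
```

```text
43.1 [ 0.005  0.025 -0.007 -0.    -0.001  0.002] [0.3 0.1 0.1]
the job is handed in; nothing more can be done
None
```

I moved all five items into their wells and handed the job in at 43.1 s of the 144 s allowed. No verdict came back, so the figures below are my own last measurements.

| Item | Position in tray frame, mm (target) | Top height, mm (fully seated) |
|---|---|---|
| Stick | (22, 75) (22, 74) | 139 (140) |
| Dropper | about (15, −66) (18, −70) | about 106 (106) |
| Reel | (2, 39) (0, 36) | 47 (47) |
| Tape measure | (3, −35) (0, −34) | mean 65, 3 mm higher than on the worktop (expected +4) |
| Scoop | about 4 mm off centre, tab pointing towards the robot | rim level at 51 (52) |

- **Wax pot and peg:** the overhead camera put them within 0.2 mm of where they started.
- **Gripper:** it was open, clear of everything and almost at rest at hand-in.

**Weak or disagreeing checks:**
- **Cameras:** in the first pictures the overhead and scene cameras differed by about 3–7 mm, so I worked from the wrist camera.
- **Dropper and scoop:** both were partly hidden in the last picture. The dropper's position there is rough. The scoop's figures come from the look just after I set it down, because the last fit also took in its tab.
- **First calls:** my first two move calls were refused for their format. The arm did not move and nothing was disturbed.

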